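# Stack leather-wrapped bars on spacer sticks to dry and set the fan timer

### The job

Put all the freshly glued leather-wrapped bars on the drying stand in one pile, centred over the stand and lined up with its length, with two spacer sticks lying crosswise under every bar (the lowest one too), each stick straight above one of the stand's two white lines, so that every bar rests level and clear of what is below it. Once the pile is finished, turn the drying timer's knob until its pointer points at the red tab. Spare sticks may stay on their mat; leave the glue jar and the brush pot alone.

Things in the scene. Friction and masses are not known exactly. Their poses are not given: they have to be found in the camera images.
- stand: Fixed dark wooden drying stand, a flat slab 200 mm long (its x axis), 120 mm wide (its y axis) and 20 mm thick on the work surface. Origin at the centre of its underside, so its top is 20 mm above the origin. Two white cross lines, 18 mm wide, run along its y axis on its top at x = +60 mm and x = -60 mm: the places for the spacer sticks
- stick_mat: Fixed blue felt-covered mat, 340 x 220 x 3 mm, on which the six spacer sticks start; origin at the centre of its underside
- bar_mat: Fixed grey felt-covered mat, 340 x 220 x 3 mm, on which the bars start; origin at the centre of its underside
- stick1_c (a point): Centre of a loose pale wooden spacer stick, 110 mm long (x axis), 16 x 16 mm square, 20 g. The six sticks are alike, and start lying side by side on their mat about 50 mm apart
- stick2_c (a point): Centre of a loose pale wooden spacer stick, 110 mm long (x axis), 16 x 16 mm square, 20 g. The six sticks are alike, and start lying side by side on their mat about 50 mm apart
- stick3_c (a point): Centre of a loose pale wooden spacer stick, 110 mm long (x axis), 16 x 16 mm square, 20 g. The six sticks are alike, and start lying side by side on their mat about 50 mm apart
- stick4_c (a point): Centre of a loose pale wooden spacer stick, 110 mm long (x axis), 16 x 16 mm square, 20 g. The six sticks are alike, and start lying side by side on their mat about 50 mm apart
- stick5_c (a point): Centre of a loose pale wooden spacer stick, 110 mm long (x axis), 16 x 16 mm square, 20 g. The six sticks are alike, and start lying side by side on their mat about 50 mm apart
- stick6_c (a point): Centre of a loose pale wooden spacer stick, 110 mm long (x axis), 16 x 16 mm square, 20 g. The six sticks are alike, and start lying side by side on their mat about 50 mm apart
- bar1_c (a point): Centre of a loose glued bar: 180 mm long (x axis), 40 x 40 mm square, wood wrapped in yellow leather with bare wooden ends, alike on all four sides, 140 to 260 g. Two or all three of the bars are there; they lie side by side on their mat about 118 mm apart (gaps of at least 50 mm)
- bar2_c (a point): Centre of a loose glued bar: 180 mm long (x axis), 40 x 40 mm square, wood wrapped in yellow leather with bare wooden ends, alike on all four sides, 140 to 260 g. Two or all three of the bars are there; they lie side by side on their mat about 118 mm apart (gaps of at least 50 mm)
- bar3_c (a point): Centre of a loose glued bar: 180 mm long (x axis), 40 x 40 mm square, wood wrapped in yellow leather with bare wooden ends, alike on all four sides, 140 to 260 g. Two or all three of the bars are there; they lie side by side on their mat about 118 mm apart (gaps of at least 50 mm)
- timer: Fixed grey drying timer of the fan, a box 118 x 118 mm and 30 mm high with a white round scale on top; origin at the centre of its underside, z up
- dial (a joint): Angle of the timer's black knob in the middle of the box, 0 to 4.7 rad, growing as it is turned clockwise seen from above. It turns continuously with light friction (about 0.03 N m) and stays where it is left; at 0 its pointer stands at 135 deg counter-clockwise from the box's x axis
- dial_grip (a point): On the knob's axis, half-way up its bar grip, 51 mm above the work surface. The bar is 46 mm long, 14 mm wide and 26 mm high (its top 63 mm above the work surface), with its length (x axis) towards the pointer; below it is a round skirt of 26 mm radius whose top is 37 mm above the work surface
- pointer (a point): Tip of the knob's pointer, 42 mm from the knob's axis, just above the scale; turns with the knob
- mark (a point): The fixed red tab's point on the scale, 42 mm from the knob's axis, straight in front of the red tab (12 mm long, 6 mm wide, 3 mm high, its middle 50 mm from the axis). The tab is set at a different place on the scale each time, 0.6 to 2.7 rad clockwise of the knob's starting pointer
- glue_jar: Bystander: amber glue jar, 76 mm across, 85 mm high; origin at the centre of its underside
- brush_pot: Bystander: blue pot of brushes, 72 mm across, 160 mm high with the brushes; origin at the centre of its underside

How it is judged:
By the outcome, as a careful person would: the job done as asked, in the order asked, and still so for the second after the job is handed in, with the robot touching nothing.
Of bar1, bar2, bar3 only 2 to 3 are there at a start; the rules pass over those that are not, and their reading is None.
At some moment in a run one of bar1, bar2, bar3 may be knocked a few centimetres aside while the robot is not near it.
Once in a run the grip may slacken for a moment while it holds something.
It also fails if it takes over 210 s, if anything falls off the work surface, if the arm or the gripper's body presses on something with over 40 N, if the wrist force passes 120 N, or if a joint passes its speed limit or range.

### The arm

A 6-joint arm with a two-finger parallel gripper is mounted at the origin on the work surface. World frame = base frame: x ahead of the robot, y to its left, z up, the work surface at z = 0. Lengths are in mm, angles in rad, forces in N, time in s.
With the tool pointing down it reaches from about 300 to 775 mm from the base axis. Payload 14.6 kg.
Tool frame: the origin (TCP) lies between the finger pads; the fingertips stand 8 mm ahead of it and the grasp point (between the pads) lies 11 mm behind it; y points along the fingers, x is the direction in which the jaws open and shut, and the axes are right-handed (so a half turn about y gives the same grasp; the last joint's range is limited). The gripper opens to 94 mm and grips with 3 to 60 N. Pads are 16 mm wide; open, the fingers measure 119 mm over their backs; the gripper's body (75 mm by 177 mm) begins 78 mm behind the grasp point.
Start: joints at [-1.26, 0.3, 1.521, -0, 1.321, -0.067], TCP at [202.874, -511.205, 187.346] pointing down, gripper open.
Joint ranges: [-3.03, 3.03], [-0.79, 2.21], [0.23, 2.52], [-1.04, 4.18], [0, 3.07], [-2.55, 2.55]. Speed limits (rad/s): [2.22, 2.22, 2.57, 3.14, 3.14, 3.14].

### API

Orientations are given as [roll, pitch, yaw] about the fixed x, y, z axes, in that order (R = Rz(yaw) Ry(pitch) Rx(roll)).
In Python, from cell import read_state, imaging, order gives the robot as it stands. The module is installed in compiled form; this text tells all that it offers.
- The arm moves only by the shell command python3 -m handwheel 'ROWS' [FORCE]. ROWS is JSON, a list that holds one entry, the list of rows, each a list of 7 numbers: the shift along the tool's x, y, z in mm, then the turn, a rotation vector about the tool's x, y, z in degrees, then the opening, from -1 (shut) to 1 (fully open), so that 0 is half open. A call has 1 to 5 rows; each row is the pose to reach, as a shift and turn from the pose measured when the call began, along the tool's axes at that moment; what a row does not reach only later rows make up. A row lasts 1/12 s, in which the tool goes at most 41.7 mm and 7.16 degrees, less where a joint would pass 70% of its speed; a pose out of reach is approached as far as the arm can. A call with a gripper value outside its range is refused whole. The fingers move at their own pace and stop on an object; FORCE is the grip in N (left out, the last holds). Time passes only in rows, so rows that repeat a pose let the fingers close. It gives the time, the measured TCP pose, the force and the opening at its end, in the units of the state.
- read_state(): the state, without advancing time (a new reading comes with each control period).
- imaging.camera(name): name is "scene" or "top" or "wrist"; returns (picture, depth): 384x512x3 uint8, red, green, blue; 384x512 float32, mm along the optical axis (not along the pixel's ray), 0 where there is no reading.
- imaging.get_calibration(name): a dict with "mtx" (3x3 intrinsics, pixels), "world_from_camera" (4x4, takes a point from camera to world coordinates); the wrist camera has in their place "hand_eye" (4x4, takes a point from camera to tool coordinates, whose origin is the TCP and whose axes are the tool frame's). Camera axes: x right, y down, z forward; pixel columns grow to the right and rows downward; lengths in mm; the calibration is good to about 2 mm. A picture is of the moment at which its call begins: read the wrist's pose just before it. get_calibration takes no time and is no camera call.
- order.sign_off(): hands the job in, once; it reports no verdict.
The state is a dict: "clock": time; "joints": joint angles; "qd": joint speeds; "effort": joint torques, N m; "eef_pos": TCP position; "eef_rot": TCP orientation; "wrist_force": force on the tool from outside, world axes, zero at the start; "moment": the same for the moment, N m; "finger_gap": finger opening in mm.
Only numpy, scipy, OpenCV 4.12 (cv2) and the standard library are available. Lean on these libraries where they do the work, as an engineer would, in place of code of your own. Each camera call takes 0.05 s, during which the arm holds its last target.

## Working session

There is one attempt and no reset: what is moved stays moved. The work goes in short steps, Python scripts to look and compute and a shell command to move; the robot and the scene stay as the last step left them, time stands still between calls to the robot, and variables do not carry over. Pictures are saved under pics/ and viewed, and the job is handed in when it is done.

```bash
ls; mkdir -p pics
python3 - <<'E'
from cell import read_state, imaging, order
import cv2
print(read_state())
for n in ("top","scene"):
    p,d=imaging.camera(n); cv2.imwrite(f"pics/{n}0.png",p[:,:,::-1]); 
    import numpy as np; np.savez(f"{n}0.npz",p=p,d=d)
    c=imaging.get_calibration(n); print(n,c)
print(imaging.get_calibration("wrist"))
E
```

```text
pics
{'clock': 0.0, 'joints': array([-1.25959998e+00,  3.00468580e-01,  1.52162126e+00, -1.42967588e-05,
        1.32073460e+00, -6.65921003e-02]), 'qd': array([ 0.00044281,  0.00103943,  0.00052673,  0.00118128, -0.00161093,
       -0.00025623]), 'effort': array([ 1.69687395e-03, -5.31803834e+01, -3.52737021e+01,  7.08409259e-02,
        2.43463519e-02, -9.50713343e-05]), 'eef_pos': array([ 202.7780498 , -510.91886624,  186.77074591]), 'eef_rot': array([-1.57072818e+00,  1.22997309e-03, -1.19300429e+00]), 'wrist_force': array([-0.42541072, -0.00282158,  0.47866371]), 'moment': array([-0.03392468,  0.01498048, -0.00217174]), 'finger_gap': 94.11729934731258}
top {'mtx': array([[485.87087572,   0.        , 243.61417812],
       [  0.        , 485.87087572, 196.06122523],
       [  0.        ,   0.        ,   1.        ]]), 'world_from_camera': array([[-1.41668026e-02, -9.88778811e-01,  1.48713699e-01,
         4.07863042e+02],
       [-9.99714084e-01,  1.11414358e-02, -2.11570048e-02,
         1.69344402e+01],
       [ 1.92627140e-02, -1.48970906e-01, -9.88653942e-01,
         1.149677
[... 444 characters left out ...]
79274e+02],
       [-5.61283224e-03, -6.82552403e-01, -7.30815102e-01,
         7.16066611e+02],
       [ 0.00000000e+00,  0.00000000e+00,  0.00000000e+00,
         1.00000000e+00]])}
{'mtx': array([[271.94038221,   0.        , 254.87789146],
       [  0.        , 271.94038221, 193.90063703],
       [  0.        ,   0.        ,   1.        ]]), 'hand_eye': array([[ 9.99999989e-01, -1.23315493e-04,  8.06292638e-05,
         4.23500717e-01],
       [-1.09646523e-04, -2.57327913e-01,  9.66324135e-01,
        -1.96759842e+02],
       [-9.84145772e-05, -9.66324133e-01, -2.57327923e-01,
         7.45484428e+01],
       [ 0.00000000e+00,  0.00000000e+00,  0.00000000e+00,
         1.00000000e+00]])}
```

View pics.

View pics/top0.png

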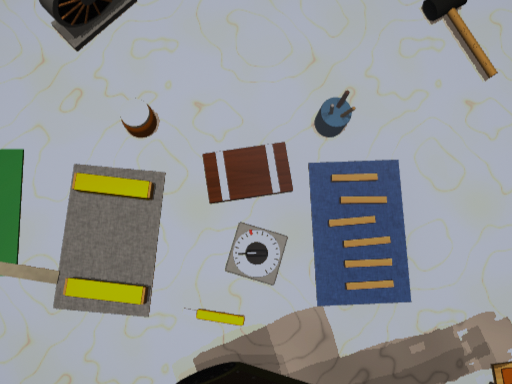

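View pics/scene0.png

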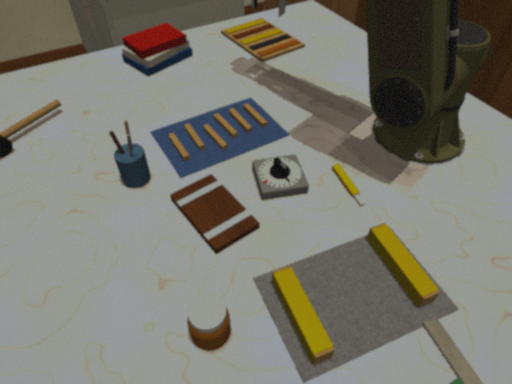

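```bash
cat > h.py <<'E'
import numpy as np, cv2
from cell import read_state, imaging, order
def shot(n,f=None):
    p,d=imaging.camera(n)
    if f: cv2.imwrite(f"pics/{f}.png",p[:,:,::-1])
    return p,d
def ray(n,u,v,z):
    """pixel -> world at height z (mm)"""
    c=imaging.get_calibration(n);M=c["world_from_camera"]
    r=M[:3,:3]@np.linalg.inv(c["mtx"])@np.array([u,v,1.]);o=M[:3,3]
    return o+r*(z-o[2])/r[2]
def cloud(n,d):
    c=imaging.get_calibration(n);M=c["world_from_camera"];K=c["mtx"]
    v,u=np.mgrid[:d.shape[0],:d.shape[1]]
    P=np.stack([(u-K[0,2])/K[0,0]*d,(v-K[1,2])/K[1,1]*d,d],-1)
    return P@M[:3,:3].T+M[:3,3]
def rects(p,d,mask,amin,amax,zmin,zmax,n="top"):
    W=cloud(n,d); m=(mask&(d>0)&(W[...,2]>zmin)&(W[...,2]<zmax)).astype(np.uint8)
    k,l,s,c=cv2.connectedComponentsWithStats(m,connectivity=4)
    out=[]
    for i in range(1,k):
        if amin<=s[i,4]<=amax:
            q=W[l==i]; 
            (cx,cy),(a,b),an=cv2.minAreaRect(q[:,:2].astype(np.float32))
            if a<b:a,b,an=b,a,an+90
            an=(an+90)%180-90
            out.append((np.round(c[i],1),s[i,4],np.round([cx,cy],1),np.round([a,b],1),round(an,1),np.round(np.percentile(q[:,2],[5,50,95]),1)))
    return out
E
python3 - <<'E'
from h import *
z=np.load("top0.npz");p,d=z["p"],z["d"]
hsv=cv2.cvtColor(p,cv2.COLOR_RGB2HSV);H,S,V=[hsv[...,i].astype(int) for i in range(3)]
W=cloud("top",d)
for t,m,a in(("bars",(H>24)&(H<36)&(S>120),300),("sticks",(H>8)&(H<24)&(S>80)&(V>150),100),):
    print(t)
    for r in rects(p,d,m,a,5000,-20,120): print(*r)
print("top cloud: stand",W[172,235],W[172,265],"mat",W[230,110],W[300,330],"knob",W[252,257],"table",W[215,180], "jar",W[120,135],"pot",W[115,333])
# stand: brown + white lines
for t,m,a in(("stand",(W[...,2]>12)&(W[...,2]<30),500),("bluemat",(H>100)&(H<125)&(S>100),2000)):
    print(t)
    for r in rects(p,d,m,a,50000,-20,120): print(*r)
cv2.imwrite("pics/crop_dial.png",cv2.resize(p[215:290,190:330,::-1],None,fx=5,fy=5,interpolation=cv2.INTER_CUBIC))
cv2.imwrite("pics/crop_stand.png",cv2.resize(p[135:210,195:300,::-1],None,fx=7,fy=7,interpolation=cv2.INTER_CUBIC))
E
```

```text
bars
[111.4 184.9] 1274 [607.3 297.8] [171.3  48.1] 81.9 [38.  42.4 45.8]
[103.8 290.7] 1401 [364.3 307.8] [169.9  39.3] 82.5 [38.4 42.3 45.7]
[219.6 317.3] 418 [300.1  51.2] [106.5  20. ] 80.1 [ 9.3 13.  16.4]
sticks
[463.   26.4] 113 [ 992.4 -553.9] [102.6  11.6] 28.4 [34.3 37.9 41.4]
[484.5  58.8] 106 [ 908.6 -600.2] [83.5 11.3] 29.0 [34.3 37.5 41.1]
[354.2 176.6] 234 [ 621.9 -270.9] [106.4  13.1] -89.7 [14.8 18.2 21.9]
[363.2 199. ] 227 [ 568.  -291.1] [108.   11.2] 89.5 [14.4 18.1 21.7]
[351.5 220.7] 240 [ 516.6 -260.4] [108.   12.5] -85.7 [14.5 17.9 21.5]
[366.8 241.3] 245 [ 467.9 -292.8] [107.8  12.3] -85.3 [14.1 18.1 21.7]
[368.3 262.5] 248 [ 418.9 -294.6] [108.5  12.4] -88.4 [14.7 18.1 21.7]
[369.6 284.5] 258 [ 368.7 -294.9] [107.1  12.5] -87.4 [14.7 18.2 21.4]
top cloud: stand [636.37986953  12.33426932  16.37236665] [634.70019405 -58.70807486  21.07793455] mat [503.22883667 307.50220882   3.17207075] [ 334.37437739 -204.13543971    5.51321258] knob [445.17559747 -34.37094495  61.95668882] table [537.2708978  144.19499429  -1.98689279] jar [744.64883115 237.21211822  84.81785061] pot [ 750.47233482 -210.97834157   92.06895918]
stand
[90.7 24. ] 1105 [1045.1  360.9] [193.5  91.4] -47.6 [14.9 19.1 23.4]
[247.  172.5] 4184 [635.7 -16.4] [199.9 121.4] -82.0 [15.8 19.2 22.9]
bluemat
[357.6 233.2] 10510 [ 494.6 -279.6] [337.3 219.9] 1.5 [-1.5  2.2  5.7]
```

View pics/crop_dial.png

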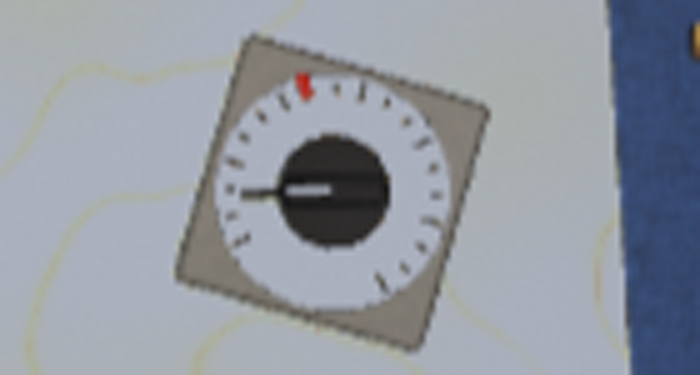

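View pics/crop_stand.png

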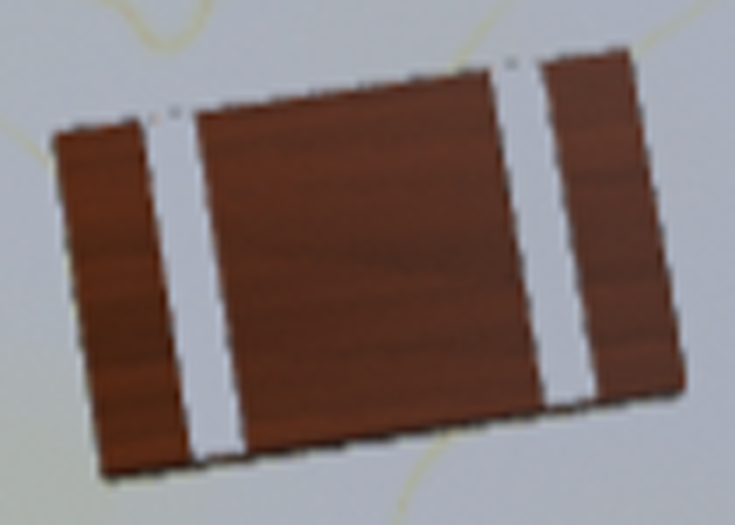

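```bash
cat > plan.py <<'E'
# usage: plan.py x y z yaw_deg  -> shift/turn in current tool axes to TCP target (tool down)
import sys
from h import *
from scipy.spatial.transform import Rotation as R
s=read_state()
x,y,z,yaw=map(float,sys.argv[1:5])
Rc=R.from_euler("xyz",s["eef_rot"]); Rt=R.from_euler("xyz",[-np.pi/2,0,np.radians(yaw)])
sh=Rc.inv().apply(np.array([x,y,z])-s["eef_pos"]); rv=np.degrees((Rc.inv()*Rt).as_rotvec())
print("t%.2f"%s["clock"],"pos",np.round(s["eef_pos"],1),"yaw %.1f"%np.degrees(s["eef_rot"][2]),"gap %.1f"%s["finger_gap"],"F",np.round(s["wrist_force"],1),"q",np.round(s["joints"],2))
n=max(np.linalg.norm(sh)/41.7,np.linalg.norm(rv)/7.16)
print("shift",np.round(sh,1),"turn",np.round(rv,1),"rows>=%.1f"%n)
E
python3 -m handwheel '[[[-70,40,117,0,-35.8,0,-0.2],[-70,40,117,0,-35.8,0,-0.2],[-70,40,117,0,-35.8,0,-0.2],[-70,40,117,0,-35.8,0,-0.2],[-70,40,117,0,-35.8,0,-0.2]]]' 15
python3 plan.py 368.7 -294.9 100 2.6
```

```text
clock: 0.52
eef_pos: [287.2, -399.6, 145.6]
eef_rot: [-1.569, 0.003, -0.559]
wrist_force: [-0.2, -0.2, 0.6]
finger_gap: 64.2
t0.52 pos [ 287.2 -399.6  145.6] yaw -32.0 gap 64.2 F [-0.2 -0.2  0.6] q [-1.02  0.21  1.73  0.    1.2  -0.46]
shift [ 13.7  45.9 131.9] turn [ -0.2 -34.6  -0.1] rows>=4.8
```

```bash
python3 -m handwheel '[[[14,46,132,0,-34.6,0,-0.2],[14,46,132,0,-34.6,0,-0.2],[14,46,132,0,-34.6,0,-0.2],[14,46,132,0,-34.6,0,-0.2],[14,46,132,0,-34.6,0,-0.2]]]' 15
python3 plan.py 368.7 -294.9 100 2.6
python3 - <<'E'
from h import *
s=read_state();print(s["eef_pos"],s["eef_rot"]);shot("wrist","w1")
E
```

```text
clock: 0.93
eef_pos: [370.0, -291.7, 98.3]
eef_rot: [-1.565, 0.003, 0.055]
wrist_force: [-0.6, -0.2, 0.0]
finger_gap: 38.0
t0.93 pos [ 370.  -291.7   98.3] yaw 3.1 gap 38.0 F [-0.6 -0.2  0. ] q [-0.75  0.23  1.83  0.    1.09 -0.8 ]
shift [-1.5 -1.7 -3.1] turn [-0.3  0.5 -0.2] rows>=0.1
[ 370.04202259 -291.72760351   98.28141522] [-1.56504648  0.00286933  0.05474368]
```

View pics/w1.png

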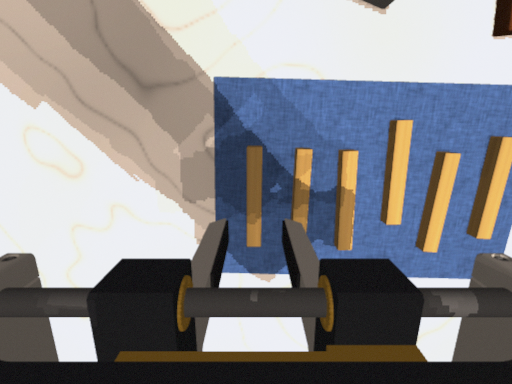

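```bash
cat >> h.py <<'E'
from scipy.spatial.transform import Rotation as Rn
def wmat(s):
    T=np.eye(4);T[:3,:3]=Rn.from_euler("xyz",s["eef_rot"]).as_matrix();T[:3,3]=s["eef_pos"]
    return T@imaging.get_calibration("wrist")["hand_eye"]
def wray(s,u,v,z):
    M=wmat(s);r=M[:3,:3]@np.linalg.inv(imaging.get_calibration("wrist")["mtx"])@np.array([u,v,1.]);o=M[:3,3]
    return o+r*(z-o[2])/r[2]
E
python3 - <<'E'
from h import *
s=read_state()
for u,v in((254.5,147),(254.5,246),(401,121),(394,224)): print(wray(s,u,v,19).round(1))
E
python3 -m handwheel '[[[-1.5,80,-3,0,0.5,0,-0.2],[-1.5,85,-3,0,0.5,0,-0.2],[-1.5,85,-3,0,0.5,0,-0.2],[-1.5,85,-3,0,0.5,0,-0.2]]]' 15
python3 plan.py 368.7 -294.9 13 2.6
```

```text
[ 365.9 -243.6   19. ]
[ 372.6 -351.9   19. ]
[ 508.1 -209.4   19. ]
[ 521.8 -316.5   19. ]
clock: 1.32
eef_pos: [366.9, -295.4, 13.1]
eef_rot: [-1.563, 0.005, 0.051]
wrist_force: [-0.1, -1.6, 0.7]
finger_gap: 37.7
t1.32 pos [ 366.9 -295.4   13.1] yaw 2.9 gap 37.7 F [-0.1 -1.6  0.7] q [-0.76  0.37  1.89  0.    0.89 -0.81]
shift [1.8 0.1 0.4] turn [-0.4  0.3 -0.3] rows>=0.1
```

```bash
python3 -m handwheel '[[[2,0,0,0,0,0,-1],[2,0,0,0,0,0,-1],[2,0,0,0,0,0,-1],[2,0,0,0,0,0,-1],[2,0,0,0,0,0,-1]]]' 20
python3 -m handwheel '[[[0,-30,0,0,0,0,-1],[0,-70,0,0,0,0,-1],[0,-110,0,0,0,0,-1],[0,-110,0,0,0,0,-1]]]' 20
python3 plan.py 644 -75.8 110 -82
```

```text
clock: 1.73
eef_pos: [369.3, -295.7, 14.1]
eef_rot: [-1.564, 0.004, 0.051]
wrist_force: [-0.3, -0.2, -0.2]
finger_gap: 7.9
clock: 2.07
eef_pos: [372.1, -298.4, 131.5]
eef_rot: [-1.572, -0.003, 0.051]
wrist_force: [-0.4, 0.0, 1.2]
finger_gap: 0.4
t2.07 pos [ 372.1 -298.4  131.5] yaw 2.9 gap 0.4 F [-0.4  0.   1.2] q [-0.75  0.19  1.79  0.    1.15 -0.81]
shift [282.8  22.1 208.5] turn [-0.1 84.9  0.2] rows>=11.9
```

Run:
```python
from h import *
s=read_state();print(s["eef_pos"],s["eef_rot"]);shot("wrist","w2");p,d=shot("top","t2")
```

```text
[ 372.07267009 -298.4228331   131.45345813] [-1.57186574 -0.00318671  0.05084344]
```

View pics/w2.png

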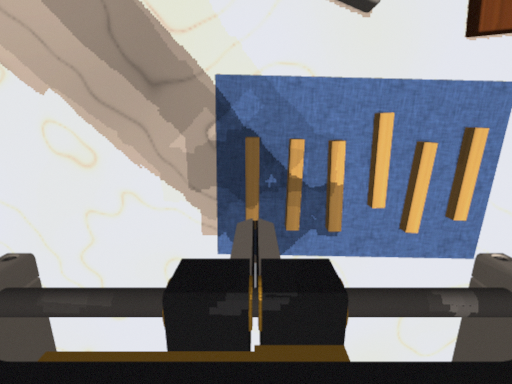

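View pics/t2.png

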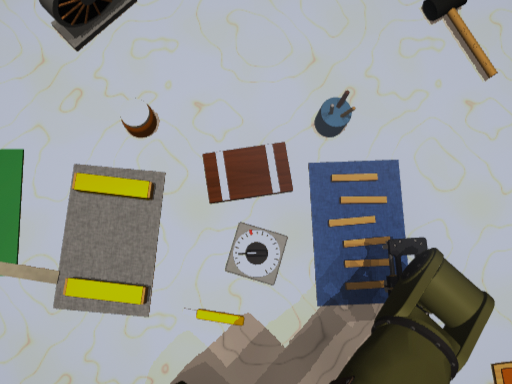

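Run:
```python
from h import *
c=imaging.get_calibration("wrist")
for q in ((0,0,0),(0,8,0),(0,-11,0),(-8,8,0),(0,8,8)):
    p=np.linalg.inv(c["hand_eye"])@np.array([*q,1.]);u=c["mtx"]@p[:3];print(q,(u[:2]/u[2]).round(1),p[:3].round(1))
p,d=shot("wrist");c0=cv2.resize(p[180:320,170:340,::-1],None,fx=4.5,fy=4.2);cv2.imwrite("pics/w2c.png",c0)
print(d[195:300:5,255].round(0)); print(d[195:300:5,245].round(0))
```

```text
(0, 0, 0) [254.9 221.3] [ -0.   21.1 209.2]
(0, 8, 0) [254.9 217.7] [ -0.  19. 217.]
(0, -11, 0) [254.9 226.6] [ -0.   23.9 198.6]
(-8, 8, 0) [244.8 217.7] [ -8.  19. 217.]
(0, 8, 8) [254.9 208.2] [ -0.   11.3 214.9]
[313. 317. 319. 320. 320. 189. 181. 171. 165. 157. 151. 147. 139. 134.
 130. 125. 124. 124. 126.  78.  76.]
[332. 334. 334. 335. 340. 185. 176. 168. 160. 154. 148. 143. 138.  84.
  80.  78.  76.  73.  70.  69.  67.]
```

View pics/w2c.png

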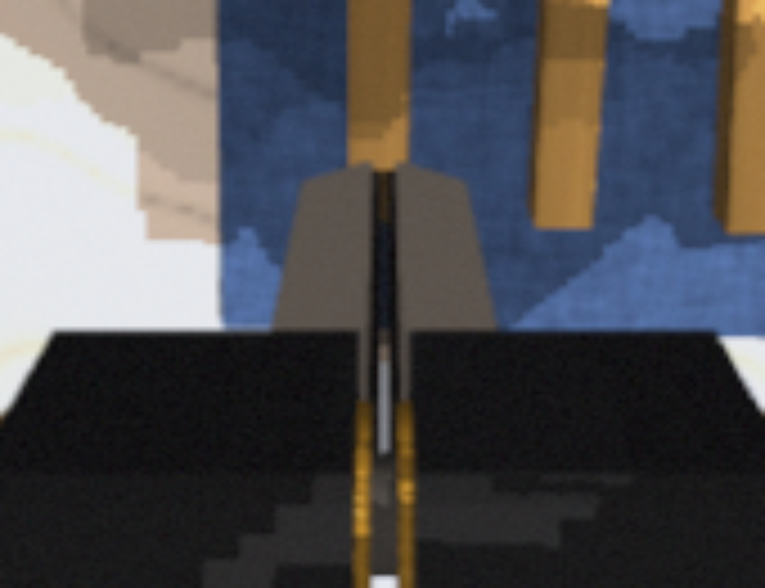

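Run:
```python
from h import *
s=read_state();p,d=shot("wrist");c=imaging.get_calibration("wrist");K=c["mtx"]
M=wmat(s)
def P(u,v): return np.array([(u-K[0,2])/K[0,0]*d[v,u],(v-K[1,2])/K[1,1]*d[v,u],d[v,u],1])
for u,v in((230,100),(400,230),(296,180),(336,180),(253,170),(382,150),(100,200)): print("world",u,v,(M@P(u,v))[:3].round(1))
for u,v in((248,219),(248,222),(248,226),(248,232),(245,240),(240,250),(262,222),(230,280),(280,280)): print("tool",u,v,(c["hand_eye"]@P(u,v))[:3].round(1))
```

```text
world 230 100 [ 336.6 -199.7    2.3]
world 400 230 [ 553.8 -343.5    2.1]
world 296 180 [ 415.5 -283.3   18. ]
world 336 180 [ 460.7 -280.9   18.5]
world 253 170 [ 366.1 -274.3   18.6]
world 382 150 [ 507.3 -244.8   18. ]
world 100 200 [ 179.1 -324.7   -1.3]
tool 248 219 [ -4.7 -19.4   9. ]
tool 248 222 [ -4.6 -25.7   9.2]
tool 248 226 [ -4.4 -33.2   9.3]
tool 248 232 [ -4.2 -42.8   9.2]
tool 245 240 [ -5.6 -54.4   9.2]
tool 240 250 [ -7.8 -65.6   8.6]
tool 262 222 [  4.8 -26.    9.3]
tool 230 280 [  -6.7 -132.1   33.1]
tool 280 280 [   6.7 -132.5   33.3]
```

```bash
python3 -m handwheel '[[[0,0,0,0,0,0,-0.2],[0,0,0,0,0,0,-0.2],[0,0,0,0,0,0,-0.2],[0,0,0,0,0,0,-0.2],[0,0,0,0,0,0,-0.2]]]' 20
python3 - <<'E'
from h import *
s=read_state();p,d=shot("wrist","w3");c=imaging.get_calibration("wrist");K=c["mtx"]
v,u=np.mgrid[:384,:512]
P=np.stack([(u-K[0,2])/K[0,0]*d,(v-K[1,2])/K[1,1]*d,d,np.ones_like(d)],-1)@c["hand_eye"].T
for uu in range(204,310,6):
    col=P[200:270,uu]; ok=(col[:,1]>-120)&(col[:,1]<20)&(d[200:270,uu]>0)
    if ok.any():
        i=np.argmax(np.where(ok,col[:,1],-999)); print(uu,200+i,col[i,:3].round(1))
E
```

```text
clock: 2.68
eef_pos: [369.4, -295.9, 123.1]
eef_rot: [-1.563, 0.005, 0.051]
wrist_force: [0.7, 0.2, -0.8]
finger_gap: 30.4
204 247 [-27.1 -64.2   9.7]
210 232 [-27.4 -42.2   9. ]
216 222 [-25.9 -26.2   9.4]
222 220 [-22.3 -22.7   9.5]
228 218 [-18.7 -18.3   9.4]
276 230 [ 15.  -17.1  -0.1]
282 219 [ 18.7 -19.8   9.1]
288 221 [ 22.5 -23.2   8.9]
294 222 [ 26.1 -26.4   9.5]
300 235 [ 26.6 -48.    9.5]
306 249 [ 27.  -65.7   9.3]
```

View pics/w3.png

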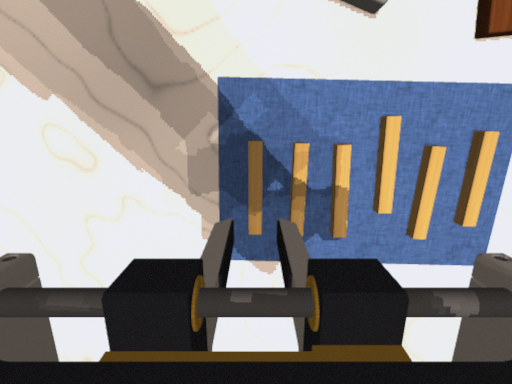

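```bash
python3 -m handwheel '[[[0,40,0,0,0,0,-0.2],[0,80,0,0,0,0,-0.2],[0,108,0,0,0,0,-0.2],[0,108,0,0,0,0,-0.2],[0,108,0,0,0,0,-0.2]]]' 20
python3 -m handwheel '[[[0,6,0,0,0,0,-0.2],[0,10,0,0,0,0,-0.2],[0,13,0,0,0,0,-0.2],[0,13,0,0,0,0,-0.2]]]' 20
python3 - <<'E'
from h import *
s=read_state();print(s["eef_pos"],s["wrist_force"]);p,d=shot("wrist","w4")
E
```

```text
clock: 3.15
eef_pos: [368.5, -294.9, 15.0]
eef_rot: [-1.561, 0.007, 0.051]
wrist_force: [-0.0, 0.3, 0.2]
finger_gap: 37.5
clock: 3.48
eef_pos: [368.5, -294.9, 2.3]
eef_rot: [-1.562, 0.006, 0.051]
wrist_force: [-0.6, -0.5, -0.1]
finger_gap: 37.8
[ 368.53848889 -294.90894025    2.30701274] [-0.56324684 -0.47020546 -0.09735053]
```

View pics/w4.png

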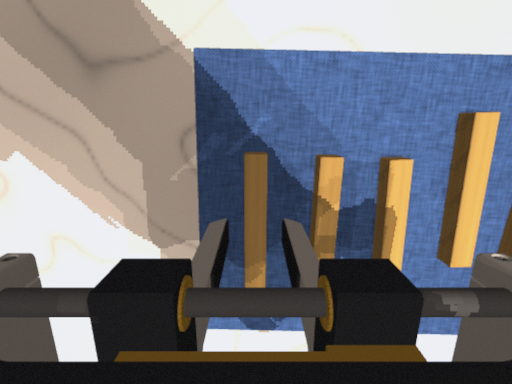

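```bash
python3 -m handwheel '[[[0,4,0,0,0,0,-0.2],[0,8,0,0,0,0,-0.2],[0,8,0,0,0,0,-0.2]]]' 20
python3 -m handwheel '[[[0,2,0,0,0,0,-0.2],[0,4,0,0,0,0,-0.2],[0,4,0,0,0,0,-0.2]]]' 20
python3 - <<'E'
from h import *
s=read_state();p,d=shot("wrist","w5");c=imaging.get_calibration("wrist");K=c["mtx"]
v,u=np.mgrid[:384,:512]
P=np.stack([(u-K[0,2])/K[0,0]*d,(v-K[1,2])/K[1,1]*d,d,np.ones_like(d)],-1)@wmat(s).T
for uu in (210,220,226,284,290,300):
    print(uu,[tuple(P[vv,uu,:3].round(0)) for vv in (210,214,217,220,223)])
E
```

```text
clock: 3.78
eef_pos: [368.3, -294.6, -6.2]
eef_rot: [-1.561, 0.007, 0.051]
wrist_force: [-0.6, 0.5, -0.6]
finger_gap: 37.9
clock: 4.03
eef_pos: [368.1, -294.4, -10.6]
eef_rot: [-1.561, 0.007, 0.051]
wrist_force: [-0.3, 0.1, -0.1]
finger_gap: 37.5
210 [(np.float64(336.0), np.float64(-283.0), np.float64(2.0)), (np.float64(336.0), np.float64(-286.0), np.float64(2.0)), (np.float64(336.0), np.float64(-288.0), np.float64(3.0)), (np.float64(336.0), np.float64(-290.0), np.float64(3.0)), (np.float64(338.0), np.float64(-287.0), np.float64(17.0))]
220 [(np.float64(343.0), np.float64(-282.0), np.float64(3.0)), (np.float64(343.0), np.float64(-286.0), np.float64(1.0)), (np.float64(343.0), np.float64(-288.0), np.float64(2.0)), (np.float64(344.0), np.float64(-286.0), np.float64(13.0)), (np.float64(345.0), np.float64(-287.0), np.float64(17.0))]
226 [(np.float64(347.0), np.float64(-282.0), np.float64(3.0)), (np.float64(347.0), np.float64(-286.0), np.float64(1.0)), (np.float64(347.0), np.float64(-287.0), np.float64(3.0)), (np.float64(348.0), np.float64(-288.0), np.float64(8.0)), (np.float64(348.0), np.
[... 226 characters left out ...]
(366.0), np.float64(-222.0), np.float64(187.0)), (np.float64(388.0), np.float64(-286.0), np.float64(13.0))]
290 [(np.float64(392.0), np.float64(-280.0), np.float64(2.0)), (np.float64(393.0), np.float64(-283.0), np.float64(2.0)), (np.float64(393.0), np.float64(-285.0), np.float64(2.0)), (np.float64(392.0), np.float64(-284.0), np.float64(13.0)), (np.float64(391.0), np.float64(-284.0), np.float64(17.0))]
300 [(np.float64(399.0), np.float64(-279.0), np.float64(3.0)), (np.float64(400.0), np.float64(-282.0), np.float64(3.0)), (np.float64(400.0), np.float64(-285.0), np.float64(2.0)), (np.float64(400.0), np.float64(-287.0), np.float64(3.0)), (np.float64(398.0), np.float64(-284.0), np.float64(18.0))]
```

```bash
python3 -m handwheel '[[[0,2,0,0,0,0,-1],[0,2,0,0,0,0,-1],[0,2,0,0,0,0,-1],[0,2,0,0,0,0,-1],[0,2,0,0,0,0,-1]]]' 20
python3 -m handwheel '[[[0,0,0,0,0,0,-1],[0,0,0,0,0,0,-1],[0,-10,0,0,0,0,-1],[0,-30,0,0,0,0,-1],[0,-60,0,0,0,0,-1]]]' 20
python3 plan.py 644 -75.8 90 -82
```

```text
clock: 4.5
eef_pos: [368.2, -294.5, -12.3]
eef_rot: [-1.561, 0.007, 0.051]
wrist_force: [0.3, -0.4, -0.1]
finger_gap: 15.4
clock: 4.92
eef_pos: [367.6, -294.2, 47.4]
eef_rot: [-1.558, 0.01, 0.051]
wrist_force: [-0.8, 0.4, -0.2]
finger_gap: 15.6
t4.92 pos [ 367.6 -294.2   47.4] yaw 2.9 gap 15.6 F [-0.8  0.4 -0.2] q [-0.75  0.31  1.87  0.    0.98 -0.81]
shift [286.7 -42.9 204.6] turn [-0.2 84.9 -1. ] rows>=11.9
```

```bash
python3 -m handwheel '[[[120,-43,85,0,35.8,0,-1],[120,-43,85,0,35.8,0,-1],[120,-43,85,0,35.8,0,-1],[120,-43,85,0,35.8,0,-1],[120,-43,85,0,35.8,0,-1]]]' 20
python3 plan.py 644 -75.8 70 -82
```

```text
clock: 5.33
eef_pos: [487.7, -200.9, 93.2]
eef_rot: [-1.565, 0.01, -0.533]
wrist_force: [-0.6, 0.1, -0.1]
finger_gap: 16.2
t5.33 pos [ 487.7 -200.9   93.2] yaw -30.5 gap 16.2 F [-0.6  0.1 -0.1] q [-0.46  0.35  1.68  0.01  1.12  0.07]
shift [ 71.3  23.5 187. ] turn [-0.  51.5 -0.7] rows>=7.2
```

```bash
python3 -m handwheel '[[[48,16,125,0,35.8,0,-1],[48,16,125,0,35.8,0,-1],[48,16,125,0,35.8,0,-1],[48,16,125,0,35.8,0,-1],[48,16,125,0,35.8,0,-1]]]' 20
python3 plan.py 644 -75.8 50 -82
```

```text
clock: 5.75
eef_pos: [594.5, -114.6, 77.4]
eef_rot: [-1.572, 0.012, -1.148]
wrist_force: [-0.3, -0.3, -0.4]
finger_gap: 16.0
t5.75 pos [ 594.5 -114.6   77.4] yaw -65.7 gap 16.0 F [-0.3 -0.3 -0.4] q [-0.26  0.53  1.46  0.01  1.16  0.89]
shift [-14.7  27.5  61.1] turn [ 0.2 16.3 -0.7] rows>=2.3
```

```bash
python3 -m handwheel '[[[-14.7,27,61,0,16.3,-0.7,-1],[-14.7,27,61,0,16.3,-0.7,-1],[-14.7,27,61,0,16.3,-0.7,-1],[-14.7,27,61,0,16.3,-0.7,-1]]]' 20
python3 plan.py 644 -75.8 20 -82
python3 - <<'E'
from h import *
s=read_state();print(s["eef_pos"],s["eef_rot"]);shot("wrist","w6");shot("top","t6")
E
```

```text
clock: 6.08
eef_pos: [644.1, -74.6, 50.1]
eef_rot: [-1.575, -0.0, -1.432]
wrist_force: [-0.7, 0.1, 0.0]
finger_gap: 15.7
t6.08 pos [644.1 -74.6  50.1] yaw -82.1 gap 15.7 F [-0.7  0.1  0. ] q [-0.17  0.65  1.34 -0.    1.15  1.26]
shift [ 1.1 30.1 -0.1] turn [ 0.2 -0.1  0. ] rows>=0.7
[644.0584564  -74.63264598  50.09971737] [-1.57485805e+00 -2.83404170e-04 -1.43215371e+00]
```

View pics/w6.png

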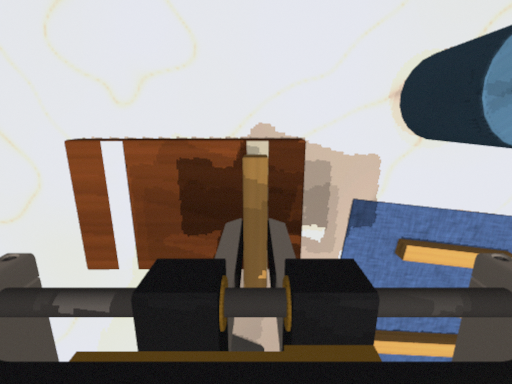

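View pics/t6.png

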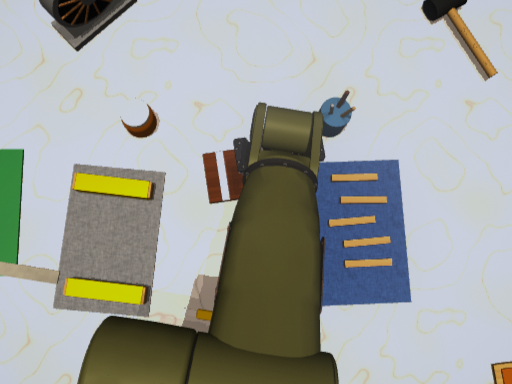

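Run:
```python
from h import *
s=read_state();print(s["eef_pos"])
p,d=shot("wrist");cv2.imwrite("pics/w6c.png",cv2.resize(p[120:290,55:325,::-1],None,fx=2.9,fy=2.9,interpolation=cv2.INTER_CUBIC))
for n,u,v in(("FL",68,141),("FR",305,139),("NL",89,270),("lineR far",258,141),("lineL far",113.5,141),("lineL near",132,269)): print(n,wray(s,u,v,20).round(1))
C=np.array([635.7,-16.4]);L=np.array([np.cos(np.radians(-82)),np.sin(np.radians(-82))]);S=np.array([-L[1],L[0]])
for n,a,b in(("FL",-100,60),("FR",100,60),("NL",-100,-60),("lineR far",60,60),("lineL far",-60,60),("lineL near",-60,-60)): print(n,(C+a*L+b*S).round(1))
```

```text
[643.76982873 -76.01076765  51.19426865]
FL [680.7  84.2  20. ]
FR [ 709.7 -108.8   20. ]
NL [562.7  69.1  20. ]
lineR far [702.6 -70.8  20. ]
lineL far [686.   47.1  20. ]
lineL near [569.4  29.2  20. ]
FL [681.2  91. ]
FR [ 709.  -107.1]
NL [562.4  74.3]
lineR far [703.5 -67.5]
lineL far [686.8  51.4]
lineL near [567.9  34.7]
```

View pics/w6c.png

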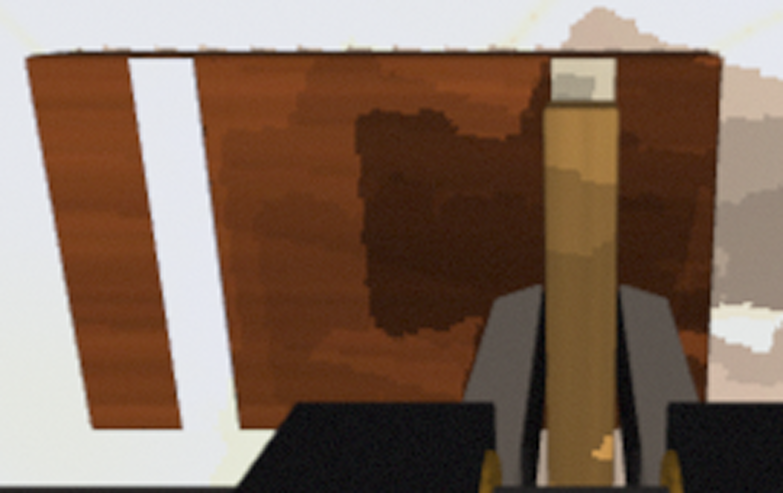

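```bash
python3 - <<'E'
from h import *
s=read_state();print(s["eef_pos"],s["clock"])
print(wray(s,255.3,155.5,s["eef_pos"][2]+31))
C=np.array([635.7,-16.4]);L=np.array([np.cos(np.radians(-82)),np.sin(np.radians(-82))]);S=np.array([-L[1],L[0]])
e=wray(s,255.3,155.5,s["eef_pos"][2]+31)[:2]-C; print(e@L,e@S)
E
python3 -m handwheel '[[[2,15,0,0,0,0,-1],[2,30,0,0,0,0,-1],[2,38,0,0,0,0,-1],[2,38,0,0,0,0,-1],[2,38,0,0,0,0,-1]]]' 20
python3 plan.py 643.9 -78 4.7 -82
```

```text
[643.76335343 -76.33394268  51.40243145] 6.2333
[698.07981183 -69.36456232  82.40243145]
61.130706693364935 54.401493410657864
clock: 6.65
eef_pos: [643.9, -78.7, 14.0]
eef_rot: [-1.573, -0.001, -1.431]
wrist_force: [-0.7, 0.6, -0.6]
finger_gap: 15.9
t6.65 pos [643.9 -78.7  14. ] yaw -82.0 gap 15.9 F [-0.7  0.6 -0.6] q [-0.18  0.69  1.36 -0.    1.09  1.25]
shift [-0.7  9.3  0.1] turn [0.1 0.  0. ] rows>=0.2
```

```bash
python3 -m handwheel '[[[0,4,0,0,0,0,-1],[0,8,0,0,0,0,-1],[0,8,0,0,0,0,-1]]]' 20
python3 -m handwheel '[[[0,1,0,0,0,0,-1],[0,2,0,0,0,0,-1],[0,2,0,0,0,0,-1]]]' 20
python3 - <<'E'
from h import *
s=read_state();print(s["eef_pos"]);p,d=shot("wrist","w7")
E
```

```text
clock: 6.9
eef_pos: [643.7, -78.7, 5.6]
eef_rot: [-1.573, -0.001, -1.43]
wrist_force: [-0.7, -0.2, -0.4]
finger_gap: 15.4
clock: 7.15
eef_pos: [643.9, -78.8, 4.5]
eef_rot: [-1.573, -0.001, -1.43]
wrist_force: [-5.1, 0.1, 7.5]
finger_gap: 16.2
[643.85673873 -78.81295406   4.537     ]
```

View pics/w7.png

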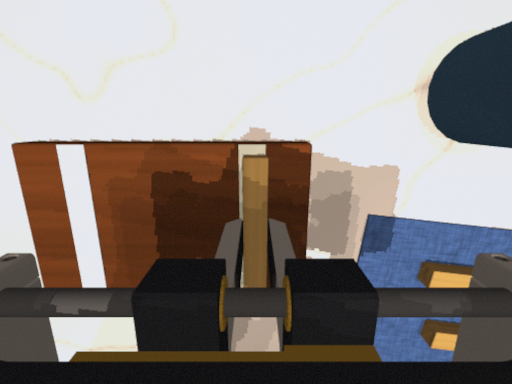

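Run:
```python
from h import *
p=cv2.imread("pics/w7.png");cv2.imwrite("pics/w7c.png",cv2.resize(p[130:230,195:325],None,fx=6,fy=6,interpolation=cv2.INTER_CUBIC))
```

View pics/w7c.png

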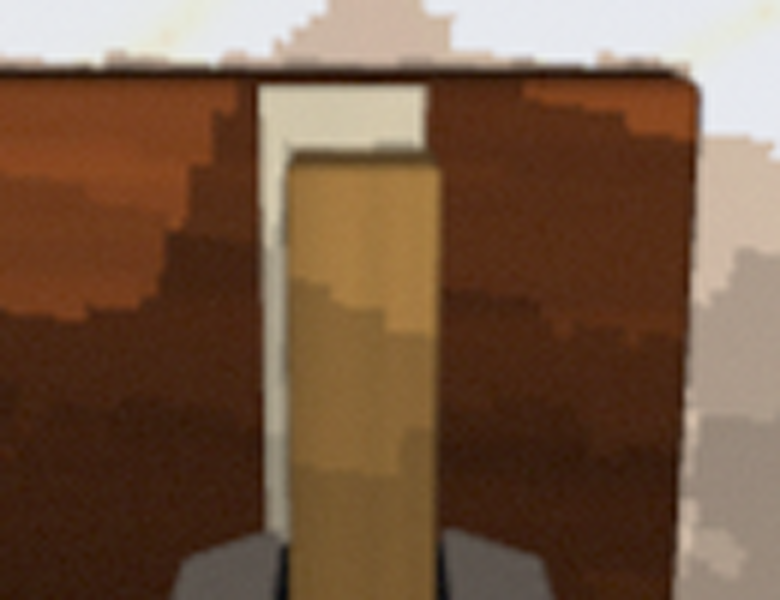

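```bash
python3 -m handwheel '[[[0,-3,0,0,0,0,-1],[-2.4,-3,0,0,0,0,-1],[-2.4,-3,0,0,0,0,-1]]]' 20
python3 -m handwheel '[[[0,2,0,0,0,0,-1],[0,3,0,0,0,0,-1],[0,3,0,0,0,0,-1]]]' 20
python3 - <<'E'
from h import *
s=read_state();print(s["eef_pos"]);p,d=shot("wrist");cv2.imwrite("pics/w8c.png",cv2.resize(p[130:230,195:325,::-1],None,fx=6,fy=6,interpolation=cv2.INTER_CUBIC))
E
```

```text
clock: 7.45
eef_pos: [643.7, -76.1, 7.8]
eef_rot: [-1.572, -0.001, -1.43]
wrist_force: [1.0, 0.3, -0.5]
finger_gap: 15.9
clock: 7.7
eef_pos: [643.7, -76.0, 4.7]
eef_rot: [-1.572, -0.001, -1.43]
wrist_force: [0.1, 0.3, 2.2]
finger_gap: 15.9
[643.66954693 -75.95044963   4.7001128 ]
```

View pics/w8c.png

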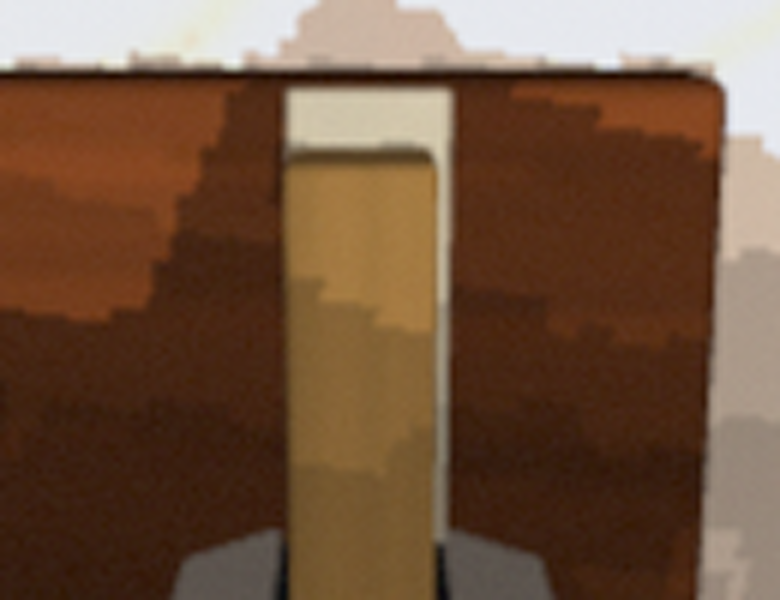

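```bash
python3 -m handwheel '[[[0,0,0,0,0,0,-0.3],[0,0,0,0,0,0,-0.3],[0,0,0,0,0,0,-0.3],[0,0,0,0,0,0,-0.3]]]' 20
python3 -m handwheel '[[[0,-20,0,0,0,0,-0.3],[0,-60,0,0,0,0,-0.3],[0,-80,0,0,0,0,-0.3],[0,-80,0,0,0,0,-0.3]]]' 20
python3 plan.py 418.9 -295 60 1.6
```

```text
clock: 8.08
eef_pos: [643.6, -76.0, 4.6]
eef_rot: [-1.573, -0.001, -1.43]
wrist_force: [0.8, -0.2, 0.3]
finger_gap: 32.3
clock: 8.42
eef_pos: [646.0, -76.3, 90.0]
eef_rot: [-1.565, -0.003, -1.43]
wrist_force: [-0.1, -0.2, 1.2]
finger_gap: 32.7
t8.42 pos [646.  -76.3  90. ] yaw -81.9 gap 32.7 F [-0.1 -0.2  1.2] q [-0.17  0.6   1.32 -0.    1.22  1.26]
shift [ 184.6   29.1 -255.7] turn [ -0.1 -83.5   0.4] rows>=11.7
```

```bash
cat >> plan.py <<'E'
N=int(np.ceil(n/4.7)) if len(sys.argv)<6 else int(sys.argv[5])
if N>1:
    for i in range(N):  # split, ideal following
        Ri=Rc*R.from_rotvec(np.radians(rv)*i/N)
        print(" call",i+1,np.round(Ri.inv().apply(np.array([x,y,z])-s["eef_pos"])/N,0),np.round(rv/N,1))
E
python3 plan.py 418.9 -295 60 1.6
```

```text
t8.42 pos [646.  -76.3  90. ] yaw -81.9 gap 32.7 F [-0.1 -0.2  1.2] q [-0.17  0.6   1.32 -0.    1.22  1.26]
shift [ 184.6   29.1 -255.7] turn [ -0.1 -83.5   0.4] rows>=11.7
 call 1 [ 62.  10. -85.] [ -0.  -27.8   0.1]
 call 2 [  15.   10. -104.] [ -0.  -27.8   0.1]
 call 3 [-36.  10. -99.] [ -0.  -27.8   0.1]
```

```bash
python3 -m handwheel '[[[62,5,-85,0,-28,0,-0.3],[62,5,-85,0,-28,0,-0.3],[62,5,-85,0,-28,0,-0.3],[62,5,-85,0,-28,0,-0.3],[62,5,-85,0,-28,0,-0.3]]]' 20
python3 -m handwheel '[[[15,5,-104,0,-28,0,-0.3],[15,5,-104,0,-28,0,-0.3],[15,5,-104,0,-28,0,-0.3],[15,5,-104,0,-28,0,-0.3],[15,5,-104,0,-28,0,-0.3]]]' 20
python3 -m handwheel '[[[-36,10,-99,0,-28,0,-0.3],[-36,10,-99,0,-28,0,-0.3],[-36,10,-99,0,-28,0,-0.3],[-36,10,-99,0,-28,0,-0.3],[-36,10,-99,0,-28,0,-0.3]]]' 20
python3 plan.py 418.9 -295 -12 1.6
python3 - <<'E'
from h import *
s=read_state();p,d=shot("top","t9");shot("wrist","w9")
hsv=cv2.cvtColor(p,cv2.COLOR_RGB2HSV);H,S,V=[hsv[...,i].astype(int) for i in range(3)]
for r in rects(p,d,(H>8)&(H<24)&(S>80)&(V>150),100,400,8,60): print(*r)
W=cloud("top",d);E=0
for r in rects(p,d,(W[...,2]>12)&(W[...,2]<45),2000,9000,-20,120): print(*r)
E
```

```text
clock: 8.83
eef_pos: [569.8, -150.5, 84.5]
eef_rot: [-1.568, -0.005, -0.938]
wrist_force: [-0.0, -0.0, 0.2]
finger_gap: 32.9
clock: 9.25
eef_pos: [494.4, -224.7, 78.9]
eef_rot: [-1.57, -0.006, -0.448]
wrist_force: [0.6, 0.8, -0.5]
finger_gap: 33.1
clock: 9.67
eef_pos: [419.2, -298.6, 68.4]
eef_rot: [-1.573, -0.005, 0.039]
wrist_force: [-0.1, -0.7, -0.0]
finger_gap: 32.7
t9.67 pos [ 419.2 -298.6   68.4] yaw 2.2 gap 32.7 F [-0.1 -0.7 -0. ] q [-0.69  0.35  1.75  0.    1.03 -0.73]
shift [-0.5 80.4  3.8] turn [0.1 0.6 0.3] rows>=1.9
[272.4 167.8] 284 [643.7 -75.1] [113.7  15.1] 8.3 [31.5 35.3 38.8]
[354.8 176.7] 245 [ 622.1 -271.6] [107.9  14.1] 89.1 [14.6 18.1 21.6]
[362.9 199.1] 236 [ 567.6 -291.2] [108.5  12.3] -89.3 [14.5 18.1 21.6]
[348.7 220.6] 218 [ 517.  -260.6] [107.9  13. ] -85.3 [15.1 18.4 21.6]
[499.8 372.1] 144 [ 165.5 -590.5] [40.7 39.4] 5.0 [ 8.5 11.6 14.8]
[507.4 375.7] 121 [ 160.5 -597.3] [31.2 19.7] 0.4 [11.6 14.8 18. ]
[246.9 172.5] 4184 [635.9 -16.2] [199.8 121.3] -81.9 [15.7 19.6 34.3]
[255.9 253.7] 2495 [443.3 -33.7] [118.  117.9] -17.5 [25.9 30.1 36.5]
```

View pics/w9.png

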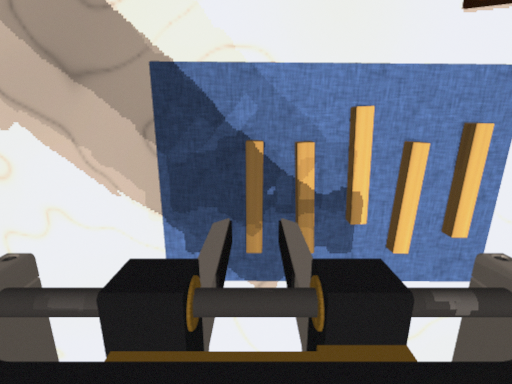

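```bash
python3 -m handwheel '[[[-0.5,30,3.5,0,-0.6,0,-0.3],[-0.5,60,3.5,0,-0.6,0,-0.3],[-0.5,76,3.5,0,-0.6,0,-0.3],[-0.5,80,3.5,0,-0.6,0,-0.3],[-0.5,80,3.5,0,-0.6,0,-0.3]]]' 20
python3 -m handwheel '[[[0,0,0,0,0,0,-1],[0,0,0,0,0,0,-1],[0,0,0,0,0,0,-1],[0,0,0,0,0,0,-1],[0,0,0,0,0,0,-1]]]' 20
python3 -m handwheel '[[[0,0,0,0,0,0,-1],[0,-30,0,0,0,0,-1],[0,-70,0,0,0,0,-1],[0,-90,0,0,0,0,-1],[0,-90,0,0,0,0,-1]]]' 20
python3 plan.py 627.5 42.2 80 -82
```

```text
clock: 10.18
eef_pos: [420.3, -293.4, -12.1]
eef_rot: [-1.572, -0.004, 0.041]
wrist_force: [0.9, -0.4, -0.2]
finger_gap: 33.0
clock: 10.6
eef_pos: [421.0, -293.7, -11.0]
eef_rot: [-1.573, -0.006, 0.041]
wrist_force: [0.1, 2.4, 7.3]
finger_gap: 15.5
clock: 11.02
eef_pos: [422.2, -295.0, 83.8]
eef_rot: [-1.578, -0.012, 0.04]
wrist_force: [0.7, -0.6, 0.4]
finger_gap: 15.8
t11.02 pos [ 422.2 -295.    83.8] yaw 2.3 gap 15.8 F [ 0.7 -0.6  0.4] q [-0.68  0.33  1.74  0.    1.06 -0.72]
shift [218.7   3.9 328.7] turn [-0.2 84.3  0.8] rows>=11.8
 call 1 [ 73.   1. 110.] [-0.1 28.1  0.3]
 call 2 [ 13.   1. 131.] [-0.1 28.1  0.3]
 call 3 [-51.   1. 122.] [-0.1 28.1  0.3]
```

```bash
python3 -m handwheel '[[[73,0,110,0,28,0,-1],[73,0,110,0,28,0,-1],[73,0,110,0,28,0,-1],[73,0,110,0,28,0,-1],[73,0,110,0,28,0,-1]]]' 20
python3 -m handwheel '[[[13,0,131,0,28,0,-1],[13,0,131,0,28,0,-1],[13,0,131,0,28,0,-1],[13,0,131,0,28,0,-1],[13,0,131,0,28,0,-1]]]' 20
python3 -m handwheel '[[[-51,10,122,0,28,0,-1],[-51,10,122,0,28,0,-1],[-51,10,122,0,28,0,-1],[-51,10,122,0,28,0,-1],[-51,10,122,0,28,0,-1]]]' 20
python3 plan.py 629.3 42.4 20 -82
```

```text
clock: 11.43
eef_pos: [492.1, -179.1, 83.4]
eef_rot: [-1.571, -0.014, -0.454]
wrist_force: [-1.5, -1.1, 0.4]
finger_gap: 15.6
clock: 11.85
eef_pos: [562.4, -63.5, 82.7]
eef_rot: [-1.565, -0.012, -0.948]
wrist_force: [-0.5, -0.5, -0.3]
finger_gap: 15.9
clock: 12.27
eef_pos: [632.3, 52.1, 71.4]
eef_rot: [-1.561, -0.007, -1.441]
wrist_force: [-0.7, 0.3, -0.1]
finger_gap: 16.1
t12.27 pos [632.3  52.1  71.4] yaw -82.6 gap 16.1 F [-0.7  0.3 -0.1] q [ 0.03  0.59  1.39 -0.01  1.16  1.47]
shift [ 8.9 51.4 -4.7] turn [-0.6 -0.6  0.4] rows>=1.3
```

```bash
python3 -m handwheel '[[[9,30,-4.5,-0.6,-0.6,0.4,-1],[9,51,-4.5,-0.6,-0.6,0.4,-1],[9,51,-4.5,-0.6,-0.6,0.4,-1],[9,51,-4.5,-0.6,-0.6,0.4,-1],[9,51,-4.5,-0.6,-0.6,0.4,-1]]]' 20
python3 plan.py 629.3 42.4 7 -82
```

```text
clock: 12.68
eef_pos: [630.0, 41.9, 21.7]
eef_rot: [-1.57, -0.0, -1.431]
wrist_force: [1.3, -1.0, -0.3]
finger_gap: 15.5
t12.68 pos [630.   41.9  21.7] yaw -82.0 gap 15.5 F [ 1.3 -1.  -0.3] q [ 0.01  0.65  1.42 -0.    1.07  1.44]
shift [-0.6 14.7 -0.6] turn [-0.  0.  0.] rows>=0.4
```

```bash
python3 -m handwheel '[[[-0.6,6,-0.6,0,0,0,-1],[-0.6,12,-0.6,0,0,0,-1],[-0.6,14,-0.6,0,0,0,-1],[-0.6,14,-0.6,0,0,0,-1]]]' 20
python3 - <<'E'
from h import *
s=read_state();print(s["eef_pos"],s["wrist_force"]);p,d=shot("wrist");cv2.imwrite("pics/w10c.png",cv2.resize(p[130:230,195:325,::-1],None,fx=6,fy=6,interpolation=cv2.INTER_CUBIC))
E
```

```text
clock: 13.02
eef_pos: [629.1, 42.4, 7.3]
eef_rot: [-1.571, -0.0, -1.43]
wrist_force: [0.6, 0.6, -1.3]
finger_gap: 16.0
[629.06460955  42.43691445   7.27404668] [ 0.55261835  0.55344587 -1.33427567]
```

View pics/w10c.png

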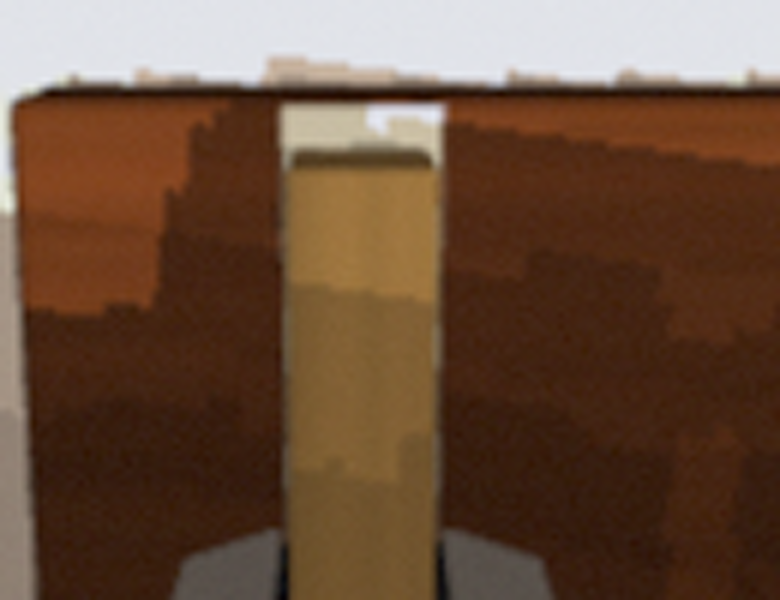

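```bash
python3 -m handwheel '[[[0,0,-1.7,0,0,0,-1],[0,2,-1.7,0,0,0,-1],[0,2.5,-1.7,0,0,0,-1],[0,2.5,-1.7,0,0,0,-1]]]' 20
python3 -m handwheel '[[[0,0,0,0,0,0,-0.3],[0,0,0,0,0,0,-0.3],[0,0,0,0,0,0,-0.3],[0,0,0,0,0,0,-0.3]]]' 20
python3 -m handwheel '[[[0,-20,0,0,0,0,-0.3],[0,-60,0,0,0,0,-0.3],[0,-80,0,0,0,0,0.6],[0,-80,0,0,0,0,0.6]]]' 40
python3 plan.py 607 297 60 -8
```

```text
clock: 13.4
eef_pos: [627.7, 42.2, 5.9]
eef_rot: [-1.57, -0.0, -1.43]
wrist_force: [-3.7, 0.1, 7.6]
finger_gap: 15.3
clock: 13.73
eef_pos: [627.6, 42.2, 5.8]
eef_rot: [-1.57, -0.0, -1.43]
wrist_force: [0.2, -0.1, -0.2]
finger_gap: 33.0
clock: 14.07
eef_pos: [629.8, 42.3, 91.0]
eef_rot: [-1.563, -0.001, -1.43]
wrist_force: [-0.4, -0.8, 0.2]
finger_gap: 42.5
t14.07 pos [629.8  42.3  91. ] yaw -81.9 gap 42.5 F [-0.4 -0.8  0.2] q [ 0.01  0.56  1.38 -0.    1.19  1.44]
shift [-255.4   30.8   12.9] turn [ -0.4 -73.9   0.4] rows>=10.3
 call 1 [-85.  10.   4.] [ -0.1 -24.6   0.1]
 call 2 [-76.  10.  39.] [ -0.1 -24.6   0.1]
 call 3 [-52.  10.  67.] [ -0.1 -24.6   0.1]
```

```bash
python3 -m handwheel '[[[-85,5,4,0,-24.6,0,0.7],[-85,5,4,0,-24.6,0,0.7],[-85,5,4,0,-24.6,0,0.7],[-85,5,4,0,-24.6,0,0.7],[-85,5,4,0,-24.6,0,0.7]]]' 40
python3 - <<'E'
from h import *
p,d=shot("top","t11")
hsv=cv2.cvtColor(p,cv2.COLOR_RGB2HSV);H,S,V=[hsv[...,i].astype(int) for i in range(3)]
W=cloud("top",d)
z=cv2.GaussianBlur(W[...,2].astype(np.float32),(3,3),0)
for r in rects(p,d,(H>5)&(H<36)&(S>70)&(z>38)&(W[...,1]>100),300,5000,34,60): print(*r)
E
```

```text
clock: 14.48
eef_pos: [621.5, 127.7, 85.1]
eef_rot: [-1.565, -0.004, -0.997]
wrist_force: [-0.5, -0.4, -0.1]
finger_gap: 76.2
[101.5 184.6] 894 [605.  318.5] [133.5  39.1] 82.9 [39.1 42.4 45.7]
[ 92.4 289.7] 925 [366.5 332.5] [128.1  38.8] 83.0 [39.  42.4 45.8]
```

View pics/t11.png

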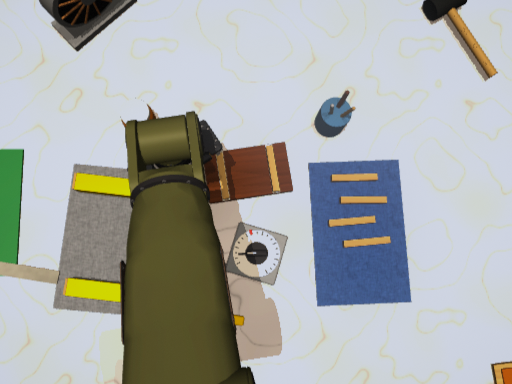

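```bash
python3 - <<'E'
from h import *
z0=np.load("top0.npz");p,d=z0["p"],z0["d"]
hsv=cv2.cvtColor(p,cv2.COLOR_RGB2HSV);H,S,V=[hsv[...,i].astype(int) for i in range(3)]
W=cloud("top",d)
z=cv2.GaussianBlur(W[...,2].astype(np.float32),(3,3),0)
for t in (34,38):
  for r in rects(p,d,(S>60)&(z>t)&(W[...,1]>100),300,5000,t-4,60): print(*r)
cv2.imwrite("pics/bars.png",cv2.resize(p[165:310,55:175,::-1],None,fx=4,fy=4,interpolation=cv2.INTER_CUBIC))
E
python3 plan.py 606 297 75 -7.5
```

```text
[111.9 185.9] 1271 [602.  296.8] [178.9  38.6] 82.6 [38.8 42.4 45.8]
[104.4 290.9] 1364 [364.6 307. ] [178.9  37.7] 82.4 [39.  42.3 45.8]
[111.8 185.8] 1227 [601.9 296.6] [178.4  38.3] 82.3 [39.  42.5 45.8]
[104.1 291. ] 1323 [364.2 307.1] [178.9  36.6] 82.4 [39.  42.4 45.8]
t14.53 pos [621.6 127.2  85.2] yaw -57.4 gap 78.8 F [-0.2 -0.  -0.4] q [ 0.14  0.57  1.37 -0.    1.19  1.15]
shift [-151.5   10.    78.3] turn [ -0.2 -49.9   0.4] rows>=7.0
 call 1 [-76.   5.  39.] [ -0.1 -24.9   0.2]
 call 2 [-52.   5.  67.] [ -0.1 -24.9   0.2]
```

View pics/bars.png

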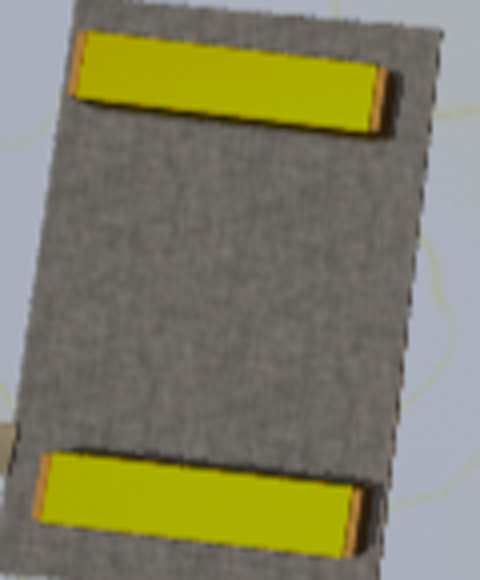

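```bash
python3 -m handwheel '[[[-77,5,37,0,-25,0,0.7],[-77,5,37,0,-25,0,0.7],[-77,5,37,0,-25,0,0.7],[-77,5,37,0,-25,0,0.7],[-77,5,37,0,-25,0,0.7]]]' 40
python3 -m handwheel '[[[-55,5,67,0,-25,0,0.7],[-55,5,67,0,-25,0,0.7],[-55,5,67,0,-25,0,0.7],[-55,5,67,0,-25,0,0.7],[-55,5,67,0,-25,0,0.7]]]' 40
python3 plan.py 602.5 295.8 -8 -7.6
python3 - <<'E'
from h import *
s=read_state();p,d=shot("wrist","w12")
E
```

```text
clock: 14.95
eef_pos: [611.1, 212.1, 79.6]
eef_rot: [-1.568, -0.006, -0.565]
wrist_force: [0.6, 0.2, -0.1]
finger_gap: 80.1
clock: 15.37
eef_pos: [600.5, 298.0, 74.0]
eef_rot: [-1.571, -0.006, -0.129]
wrist_force: [0.6, -0.4, 0.0]
finger_gap: 79.7
t15.37 pos [600.5 298.   74. ] yaw -7.4 gap 79.7 F [ 0.6 -0.4  0. ] q [ 0.41  0.66  1.26 -0.    1.21  0.54]
shift [ 1.7 82.  -1.9] turn [-0.   0.2  0.4] rows>=2.0
```

View pics/w12.png

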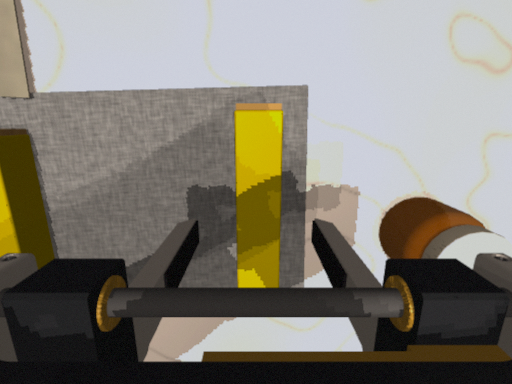

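```bash
python3 -m handwheel '[[[2,30,-2,0,0,0.4,0.7],[2,60,-2,0,0,0.4,0.7],[2,76,-2,0,0,0.4,0.7],[2,82,-2,0,0,0.4,0.7],[2,82,-2,0,0,0.4,0.7]]]' 40
python3 -m handwheel '[[[0,0,0,0,0,0,-1],[0,0,0,0,0,0,-1],[0,0,0,0,0,0,-1],[0,0,0,0,0,0,-1],[0,0,0,0,0,0,-1]]]' 40
python3 -m handwheel '[[[0,0,0,0,0,0,-1],[0,0,0,0,0,0,-1],[0,0,0,0,0,0,-1],[0,0,0,0,0,0,-1],[0,0,0,0,0,0,-1]]]' 40
```

```text
clock: 15.83
eef_pos: [602.6, 294.2, -9.1]
eef_rot: [-1.572, 0.002, -0.138]
wrist_force: [0.4, -0.2, 0.5]
finger_gap: 79.8
clock: 16.25
eef_pos: [602.9, 294.3, -8.4]
eef_rot: [-1.571, 0.002, -0.139]
wrist_force: [-0.0, 0.6, -0.9]
finger_gap: 50.1
clock: 16.67
eef_pos: [603.1, 294.4, -7.9]
eef_rot: [-1.571, 0.001, -0.139]
wrist_force: [-1.7, 0.0, 5.0]
finger_gap: 39.8
```

```bash
python3 plan.py 602.5 295.8 60 -7.6
```

```text
t16.67 pos [603.1 294.4  -7.9] yaw -7.9 gap 39.8 F [-1.7  0.   5. ] q [0.4  0.77 1.29 0.   1.08 0.54]
shift [ -0.8 -67.9   1.3] turn [ 0.  -0.3 -0.1] rows>=1.6
```

```bash
python3 -m handwheel '[[[0,-20,0,0,0,0,-1],[0,-60,0,0,0,0,-1],[0,-90,0,0,0,0,-1],[0,-90,0,0,0,0,-1]]]' 40
python3 plan.py 636.1 -18.6 80 8.1
```

```text
clock: 17.0
eef_pos: [605.6, 295.5, 88.8]
eef_rot: [-1.566, -0.007, -0.139]
wrist_force: [0.3, -0.1, 0.1]
finger_gap: 39.4
t17.00 pos [605.6 295.5  88.8] yaw -7.9 gap 39.4 F [ 0.3 -0.1  0.1] q [0.4  0.66 1.24 0.   1.24 0.54]
shift [  73.5    7.8 -306.9] turn [ -0.2 -16.    0.4] rows>=7.6
 call 1 [  37.    4. -153.] [-0.1 -8.   0.2]
 call 2 [  15.    4. -157.] [-0.1 -8.   0.2]
```

```bash
python3 -m handwheel '[[[37,2,-153,0,-8,0,-1],[37,2,-153,0,-8,0,-1],[37,2,-153,0,-8,0,-1],[37,2,-153,0,-8,0,-1],[37,2,-153,0,-8,0,-1]]]' 40
python3 -m handwheel '[[[15,2,-150,0,-8,0,-1],[15,2,-150,0,-8,0,-1],[15,2,-150,0,-8,0,-1],[15,2,-150,0,-8,0,-1],[15,2,-150,0,-8,0,-1]]]' 40
python3 plan.py 636.1 -18.6 50 8.1
```

```text
clock: 17.42
eef_pos: [621.6, 133.2, 85.7]
eef_rot: [-1.568, -0.006, -0.004]
wrist_force: [1.0, -0.3, -2.6]
finger_gap: 40.0
clock: 17.83
eef_pos: [635.9, -22.4, 82.3]
eef_rot: [-1.57, -0.005, 0.131]
wrist_force: [0.2, 0.6, -1.7]
finger_gap: 39.3
t17.83 pos [635.9 -22.4  82.3] yaw 7.5 gap 39.3 F [ 0.2  0.6 -1.7] q [-0.09  0.58  1.37  0.    1.18 -0.23]
shift [ 0.6 32.3  3.7] turn [-0.  -0.6  0.3] rows>=0.8
```

```bash
python3 -m handwheel '[[[0.6,15,3.7,0,-0.6,0.3,-1],[0.6,32,3.7,0,-0.6,0.3,-1],[0.6,32,3.7,0,-0.6,0.3,-1],[0.6,32,3.7,0,-0.6,0.3,-1]]]' 40
python3 plan.py 636.1 -18.6 28 8.1
python3 - <<'E'
from h import *
s=read_state();p,d=shot("wrist","w13")
E
```

```text
clock: 18.17
eef_pos: [635.3, -17.4, 48.5]
eef_rot: [-1.569, 0.003, 0.143]
wrist_force: [0.0, 0.8, -1.5]
finger_gap: 40.0
t18.17 pos [635.3 -17.4  48.5] yaw 8.2 gap 40.0 F [ 0.   0.8 -1.5] q [-0.09  0.62  1.39  0.    1.13 -0.23]
shift [ 0.7 20.5 -1.4] turn [-0.1  0.1 -0.2] rows>=0.5
```

View pics/w13.png

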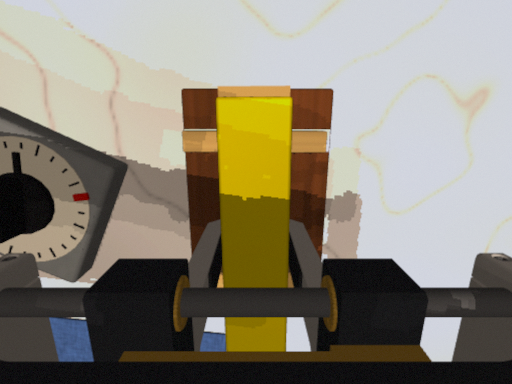

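Bar is square over the stand, stick under its far end (v≈140), bar centred (u≈255). Lower it.

```bash
python3 -m handwheel '[[[0.7,8,-1.3,0,0,-0.2,-1],[0.7,16,-1.3,0,0,-0.2,-1],[0.7,20,-1.3,0,0,-0.2,-1],[0.7,20,-1.3,0,0,-0.2,-1]]]' 40
python3 -m handwheel '[[[0,1.5,0,0,0,0,-1],[0,3,0,0,0,0,-1],[0,3,0,0,0,0,-1]]]' 40
python3 plan.py 636.1 -18.6 25 8.1
```

```text
clock: 18.55
eef_pos: [636.2, -18.5, 28.5]
eef_rot: [-1.569, -0.001, 0.143]
wrist_force: [1.0, -0.1, -2.0]
finger_gap: 39.8
clock: 18.8
eef_pos: [636.1, -18.5, 25.3]
eef_rot: [-1.569, -0.001, 0.143]
wrist_force: [-0.3, 0.0, -1.9]
finger_gap: 39.7
t18.80 pos [636.1 -18.5  25.3] yaw 8.2 gap 39.7 F [-0.3  0.  -1.9] q [-0.09  0.65  1.4   0.    1.09 -0.23]
shift [-0.   0.3 -0.1] turn [-0.1  0.1  0. ] rows>=0.0
```

```bash
python3 -m handwheel '[[[0,0.8,0,0,0,0,-1],[0,1.5,0,0,0,0,-1],[0,1.5,0,0,0,0,-1]]]' 40
python3 plan.py 636.1 -18.6 25 8.1
```

```text
clock: 19.05
eef_pos: [636.4, -18.5, 25.0]
eef_rot: [-1.569, -0.001, 0.143]
wrist_force: [-4.4, 0.4, 8.0]
finger_gap: 39.7
t19.05 pos [636.4 -18.5  25. ] yaw 8.2 gap 39.7 F [-4.4  0.4  8. ] q [-0.09  0.65  1.4   0.    1.09 -0.23]
shift [-0.3  0.  -0.1] turn [-0.1  0.1  0.1] rows>=0.0
```

```bash
python3 -m handwheel '[[[0,-0.5,0,0,0,0,0.3],[0,-0.5,0,0,0,0,0.3],[0,-0.5,0,0,0,0,0.3],[0,-0.5,0,0,0,0,0.3],[0,-0.5,0,0,0,0,0.3]]]' 40
python3 -m handwheel '[[[0,-20,0,0,0,0,0.3],[0,-60,0,0,0,0,0.3],[0,-100,0,0,0,0,0.3],[0,-130,0,0,0,0,0.3],[0,-130,0,0,0,0,0.3]]]' 40
python3 plan.py 467.9 -293.7 60 4.7
```

```text
clock: 19.47
eef_pos: [636.4, -18.5, 25.5]
eef_rot: [-1.57, -0.001, 0.143]
wrist_force: [0.1, -0.0, 0.2]
finger_gap: 60.8
clock: 19.88
eef_pos: [638.6, -18.9, 162.7]
eef_rot: [-1.572, -0.011, 0.143]
wrist_force: [0.3, -0.3, -0.8]
finger_gap: 61.0
t19.88 pos [638.6 -18.9 162.7] yaw 8.2 gap 61.0 F [ 0.3 -0.3 -0.8] q [-0.09  0.51  1.28  0.    1.33 -0.23]
shift [-209.4  100.6 -247.5] turn [0.  3.5 0.6] rows>=8.1
 call 1 [-105.   50. -124.] [0.  1.8 0.3]
 call 2 [-101.   51. -127.] [0.  1.8 0.3]
```

```bash
python3 -m handwheel '[[[-105,20,-124,0,1.8,0,-0.3],[-105,20,-124,0,1.8,0,-0.3],[-105,20,-124,0,1.8,0,-0.3],[-105,20,-124,0,1.8,0,-0.3],[-105,20,-124,0,1.8,0,-0.3]]]' 20
python3 -m handwheel '[[[-101,75,-127,0,1.8,0,-0.3],[-101,75,-127,0,1.8,0,-0.3],[-101,75,-127,0,1.8,0,-0.3],[-101,75,-127,0,1.8,0,-0.3],[-101,75,-127,0,1.8,0,-0.3]]]' 20
python3 plan.py 467.9 -293.7 -12 4.7
python3 - <<'E'
from h import *
s=read_state();p,d=shot("top","t14");shot("wrist","w14")
hsv=cv2.cvtColor(p,cv2.COLOR_RGB2HSV);H,S,V=[hsv[...,i].astype(int) for i in range(3)]
W=cloud("top",d)
for r in rects(p,d,(H>5)&(H<36)&(S>70),100,5000,10,120): print(*r)
E
```

```text
clock: 20.3
eef_pos: [549.6, -161.0, 140.7]
eef_rot: [-1.572, -0.01, 0.108]
wrist_force: [-0.6, 0.9, -1.1]
finger_gap: 34.0
clock: 20.72
eef_pos: [460.6, -300.3, 62.2]
eef_rot: [-1.57, -0.007, 0.074]
wrist_force: [-0.3, 0.5, -0.3]
finger_gap: 32.8
t20.72 pos [ 460.6 -300.3   62.2] yaw 4.2 gap 32.8 F [-0.3  0.5 -0.3] q [-0.65  0.43  1.65  0.01  1.05 -0.72]
shift [ 7.2 74.3  5.9] turn [-0.1 -0.5  0.4] rows>=1.8
[81.1 13.5] 190 [999.7 369.4] [62.3  9.9] -48.8 [ 54.6  88.6 114.2]
[470.9  42.1] 788 [ 955.  -574.6] [197.1  29.8] 27.5 [25.7 35.1 39.9]
[142.9 126.7] 384 [748.5 231.2] [73.8 43.5] -61.2 [15.7 52.7 74.9]
[247.  172.3] 4068 [635.6 -16.5] [198.9 120.1] -82.0 [16.5 23.2 77.2]
[354.7 177.1] 295 [ 621.2 -271.8] [108.6  16.2] 89.2 [15.1 18.2 21.3]
[356.2 199.6] 209 [ 567.1 -276.9] [84.8 15.4] -88.1 [14.2 17.9 22. ]
[351.8 221. ] 303 [ 516.2 -260.4] [108.8  15.7] -85.7 [14.3 18.1 21.2]
[360.8 242.2] 235 [ 466.3 -280.8] [86.6 15.5] -85.4 [14.3 18.1 21.5]
[104.9 290.9] 1563 [363.9 308.2] [181.4  40.2] 82.5 [35.9 42.1 45.6]
[219.6 317.5] 414 [299.6  51.2] [109.1  22.1] 79.9 [10.4 13.2 16.8]
[503.7 373.5] 269 [ 166.4 -590.3] [43.4 41.9] 1.2 [10.3 13.4 17.6]
```

View pics/t14.png

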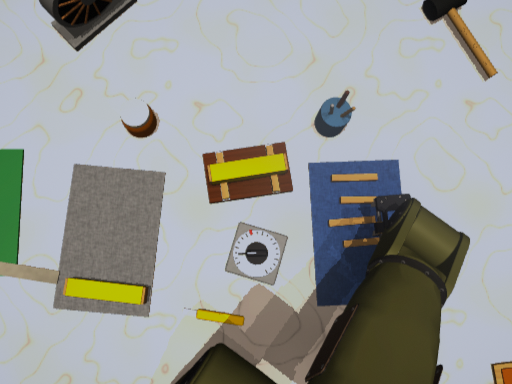

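View pics/w14.png

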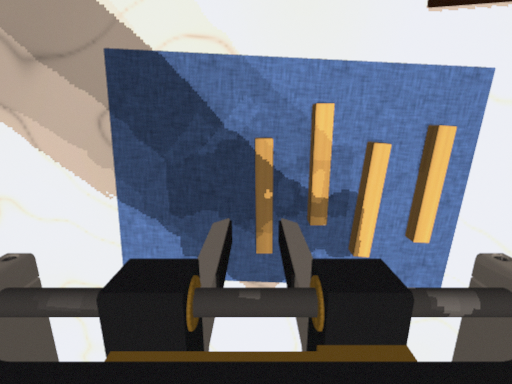

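```bash
python3 -m handwheel '[[[7.2,20,6,0,-0.5,0.4,-0.3],[7.2,50,6,0,-0.5,0.4,-0.3],[7.2,70,6,0,-0.5,0.4,-0.3],[7.2,74,6,0,-0.5,0.4,-0.3],[7.2,74,6,0,-0.5,0.4,-0.3]]]' 20
python3 - <<'E'
from h import *
p,d=shot("top")
W=cloud("top",d); np.savez("t15.npz",p=p,d=d)
for r in rects(p,d,(W[...,0]>520)&(W[...,0]<740)&(abs(W[...,1]+16)<130),100,5000,66,90): print(*r)
for r in rects(p,d,(W[...,0]>520)&(W[...,0]<740)&(abs(W[...,1]+16)<130),100,5000,28,42): print(*r)
E
python3 plan.py 467.9 -293.7 -12 4.7
```

```text
clock: 21.23
eef_pos: [469.2, -291.6, -11.5]
eef_rot: [-1.568, 0.001, 0.083]
wrist_force: [0.2, -0.2, 0.7]
finger_gap: 33.0
[247.2 167.7] 1411 [635.1 -15.5] [180.  41.] -81.5 [71.1 75.  78.4]
[274.8 182.7] 122 [606.1 -81.1] [38.5 17.9] 7.6 [30.9 35.2 38.5]
[224.4 190.4] 113 [589.9  38.3] [37.6 18.7] 0.1 [32.4 35.9 39. ]
t21.28 pos [ 469.7 -292.3  -10.2] yaw 4.7 gap 33.1 F [0.8 0.1 0.3] q [-0.62  0.55  1.67  0.    0.92 -0.71]
shift [-1.9  1.8 -1.3] turn [-0.1  0.   0. ] rows>=0.1
```

```bash
python3 -m handwheel '[[[-1.9,2,-1.3,0,0,0,-1],[-1.9,2,-1.3,0,0,0,-1],[-1.9,2,-1.3,0,0,0,-1],[-1.9,2,-1.3,0,0,0,-1],[-1.9,2,-1.3,0,0,0,-1]]]' 20
python3 -m handwheel '[[[0,0,0,0,0,0,-1],[0,-30,0,0,0,0,-1],[0,-70,0,0,0,0,-1],[0,-110,0,0,0,0,-1],[0,-150,0,0,0,0,-1]]]' 20
python3 plan.py 644.2 -76.4 140 -82
```

```text
clock: 21.7
eef_pos: [468.5, -294.0, -11.1]
eef_rot: [-1.571, -0.002, 0.082]
wrist_force: [-1.7, 1.9, 7.6]
finger_gap: 15.8
clock: 22.12
eef_pos: [467.8, -293.8, 140.9]
eef_rot: [-1.57, -0.002, 0.082]
wrist_force: [-0.0, -0.6, 0.3]
finger_gap: 15.6
t22.12 pos [ 467.8 -293.8  140.9] yaw 4.7 gap 15.6 F [-0.  -0.6  0.3] q [-0.63  0.35  1.57  0.    1.22 -0.71]
shift [193.7   1.3 202.2] turn [-0.1 86.7  0.1] rows>=12.1
 call 1 [65.  0. 67.] [-0.  28.9  0. ]
 call 2 [24.  0. 90.] [-0.  28.9  0. ]
 call 3 [-23.   0.  91.] [-0.  28.9  0. ]
```

```bash
python3 -m handwheel '[[[65,0,67,0,29,0,-1],[65,0,67,0,29,0,-1],[65,0,67,0,29,0,-1],[65,0,67,0,29,0,-1],[65,0,67,0,29,0,-1]]]' 20
python3 -m handwheel '[[[24,0,90,0,29,0,-1],[24,0,90,0,29,0,-1],[24,0,90,0,29,0,-1],[24,0,90,0,29,0,-1],[24,0,90,0,29,0,-1]]]' 20
python3 -m handwheel '[[[-23,10,91,0,29,0,-1],[-23,10,91,0,29,0,-1],[-23,10,91,0,29,0,-1],[-23,10,91,0,29,0,-1],[-23,10,91,0,29,0,-1]]]' 20
python3 plan.py 644.2 -76.4 85 -82
```

```text
clock: 22.53
eef_pos: [527.6, -220.7, 141.2]
eef_rot: [-1.57, -0.002, -0.43]
wrist_force: [-0.1, -0.7, -0.5]
finger_gap: 15.7
clock: 22.95
eef_pos: [587.4, -147.7, 141.2]
eef_rot: [-1.569, -0.001, -0.942]
wrist_force: [-0.1, 0.9, -0.1]
finger_gap: 15.7
clock: 23.37
eef_pos: [647.7, -74.7, 130.9]
eef_rot: [-1.57, 0.0, -1.453]
wrist_force: [0.2, -0.6, -0.8]
finger_gap: 16.0
t23.37 pos [647.7 -74.7 130.9] yaw -83.2 gap 16.0 F [ 0.2 -0.6 -0.8] q [-0.17  0.57  1.27  0.    1.3   1.28]
shift [ 1.3 45.9 -3.7] turn [-0.1 -1.2 -0. ] rows>=1.1
```

```bash
python3 -m handwheel '[[[1.3,25,-3.7,0,-1.2,0,-1],[1.3,46,-3.7,0,-1.2,0,-1],[1.3,46,-3.7,0,-1.2,0,-1],[1.3,46,-3.7,0,-1.2,0,-1]]]' 20
python3 plan.py 644.2 -76.4 65 -82
python3 - <<'E'
from h import *
s=read_state();p,d=shot("wrist","w16")
E
```

```text
clock: 23.7
eef_pos: [643.7, -76.8, 84.9]
eef_rot: [-1.571, 0.001, -1.43]
wrist_force: [-0.3, -0.3, 0.8]
finger_gap: 15.8
t23.70 pos [643.7 -76.8  84.9] yaw -82.0 gap 15.8 F [-0.3 -0.3  0.8] q [-0.18  0.61  1.32  0.    1.21  1.25]
shift [-0.3 19.9  0.5] turn [ 0.  0. -0.] rows>=0.5
```

View pics/w16.png

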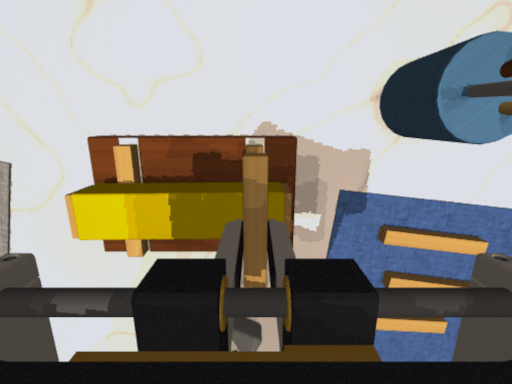

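Stick sits over the right line, above the bar. Lower gently.

```bash
python3 -m handwheel '[[[-0.3,8,0.5,0,0,0,-1],[-0.3,16,0.5,0,0,0,-1],[-0.3,20,0.5,0,0,0,-1],[-0.3,20,0.5,0,0,0,-1]]]' 20
python3 -m handwheel '[[[0,1,0,0,0,0,-1],[0,2.5,0,0,0,0,-1],[0,2.5,0,0,0,0,-1]]]' 20
python3 plan.py 644.2 -76.4 62 -82
```

```text
clock: 24.08
eef_pos: [644.5, -76.5, 65.0]
eef_rot: [-1.57, 0.0, -1.431]
wrist_force: [0.8, 0.8, 0.1]
finger_gap: 16.2
clock: 24.33
eef_pos: [644.4, -76.4, 62.4]
eef_rot: [-1.57, 0.001, -1.43]
wrist_force: [0.1, 0.2, -0.9]
finger_gap: 15.9
t24.33 pos [644.4 -76.4  62.4] yaw -82.0 gap 15.9 F [ 0.1  0.2 -0.9] q [-0.17  0.63  1.34  0.    1.17  1.26]
shift [-0.1  0.4 -0.2] turn [-0.  0. -0.] rows>=0.0
```

```bash
python3 -m handwheel '[[[0,0.5,0,0,0,0,-1],[0,1.3,0,0,0,0,-1],[0,1.3,0,0,0,0,-1]]]' 20
python3 -m handwheel '[[[0,0,0,0,0,0,-0.35],[0,0,0,0,0,0,-0.35],[0,0,0,0,0,0,-0.35],[0,0,0,0,0,0,-0.35]]]' 20
python3 -m handwheel '[[[0,-20,0,0,0,0,-0.35],[0,-50,0,0,0,0,-0.35],[0,-75,0,0,0,0,-0.3],[0,-75,0,0,0,0,-0.3]]]' 20
python3 plan.py 516.4 -261.3 60 4.3
```

```text
clock: 24.58
eef_pos: [644.8, -76.4, 61.9]
eef_rot: [-1.569, 0.0, -1.43]
wrist_force: [-2.1, 1.3, 5.1]
finger_gap: 15.5
clock: 24.92
eef_pos: [644.7, -76.4, 61.8]
eef_rot: [-1.57, 0.0, -1.43]
wrist_force: [0.3, -0.3, -0.2]
finger_gap: 30.4
clock: 25.25
eef_pos: [646.6, -76.8, 142.4]
eef_rot: [-1.562, -0.002, -1.43]
wrist_force: [1.2, -0.6, 0.7]
finger_gap: 32.6
t25.25 pos [646.6 -76.8 142.4] yaw -82.0 gap 32.6 F [ 1.2 -0.6  0.7] q [-0.17  0.56  1.26  0.    1.31  1.26]
shift [ 164.3   81.4 -155.5] turn [ -0.3 -86.3   0.5] rows>=12.0
 call 1 [ 55.  27. -52.] [ -0.1 -28.8   0.2]
 call 2 [ 23.  27. -72.] [ -0.1 -28.8   0.2]
 call 3 [-14.  27. -74.] [ -0.1 -28.8   0.2]
```

```bash
python3 -m handwheel '[[[55,5,-52,0,-29,0,-0.3],[55,5,-52,0,-29,0,-0.3],[55,5,-52,0,-29,0,-0.3],[55,5,-52,0,-29,0,-0.3],[55,5,-52,0,-29,0,-0.3]]]' 20
python3 -m handwheel '[[[23,20,-72,0,-29,0,-0.3],[23,20,-72,0,-29,0,-0.3],[23,20,-72,0,-29,0,-0.3],[23,20,-72,0,-29,0,-0.3],[23,20,-72,0,-29,0,-0.3]]]' 20
python3 -m handwheel '[[[-14,50,-74,0,-28.5,0,-0.3],[-14,50,-74,0,-28.5,0,-0.3],[-14,50,-74,0,-28.5,0,-0.3],[-14,50,-74,0,-28.5,0,-0.3],[-14,50,-74,0,-28.5,0,-0.3]]]' 20
python3 plan.py 516.4 -261.3 -12 4.3
python3 - <<'E'
from h import *
p,d=shot("top","t17");shot("wrist","w17")
W=cloud("top",d);R=(W[...,0]>520)&(W[...,0]<740)&(abs(W[...,1]+16)<130)
for a,b in((84,105),(64,84)):
  for r in rects(p,d,R,60,5000,a,b): print(*r)
E
```

```text
clock: 25.67
eef_pos: [602.6, -139.0, 136.9]
eef_rot: [-1.564, -0.006, -0.919]
wrist_force: [-0.4, 0.8, -0.3]
finger_gap: 33.0
clock: 26.08
eef_pos: [559.3, -201.2, 116.3]
eef_rot: [-1.568, -0.008, -0.411]
wrist_force: [-0.6, -0.4, 0.5]
finger_gap: 32.8
clock: 26.5
eef_pos: [517.1, -263.5, 65.3]
eef_rot: [-1.572, -0.007, 0.086]
wrist_force: [0.2, 0.6, -0.5]
finger_gap: 33.1
t26.50 pos [ 517.1 -263.5   65.3] yaw 4.9 gap 33.1 F [ 0.2  0.6 -0.5] q [-0.54  0.49  1.56  0.    1.09 -0.62]
shift [-1.  77.3  2.3] turn [0.  0.6 0.4] rows>=1.9
[274.4 162.3] 359 [643.2 -75.6] [109.7  16.5] 7.9 [87.6 90.9 94.7]
[282.3 162.2] 148 [647.  -94.9] [40.1 19.7] 9.9 [69.7 74.6 78.7]
[239.5 169. ] 1152 [632.7   2.4] [143.6  41.6] -81.4 [71.  75.1 78.4]
```

View pics/w17.png

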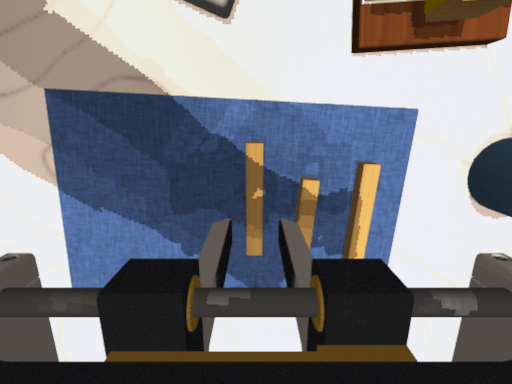

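View pics/t17.png

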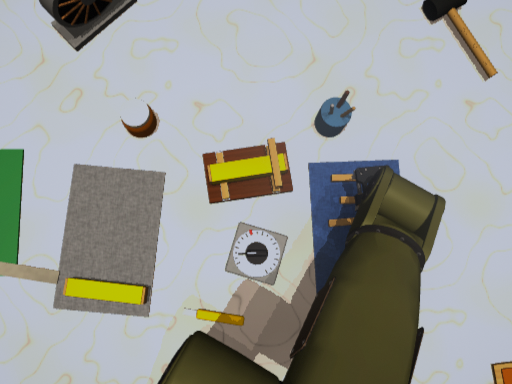

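```bash
python3 -m handwheel '[[[-1,25,2.3,0,-0.5,0,-0.3],[-1,55,2.3,0,-0.5,0,-0.3],[-1,73,2.3,0,-0.5,0,-0.3],[-1,77,2.3,0,-0.5,0,-0.3],[-1,77,2.3,0,-0.5,0,-0.3]]]' 20
python3 plan.py 516.4 -261.3 -12 4.3
python3 -m handwheel '[[[0,0,0,0,0,0,-1],[0,0,0,0,0,0,-1],[0,0,0,0,0,0,-1],[0,0,0,0,0,0,-1],[0,0,0,0,0,0,-1]]]' 20
python3 -m handwheel '[[[0,0,0,0,0,0,-1],[0,-30,0,0,0,0,-1],[0,-70,0,0,0,0,-1],[0,-110,0,0,0,0,-1],[0,-150,0,0,0,0,-1]]]' 20
python3 plan.py 627.5 42.2 140 -82
```

```text
clock: 27.02
eef_pos: [517.2, -260.3, -11.6]
eef_rot: [-1.571, -0.007, 0.084]
wrist_force: [-0.6, -0.0, 0.3]
finger_gap: 32.9
t27.02 pos [ 517.2 -260.3  -11.6] yaw 4.8 gap 32.9 F [-0.6 -0.   0.3] q [-0.53  0.59  1.6   0.    0.94 -0.62]
shift [-0.9  0.4 -1. ] turn [0.  0.5 0.4] rows>=0.1
clock: 27.43
eef_pos: [517.9, -260.5, -10.2]
eef_rot: [-1.572, -0.009, 0.083]
wrist_force: [-0.8, 2.8, 6.4]
finger_gap: 16.2
clock: 27.85
eef_pos: [516.2, -260.3, 141.9]
eef_rot: [-1.573, -0.009, 0.083]
wrist_force: [1.3, -0.1, 0.2]
finger_gap: 15.8
t27.85 pos [ 516.2 -260.3  141.9] yaw 4.8 gap 15.8 F [ 1.3 -0.1  0.2] q [-0.53  0.4   1.5   0.    1.24 -0.62]
shift [136.    2.7 292.2] turn [-0.3 86.8  0.5] rows>=12.1
 call 1 [45.  1. 97.] [-0.1 28.9  0.2]
 call 2 [ -7.   1. 107.] [-0.1 28.9  0.2]
 call 3 [-58.   1.  90.] [-0.1 28.9  0.2]
```

```bash
python3 -m handwheel '[[[45,0,97,0,29,0,-1],[45,0,97,0,29,0,-1],[45,0,97,0,29,0,-1],[45,0,97,0,29,0,-1],[45,0,97,0,29,0,-1]]]' 20
python3 -m handwheel '[[[-7,0,107,0,29,0,-1],[-7,0,107,0,29,0,-1],[-7,0,107,0,29,0,-1],[-7,0,107,0,29,0,-1],[-7,0,107,0,29,0,-1]]]' 20
python3 -m handwheel '[[[-58,5,90,0,29,0,-1],[-58,5,90,0,29,0,-1],[-58,5,90,0,29,0,-1],[-58,5,90,0,29,0,-1],[-58,5,90,0,29,0,-1]]]' 20
python3 plan.py 628.3 42.3 85 -82
```

```text
clock: 28.27
eef_pos: [553.4, -158.5, 142.6]
eef_rot: [-1.568, -0.009, -0.427]
wrist_force: [-0.5, -0.3, 0.2]
finger_gap: 15.7
clock: 28.68
eef_pos: [591.6, -57.5, 142.8]
eef_rot: [-1.564, -0.007, -0.936]
wrist_force: [-0.9, -0.3, -0.1]
finger_gap: 15.4
clock: 29.1
eef_pos: [629.9, 43.0, 137.7]
eef_rot: [-1.562, -0.003, -1.445]
wrist_force: [-0.5, 0.1, -0.2]
finger_gap: 16.0
t29.10 pos [629.9  43.  137.7] yaw -82.8 gap 16.0 F [-0.5  0.1 -0.2] q [ 0.01  0.52  1.34 -0.    1.28  1.46]
shift [ 0.4 52.7 -2.1] turn [-0.5 -0.8  0.2] rows>=1.3
```

```bash
python3 -m handwheel '[[[0.4,25,-2,-0.5,-0.8,0.2,-1],[0.4,45,-2,-0.5,-0.8,0.2,-1],[0.4,52,-2,-0.5,-0.8,0.2,-1],[0.4,52,-2,-0.5,-0.8,0.2,-1]]]' 20
python3 plan.py 628.3 42.3 66 -82
python3 - <<'E'
from h import *
s=read_state();p,d=shot("wrist","w18")
E
```

```text
clock: 29.43
eef_pos: [627.5, 41.0, 84.1]
eef_rot: [-1.574, 0.001, -1.429]
wrist_force: [-0.6, -0.1, 0.3]
finger_gap: 15.9
t29.43 pos [627.5  41.   84.1] yaw -81.9 gap 15.9 F [-0.6 -0.1  0.3] q [0.01 0.57 1.38 0.   1.19 1.44]
shift [-1.1 18.1  1. ] turn [ 0.2  0.1 -0.1] rows>=0.4
```

View pics/w18.png

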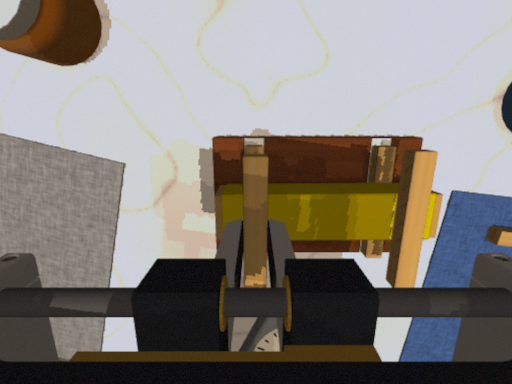

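```bash
python3 -m handwheel '[[[-1,8,1,0.2,0,0,-1],[-1,15,1,0.2,0,0,-1],[-1,18,1,0.2,0,0,-1],[-1,18,1,0.2,0,0,-1]]]' 20
python3 -m handwheel '[[[0,1,0,0,0,0,-1],[0,2.5,0,0,0,0,-1],[0,2.5,0,0,0,0,-1]]]' 20
python3 plan.py 628.3 42.3 62 -82
```

```text
clock: 29.82
eef_pos: [628.8, 42.3, 67.1]
eef_rot: [-1.569, 0.001, -1.429]
wrist_force: [-0.5, -0.0, 0.1]
finger_gap: 16.0
clock: 30.07
eef_pos: [628.8, 42.4, 64.5]
eef_rot: [-1.569, 0.001, -1.429]
wrist_force: [0.1, -1.0, 0.1]
finger_gap: 15.8
t30.07 pos [628.8  42.4  64.5] yaw -81.9 gap 15.8 F [ 0.1 -1.   0.1] q [0.01 0.59 1.4  0.   1.15 1.44]
shift [ 0.   2.5 -0.5] turn [-0.1  0.1 -0.1] rows>=0.1
```

```bash
python3 -m handwheel '[[[0,1,-0.4,0,0,0,-1],[0,2,-0.4,0,0,0,-1],[0,2.5,-0.4,0,0,0,-1],[0,2.5,-0.4,0,0,0,-1]]]' 20
python3 -m handwheel '[[[0,0,0,0,0,0,-0.35],[0,0,0,0,0,0,-0.35],[0,0,0,0,0,0,-0.35],[0,0,0,0,0,0,-0.35]]]' 20
python3 -m handwheel '[[[0,-20,0,0,0,0,-0.35],[0,-50,0,0,0,0,-0.35],[0,-70,0,0,0,0,0.5],[0,-70,0,0,0,0,0.5]]]' 40
python3 plan.py 366 307 90 -7.6
```

```text
clock: 30.4
eef_pos: [628.6, 42.4, 62.8]
eef_rot: [-1.568, 0.001, -1.429]
wrist_force: [-2.4, 0.6, 6.2]
finger_gap: 15.8
clock: 30.73
eef_pos: [628.5, 42.4, 62.7]
eef_rot: [-1.568, 0.001, -1.429]
wrist_force: [0.3, -1.0, 0.4]
finger_gap: 30.4
clock: 31.07
eef_pos: [630.1, 42.3, 137.4]
eef_rot: [-1.562, 0.0, -1.429]
wrist_force: [0.0, 0.2, 0.2]
finger_gap: 40.6
t31.07 pos [630.1  42.3 137.4] yaw -81.9 gap 40.6 F [0.  0.2 0.2] q [0.01 0.52 1.34 0.   1.28 1.44]
shift [-299.4   45.3 -224.4] turn [ -0.5 -74.3   0.3] rows>=10.4
 call 1 [-100.   15.  -75.] [ -0.2 -24.8   0.1]
 call 2 [-122.   15.  -26.] [ -0.2 -24.8   0.1]
 call 3 [-122.   16.   27.] [ -0.2 -24.8   0.1]
```

```bash
python3 -m handwheel '[[[-100,0,-75,0,-25,0,0.7],[-100,0,-75,0,-25,0,0.7],[-100,0,-75,0,-25,0,0.7],[-100,0,-75,0,-25,0,0.7],[-100,0,-75,0,-25,0,0.7]]]' 40
python3 -m handwheel '[[[-122,15,-26,0,-25,0,0.7],[-122,15,-26,0,-25,0,0.7],[-122,15,-26,0,-25,0,0.7],[-122,15,-26,0,-25,0,0.7],[-122,15,-26,0,-25,0,0.7]]]' 40
python3 -m handwheel '[[[-122,35,27,0,-25,0,0.7],[-122,35,27,0,-25,0,0.7],[-122,35,27,0,-25,0,0.7],[-122,35,27,0,-25,0,0.7],[-122,35,27,0,-25,0,0.7]]]' 40
python3 - <<'E'
from h import *
p,d=shot("top","t19");shot("wrist","w19")
W=cloud("top",d);R=(W[...,0]>520)&(W[...,0]<740)&(abs(W[...,1]+16)<130)
for a,b in((84,105),(64,84)):
  for r in rects(p,d,R,60,5000,a,b): print(*r)
E
python3 plan.py 364.3 306 -8 -7.6
```

```text
clock: 31.48
eef_pos: [540.7, 131.9, 136.5]
eef_rot: [-1.563, -0.004, -0.987]
wrist_force: [-0.2, 0.4, -0.8]
finger_gap: 73.9
clock: 31.9
eef_pos: [451.3, 220.1, 120.4]
eef_rot: [-1.565, -0.007, -0.548]
wrist_force: [0.5, -0.8, -0.1]
finger_gap: 80.1
clock: 32.32
eef_pos: [361.2, 307.1, 84.0]
eef_rot: [-1.57, -0.007, -0.111]
wrist_force: [0.9, -0.2, 0.1]
finger_gap: 80.0
[274.4 162.4] 357 [643.2 -75.7] [110.1  16.3] 7.9 [87.8 90.9 94.2]
[221.4 170.2] 351 [626.6  42.9] [110.1  15.9] 7.9 [88.  91.3 94.4]
[282.3 162.2] 148 [647.1 -94.9] [40.3 19.2] 7.9 [70.  74.5 78.6]
[248.  167.6] 832 [635.4 -16.6] [104.   41.4] -81.7 [71.1 75.2 78.7]
[213.1 173.1] 180 [623.6  62.2] [41.6 22.8] 8.4 [70.4 74.9 78.4]
t32.42 pos [362.9 306.1  84.8] yaw -6.8 gap 79.8 F [ 0.3  0.1 -0.8] q [ 0.63  0.25  1.85 -0.01  1.04  0.75]
shift [ 0.6 92.9 -0.2] turn [-0.1  0.8  0.5] rows>=2.2
```

View pics/w19.png

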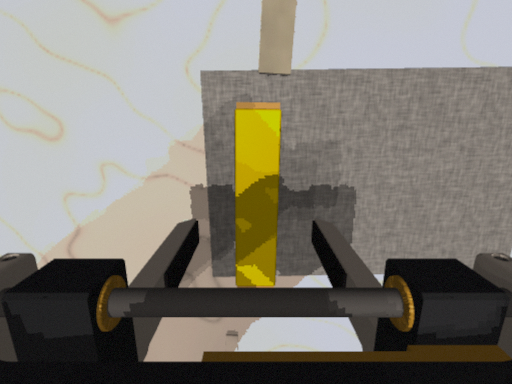

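View pics/t19.png

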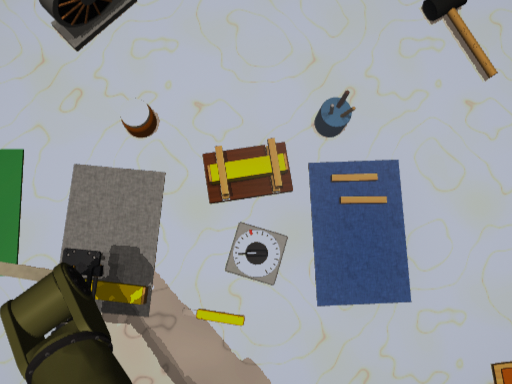

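Fourth stick at (626.6, 42.9), as wanted; bar between the fingers (u 235–281), slightly right. Descend and grip.

```bash
python3 -m handwheel '[[[1.5,35,0,0,0.8,0.5,0.7],[1.5,70,0,0,0.8,0.5,0.7],[1.5,88,0,0,0.8,0.5,0.7],[1.5,93,0,0,0.8,0.5,0.7],[1.5,93,0,0,0.8,0.5,0.7]]]' 40
python3 -m handwheel '[[[0,0,0,0,0,0,-1],[0,0,0,0,0,0,-1],[0,0,0,0,0,0,-1],[0,0,0,0,0,0,-1],[0,0,0,0,0,0,-1]]]' 40
python3 -m handwheel '[[[0,0,0,0,0,0,-1],[0,0,0,0,0,0,-1],[0,0,0,0,0,0,-1],[0,0,0,0,0,0,-1],[0,0,0,0,0,0,-1]]]' 40
python3 plan.py 364.3 306 60 -7.6
```

```text
clock: 32.83
eef_pos: [366.1, 304.9, -8.8]
eef_rot: [-1.57, 0.001, -0.137]
wrist_force: [-0.1, 0.9, 0.4]
finger_gap: 79.9
clock: 33.25
eef_pos: [366.4, 305.2, -8.1]
eef_rot: [-1.569, 0.0, -0.137]
wrist_force: [-0.0, 0.3, -0.8]
finger_gap: 49.8
clock: 33.67
eef_pos: [366.5, 305.3, -7.7]
eef_rot: [-1.569, 0.0, -0.137]
wrist_force: [-1.6, -0.9, 5.8]
finger_gap: 39.9
t33.67 pos [366.5 305.3  -7.7] yaw -7.8 gap 39.9 F [-1.6 -0.9  5.8] q [0.62 0.41 1.89 0.   0.84 0.75]
shift [ -2.2 -67.7   0.5] turn [-0.1 -0.2 -0. ] rows>=1.6
```

```bash
python3 -m handwheel '[[[0,-20,0,0,0,0,-1],[0,-60,0,0,0,0,-1],[0,-100,0,0,0,0,-1],[0,-140,0,0,0,0,-1],[0,-160,0,0,0,0,-1]]]' 40
python3 plan.py 636.3 -18.7 140 8.1
```

```text
clock: 34.08
eef_pos: [367.3, 305.6, 156.7]
eef_rot: [-1.565, -0.004, -0.137]
wrist_force: [0.2, 0.2, -1.2]
finger_gap: 39.4
t34.08 pos [367.3 305.6 156.7] yaw -7.8 gap 39.4 F [ 0.2  0.2 -1.2] q [0.62 0.16 1.76 0.   1.21 0.75]
shift [ 310.7   16.3 -284.7] turn [ -0.3 -15.9   0.2] rows>=10.1
 call 1 [104.   5. -95.] [-0.1 -5.3  0.1]
 call 2 [  94.    5. -104.] [-0.1 -5.3  0.1]
 call 3 [  84.    5. -112.] [-0.1 -5.3  0.1]
```

```bash
python3 -m handwheel '[[[104,0,-95,0,-5.3,0,-1],[104,0,-95,0,-5.3,0,-1],[104,0,-95,0,-5.3,0,-1],[104,0,-95,0,-5.3,0,-1],[104,0,-95,0,-5.3,0,-1]]]' 40
python3 -m handwheel '[[[94,0,-104,0,-5.3,0,-1],[94,0,-104,0,-5.3,0,-1],[94,0,-104,0,-5.3,0,-1],[94,0,-104,0,-5.3,0,-1],[94,0,-104,0,-5.3,0,-1]]]' 40
python3 -m handwheel '[[[84,5,-112,0,-5.3,0,-1],[84,5,-112,0,-5.3,0,-1],[84,5,-112,0,-5.3,0,-1],[84,5,-112,0,-5.3,0,-1],[84,5,-112,0,-5.3,0,-1]]]' 40
python3 plan.py 636.3 -18.7 105 8.1
```

```text
clock: 34.5
eef_pos: [459.0, 194.8, 156.4]
eef_rot: [-1.566, -0.004, -0.048]
wrist_force: [-0.8, 0.5, -1.8]
finger_gap: 39.7
clock: 34.92
eef_pos: [549.3, 84.0, 155.5]
eef_rot: [-1.567, -0.004, 0.042]
wrist_force: [-0.1, -0.3, -1.6]
finger_gap: 39.6
clock: 35.33
eef_pos: [638.8, -26.3, 149.1]
eef_rot: [-1.567, -0.003, 0.132]
wrist_force: [0.1, 0.7, -2.1]
finger_gap: 39.7
t35.33 pos [638.8 -26.3 149.1] yaw 7.6 gap 39.7 F [ 0.1  0.7 -2.1] q [-0.1   0.53  1.29  0.    1.32 -0.23]
shift [-1.5 44.1  7.7] turn [-0.2 -0.5  0.2] rows>=1.1
```

```bash
python3 -m handwheel '[[[-1.5,20,7.7,-0.2,-0.5,0.2,-1],[-1.5,40,7.7,-0.2,-0.5,0.2,-1],[-1.5,44,7.7,-0.2,-0.5,0.2,-1],[-1.5,44,7.7,-0.2,-0.5,0.2,-1]]]' 40
python3 plan.py 636.3 -18.7 86 8.1
python3 - <<'E'
from h import *
s=read_state();p,d=shot("wrist","w20")
E
```

```text
clock: 35.67
eef_pos: [635.2, -17.3, 103.9]
eef_rot: [-1.57, 0.004, 0.142]
wrist_force: [-0.5, 0.6, -1.0]
finger_gap: 39.7
t35.67 pos [635.2 -17.3 103.9] yaw 8.1 gap 39.7 F [-0.5  0.6 -1. ] q [-0.08  0.56  1.34 -0.    1.24 -0.23]
shift [ 0.9 17.9 -1.6] turn [-0.   0.  -0.2] rows>=0.4
```

View pics/w20.png

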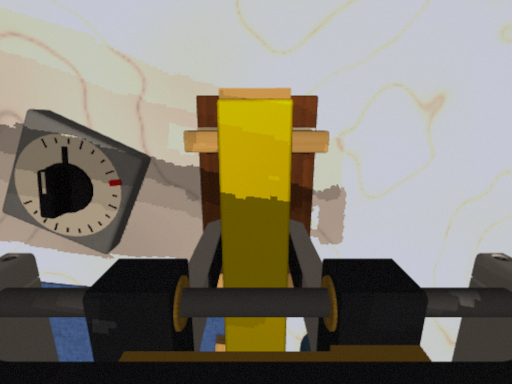

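```bash
python3 -m handwheel '[[[0.9,7,-1.6,0,0,-0.2,-1],[0.9,14,-1.6,0,0,-0.2,-1],[0.9,18,-1.6,0,0,-0.2,-1],[0.9,18,-1.6,0,0,-0.2,-1]]]' 40
python3 -m handwheel '[[[0,1.5,0,0,0,0,-1],[0,3,0,0,0,0,-1],[0,3,0,0,0,0,-1]]]' 40
python3 plan.py 636.3 -18.7 81.3 8.1
```

```text
clock: 36.05
eef_pos: [636.7, -19.1, 86.5]
eef_rot: [-1.57, -0.001, 0.141]
wrist_force: [-0.1, -0.5, -2.0]
finger_gap: 39.2
clock: 36.3
eef_pos: [636.6, -19.1, 83.3]
eef_rot: [-1.57, -0.001, 0.141]
wrist_force: [-0.8, -0.1, -1.3]
finger_gap: 39.9
t36.30 pos [636.6 -19.1  83.3] yaw 8.1 gap 39.9 F [-0.8 -0.1 -1.3] q [-0.09  0.59  1.36  0.    1.19 -0.23]
shift [-0.2  2.   0.4] turn [-0.  0.  0.] rows>=0.0
```

```bash
python3 -m handwheel '[[[-0.2,1,0.4,0,0,0,-1],[-0.2,2,0.4,0,0,0,-1],[-0.2,2.5,0.4,0,0,0,-1],[-0.2,2.5,0.4,0,0,0,-1]]]' 40
python3 plan.py 636.3 -18.7 81.3 8.1
```

```text
clock: 36.63
eef_pos: [636.5, -18.7, 81.3]
eef_rot: [-1.57, -0.001, 0.141]
wrist_force: [-1.0, -0.0, 3.7]
finger_gap: 39.6
t36.63 pos [636.5 -18.7  81.3] yaw 8.1 gap 39.6 F [-1.  -0.   3.7] q [-0.09  0.59  1.36  0.    1.19 -0.23]
shift [-0.2  0.   0.1] turn [-0.   0.   0.1] rows>=0.0
```

```bash
python3 -m handwheel '[[[0,-0.3,0,0,0,0,0.2],[0,-0.3,0,0,0,0,0.2],[0,-0.3,0,0,0,0,0.2],[0,-0.3,0,0,0,0,0.2],[0,-0.3,0,0,0,0,0.2]]]' 40
python3 -m handwheel '[[[0,-20,0,0,0,0,0.2],[0,-50,0,0,0,0,0.2],[0,-80,0,0,0,0,0.2],[0,-100,0,0,0,0,0.2],[0,-100,0,0,0,0,0.2]]]' 40
python3 - <<'E'
from h import *
s=read_state();p,d=shot("wrist","w21");p,d=shot("top","t21");np.savez("t21.npz",p=p,d=d)
E
python3 plan.py 443 -35 100 0
```

```text
clock: 37.05
eef_pos: [636.5, -18.7, 81.5]
eef_rot: [-1.57, -0.001, 0.141]
wrist_force: [0.2, -0.3, 0.1]
finger_gap: 56.1
clock: 37.47
eef_pos: [638.0, -18.9, 186.6]
eef_rot: [-1.572, -0.008, 0.141]
wrist_force: [-0.2, 0.2, 0.1]
finger_gap: 56.4
t37.57 pos [636.5 -18.8 181.7] yaw 8.1 gap 56.1 F [ 0.1 -0.  -0.3] q [-0.09  0.5   1.26  0.    1.38 -0.23]
shift [-194.    81.3   11.2] turn [-0.   8.1  0.1] rows>=5.1
 call 1 [-97.  41.   6.] [-0.   4.1  0.1]
 call 2 [-97.  41.  -1.] [-0.   4.1  0.1]
```

View pics/w21.png

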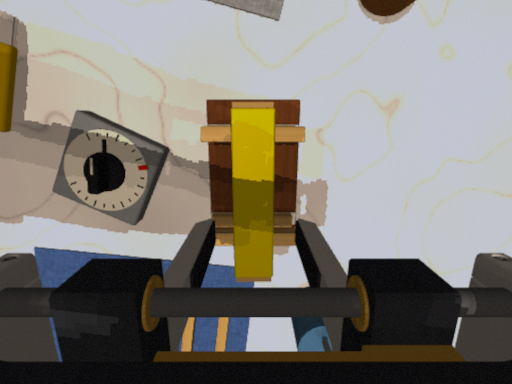

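View pics/t21.png

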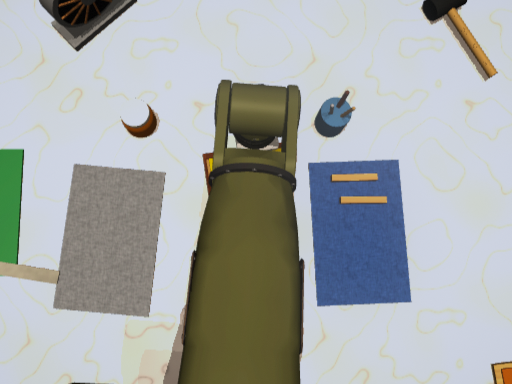

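```bash
python3 -m handwheel '[[[-97,10,6,0,4.1,0,-0.3],[-97,10,6,0,4.1,0,-0.3],[-97,10,6,0,4.1,0,-0.3],[-97,10,6,0,4.1,0,-0.3]]]' 20
python3 -m handwheel '[[[-97,35,-1,0,4.1,0,-0.3],[-97,35,-1,0,4.1,0,-0.3],[-97,35,-1,0,4.1,0,-0.3],[-97,35,-1,0,4.1,0,-0.3]]]' 20
python3 -m handwheel '[[[0,0,0,0,0,0,-0.3],[0,0,0,0,0,0,-0.3]]]' 20
python3 plan.py 443 -35 120 0
python3 - <<'E'
from h import *
s=read_state();print(s["eef_pos"],s["eef_rot"]);p,d=shot("wrist","w22");cv2.imwrite("pics/w22c.png",cv2.resize(p[90:260,150:360,::-1],None,fx=3.5,fy=3.5,interpolation=cv2.INTER_CUBIC))
E
```

```text
clock: 37.9
eef_pos: [536.5, -26.6, 169.9]
eef_rot: [-1.57, 0.001, 0.069]
wrist_force: [0.8, 0.0, 0.6]
finger_gap: 34.5
clock: 38.23
eef_pos: [436.1, -34.2, 132.7]
eef_rot: [-1.569, 0.006, -0.002]
wrist_force: [-0.5, 0.2, -0.1]
finger_gap: 32.7
clock: 38.4
eef_pos: [436.7, -34.2, 132.4]
eef_rot: [-1.569, 0.007, -0.002]
wrist_force: [-0.1, -0.4, -0.6]
finger_gap: 33.0
t38.40 pos [436.7 -34.2 132.4] yaw -0.1 gap 33.0 F [-0.1 -0.4 -0.6] q [-0.16  0.11  1.88  0.    1.15 -0.16]
shift [ 6.4 12.4 -0.8] turn [-0.1 -0.1 -0.4] rows>=0.3
[436.66128233 -34.17098255 132.43887367] [-1.56914529  0.00673632 -0.00246171]
```

View pics/w22c.png

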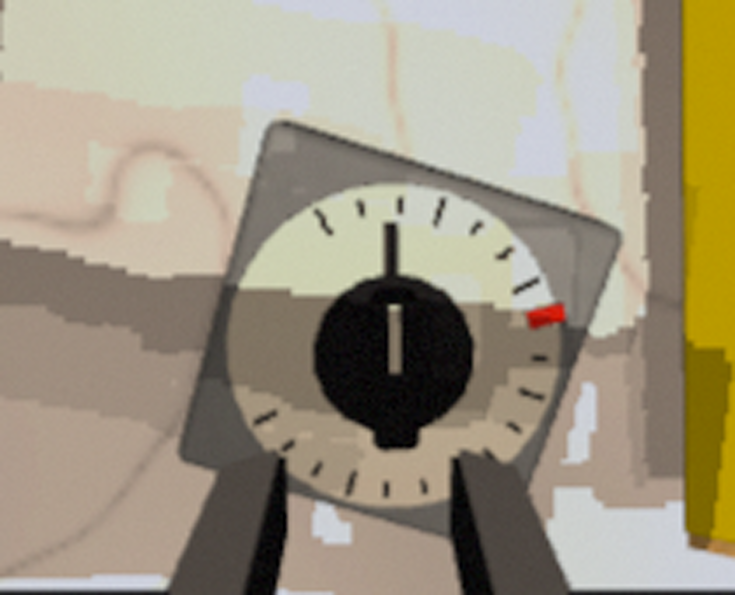

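Run:
```python
from h import *
s=read_state()
g=lambda a,b,z:wray(s,150+a/3.5,90+b/3.5,z)[:2]
C=g(394.5,345,30);P=g(390.5,224,32);T=g(546,316,32);Ti=g(528,320,30)
Pb=g(391,275,33)
corners=[g(277,122,30),g(622,236,30),g(183,458,30)]
print("centre",C,"box centre",(corners[1]+corners[2])/2)
an=lambda v:np.degrees(np.arctan2(v[1],v[0]))
for n,q in(("ptr",P),("tab",T),("tabin",Ti)): print(n,q.round(1),np.linalg.norm(q-C).round(1),an(q-C).round(1))
print("ptr dir base->tip",an(P-Pb))
# knob: white stripe on the top, z=63
a,b=g(395,304,63),g(396,374,63);print("stripe",a,b,an(a-b), "knob bar ends", g(393,280,63),g(396,448,63),(g(393,280,63)+g(396,448,63))/2)
print("ticks")
# top cam version
D=np.load("top0.npz");f=lambda a,b,z:ray("top",190+a/5,215+b/5,z)[:2]
C=f(335,192,30);P=f(242,195,32);T=f(305,86,32)
print("top centre",C,an(P-C),an(T-C),np.linalg.norm(P-C),np.linalg.norm(T-C))
```

```text
centre [445.28552896 -33.25382871] box centre [445.59693106 -35.11425237]
ptr [443.8   6. ] 39.3 92.2
tab [493.5 -23.3] 49.2 11.7
tabin [488.1 -25. ] 43.6 10.9
ptr dir base->tip 90.72437970879959
stripe [444.61681133 -13.18909323] [445.01153805 -33.87654802] 91.09309874560094 knob bar ends [444.01600265  -6.27667353] [445.13248258 -56.64223155] [444.57424261 -31.45945254]
ticks
top centre [443.08345655 -35.81998859] 91.13994005606732 15.004544029941403 42.659083651668396 50.315852810369485
```

```bash
python3 plan.py 443.3 -35 50 1
python3 -m handwheel '[[[6.5,40,-0.8,0,-1.1,-0.4,-0.3],[6.5,75,-0.8,0,-1.1,-0.4,-0.3],[6.5,82,-0.8,0,-1.1,-0.4,-0.3],[6.5,82,-0.8,0,-1.1,-0.4,-0.3]]]' 20
python3 plan.py 443.3 -35 24 1
python3 - <<'E'
from h import *
s=read_state();p,d=shot("wrist","w23")
E
```

```text
t38.45 pos [437.  -34.1 132.6] yaw -0.1 gap 32.8 F [ 0.4 -0.1  0.5] q [-0.16  0.11  1.88  0.    1.15 -0.16]
shift [ 6.8 82.6 -1. ] turn [-0.1 -1.1 -0.4] rows>=2.0
clock: 38.78
eef_pos: [442.4, -34.6, 49.1]
eef_rot: [-1.568, 0.004, 0.017]
wrist_force: [-0.4, -1.1, 0.7]
finger_gap: 33.1
t38.78 pos [442.4 -34.6  49.1] yaw 1.0 gap 33.1 F [-0.4 -1.1  0.7] q [-0.16  0.25  1.95  0.    0.95 -0.18]
shift [ 1.  25.1 -0.5] turn [-0.1 -0.  -0.2] rows>=0.6
```

View pics/w23.png

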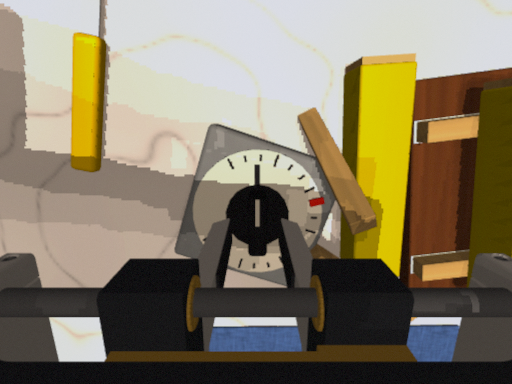

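```bash
python3 -m handwheel '[[[0,-60,0,0,0,0,-0.3],[0,-80,-40,0,0,0,-0.3],[0,-80,-100,0,0,0,-0.3],[0,-80,-140,0,0,0,-0.3],[0,-80,-180,0,0,0,-0.3]]]' 20
python3 - <<'E'
from h import *
p,d=shot("top","t24");np.savez("t24.npz",p=p,d=d);q,_=shot("scene","s24")
cv2.imwrite("pics/t24c.png",cv2.resize(p[120:290,180:330,::-1],None,fx=4,fy=3.5,interpolation=cv2.INTER_CUBIC))
cv2.imwrite("pics/s24c.png",cv2.resize(q[130:280,140:340,::-1],None,fx=4,fy=4,interpolation=cv2.INTER_CUBIC))
print(read_state()["eef_pos"],read_state()["clock"])
E
```

```text
clock: 39.25
eef_pos: [447.2, -191.7, 133.8]
eef_rot: [-1.571, -0.004, 0.018]
wrist_force: [1.4, -0.1, 0.3]
finger_gap: 32.5
[ 446.78869555 -194.34664007  132.84923931] 39.35
```

View pics/t24c.png

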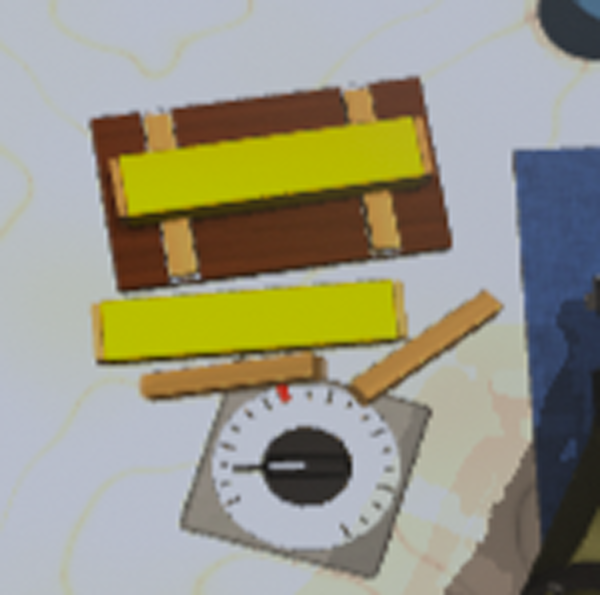

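View pics/s24c.png

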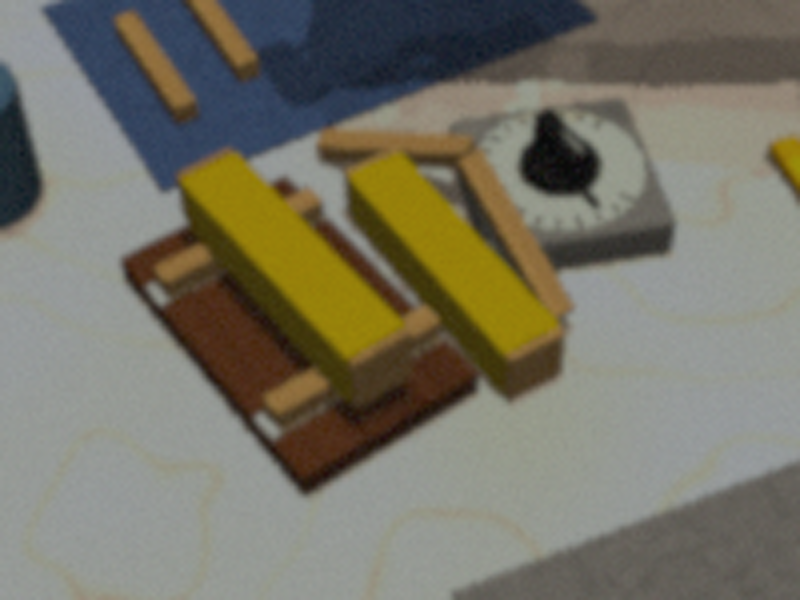

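Run:
```python
from h import *
D=np.load("t24.npz");p,d=D["p"],D["d"];W=cloud("top",d)
hsv=cv2.cvtColor(p,cv2.COLOR_RGB2HSV);H,S,V=[hsv[...,i].astype(int) for i in range(3)]
print("bars")
z=cv2.GaussianBlur(W[...,2].astype(np.float32),(3,3),0)
R=(W[...,0]>380)&(W[...,0]<740)&(abs(W[...,1]+16)<150)
for a,b in((64,90),(28,62)):
  for r in rects(p,d,R&(S>60),80,5000,a,b): print(*r)
# points along features; crop scale 4 x,3.5 y, offset (180,120)
g=lambda a,b:W[int(round(120+b/3.5))-1:int(round(120+b/3.5))+2,int(round(180+a/4))-1:int(round(180+a/4))+2].reshape(-1,3)
for n,a,b in(("F1 L",155,384),("F1 m",230,376),("F1 R",308,366),("F2 top",485,305),("F2 mid",430,348),("F2 low",372,388),("bar L",120,332),("bar m",250,322),("bar R",385,310),("bar near edge",250,345),("bar far edge",250,300)):
    q=np.median(g(a,b),0);print(n,q.round(1))
p2=cv2.resize(p[175:250,205:315,::-1],None,fx=7,fy=7,interpolation=cv2.INTER_CUBIC);cv2.imwrite("pics/t24d.png",p2)
```

```text
bars
[247.3 167.8] 1418 [634.9 -15.7] [180.   41.3] -81.5 [70.9 75.1 78.4]
[249.2 183.1] 376 [597.9 -20.8] [178.8  39.3] -81.7 [31.9 37.7 60.1]
[241.6 211.6] 1371 [539.6  -2.2] [180.2  40.8] -85.8 [35.3 39.1 42.7]
[279.4 224.3] 213 [511.3 -91.5] [74.1 17.7] -52.0 [29.1 38.4 47.1]
[236.7 228. ] 238 [501.7  11.3] [74.  25.2] 87.1 [30.2 44.7 59.6]
F1 L [498.4  50.9  25. ]
F1 m [502.5   7.1  50.3]
F1 R [504.8 -35.   69.3]
F2 top [ 550.5 -142.1   17.8]
F2 mid [ 521.2 -109.1   31.6]
F2 low [492.7 -72.2  46.9]
bar L [531.8  70.9  39.3]
bar m [538.   -2.6  38.6]
bar R [543.9 -81.1  39.3]
bar near edge [521.7  -2.4  39. ]
bar far edge [551.6  -2.8  39.2]
```

View pics/t24d.png

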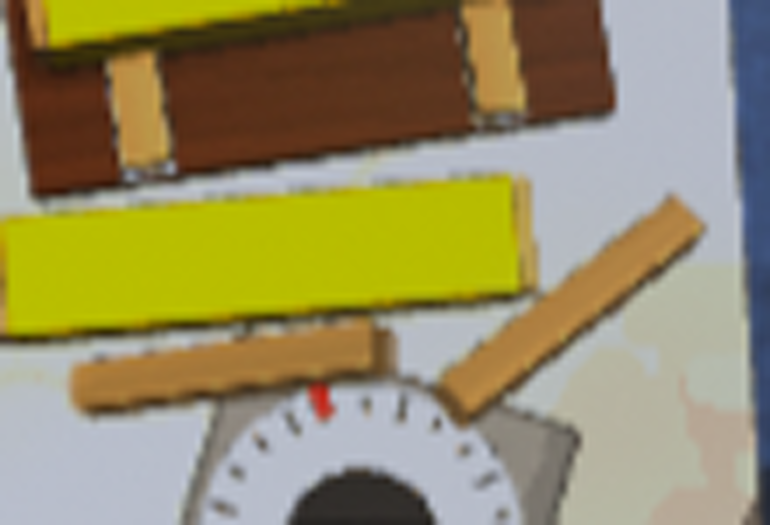

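Run:
```python
from h import *
D=np.load("t24.npz");p,d=D["p"],D["d"];W=cloud("top",d)
def line3(mask_pts):
    c=mask_pts.mean(0);u=np.linalg.svd(mask_pts-c)[2][0];return c,u
hsv=cv2.cvtColor(p,cv2.COLOR_RGB2HSV);H,S,V=[hsv[...,i].astype(int) for i in range(3)]
m=((H>5)&(H<22)&(S>90)&(V>90)).astype(np.uint8)
for n,(x0,x1,y0,y1) in {"F2":(266,308,200,238),"F1":(212,264,219,237)}.items():
    mm=np.zeros_like(m);mm[y0:y1,x0:x1]=m[y0:y1,x0:x1];
    k,l,s,c=cv2.connectedComponentsWithStats(mm,connectivity=8);i=1+np.argmax(s[1:,4])
    q=W[l==i];c,u=line3(q);
    for _ in range(2):
        r=np.linalg.norm((q-c)-np.outer((q-c)@u,u),axis=1);q2=q[r<12];c,u=line3(q2)
    t=(q2-c)@u
    print(n,len(q2),"c",c.round(1),"u",u.round(3),"t",np.percentile(t,[0,2,98,100]).round(1),"pitch",np.degrees(np.arcsin(u[2])).round(1),"az",np.degrees(np.arctan2(u[1],u[0])).round(1))
    a=c+u*(t.min()+t.max())/2;print(" mid",a.round(1))
```

```text
F2 154 c [ 521.2 -102.9   32.6] u [-0.653  0.677  0.34 ] t [-49.4 -36.7  31.2  35.2] pitch 19.9 az 134.0
 mid [ 525.8 -107.7   30.2]
F1 308 c [502.8   9.7  47.2] u [-0.08   0.887 -0.456] t [-52.7 -51.5  55.6  58. ] pitch -27.1 az 95.2
 mid [502.6  12.   46. ]
```

```bash
python3 - <<'E'
from h import *
a=ray("top",303.6,205.3,15);b=ray("top",270.2,231.2,48)
print(a,b,np.linalg.norm(a-b),(a+b)/2); u=(b-a)/np.linalg.norm(b-a);print(u,np.degrees(np.arcsin(u[2])),np.degrees(np.arctan2(u[1],u[0])))
E
python3 - <<'E'
from h import *
s=read_state();p,d=shot("wrist","w25")
E
```

```text
[ 554.88823488 -148.68310821   15.        ] [492.20013069 -65.88497966  48.        ] 108.96939248528345 [ 523.54418279 -107.28404394   31.5       ]
[-0.57528176  0.75982922  0.30283733] 17.628099780000838 127.13008546978295
```

View pics/w25.png

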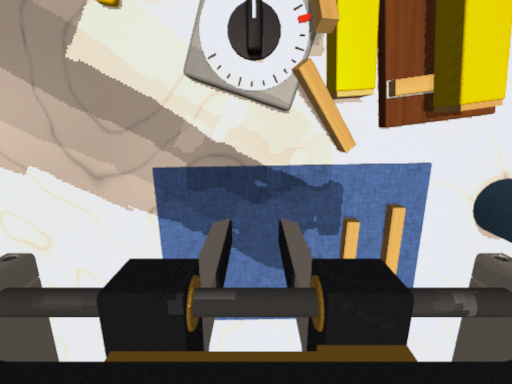

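```bash
sed -i 's/Rt=R.from_euler("xyz",\[-np.pi\/2,0,np.radians(yaw)\])/tilt=float(__import__("os").environ.get("TILT","0"));Rt=R.from_euler("xyz",[-np.pi\/2+np.radians(tilt),0,np.radians(yaw)])/' plan.py
TILT=17.6 python3 plan.py 545 -137 75 37.3
```

```text
t39.40 pos [ 446.7 -191.9  132.3] yaw 0.8 gap 32.4 F [-0.2  0.4  0.1] q [-0.48  0.21  1.77  0.    1.16 -0.5 ]
shift [98.9 57.5 53.6] turn [ 17.  -36.2   5.7] rows>=5.6
 call 1 [49. 29. 27.] [  8.5 -18.1   2.9]
 call 2 [56. 29.  6.] [  8.5 -18.1   2.9]
```

```bash
python3 -m handwheel '[[[49,29,27,8.5,-18,2.9,-0.4],[49,29,27,8.5,-18,2.9,-0.4],[49,29,27,8.5,-18,2.9,-0.4],[49,29,27,8.5,-18,2.9,-0.4]]]' 20
python3 -m handwheel '[[[56,20,6,8.5,-18,2.9,-0.4],[56,20,6,8.5,-18,2.9,-0.4],[56,20,6,8.5,-18,2.9,-0.4],[56,20,6,8.5,-18,2.9,-0.4]]]' 20
TILT=17.6 python3 plan.py 545 -137 72 37.3
```

```text
clock: 39.73
eef_pos: [496.4, -163.4, 104.0]
eef_rot: [-1.415, 0.024, 0.336]
wrist_force: [-1.2, 0.0, -0.3]
finger_gap: 28.2
clock: 40.07
eef_pos: [546.6, -135.8, 84.1]
eef_rot: [-1.261, 0.001, 0.656]
wrist_force: [-0.4, 0.3, 1.3]
finger_gap: 28.4
t40.07 pos [ 546.6 -135.8   84.1] yaw 37.6 gap 28.4 F [-0.4  0.3  1.3] q [-0.39  0.6   1.38  0.15  1.44 -1.08]
shift [-2.  11.5 -3.7] turn [-0.1  0.2 -0.1] rows>=0.3
```

```bash
python3 -m handwheel '[[[-2,11,-3.7,0,0,0,-0.4],[-2,30,-3.7,0,0,0,-0.4],[-2,42,-3.7,0,0,0,-0.4],[-2,42,-3.7,0,0,0,-0.4]]]' 20
TILT=17.6 python3 plan.py 530.6 -117.6 -4.3 37.3
python3 - <<'E'
from h import *
s=read_state();p,d=shot("wrist","w26")
E
```

```text
clock: 40.4
eef_pos: [537.4, -128.8, 41.2]
eef_rot: [-1.26, 0.004, 0.653]
wrist_force: [0.3, -0.4, -0.5]
finger_gap: 27.8
t40.40 pos [ 537.4 -128.8   41.2] yaw 37.4 gap 27.8 F [ 0.3 -0.4 -0.5] q [-0.38  0.63  1.44  0.16  1.35 -1.09]
shift [ 1.5 47.3 -1.5] turn [-0.2  0.  -0.2] rows>=1.1
```

View pics/w26.png

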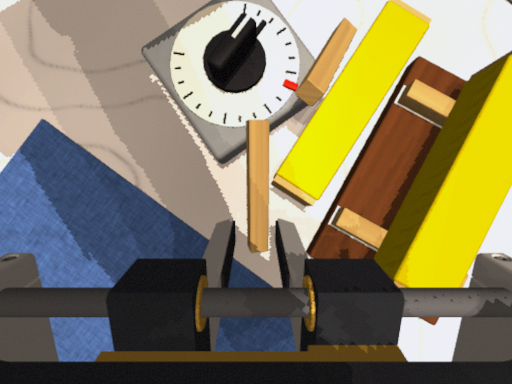

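```bash
python3 -m handwheel '[[[2,15,-7.5,0,0,0,-0.4],[2,30,-7.5,0,0,0,-0.4],[2,42,-7.5,0,0,0,-0.4],[2,47,-7.5,0,0,0,-0.4],[2,47,-7.5,0,0,0,-0.4]]]' 20
python3 -m handwheel '[[[0,0,0,0,0,0,-1],[0,0,0,0,0,0,-1],[0,0,0,0,0,0,-1],[0,0,0,0,0,0,-1],[0,0,0,0,0,0,-1]]]' 20
TILT=17.6 python3 plan.py 530.6 -117.6 -4.3 37.3
```

```text
clock: 40.87
eef_pos: [535.0, -122.2, -4.7]
eef_rot: [-1.26, 0.003, 0.653]
wrist_force: [0.2, 0.4, -0.5]
finger_gap: 28.1
clock: 41.28
eef_pos: [535.4, -122.4, -4.2]
eef_rot: [-1.261, 0.003, 0.653]
wrist_force: [1.4, -0.1, 2.0]
finger_gap: 16.9
t41.28 pos [ 535.4 -122.4   -4.2] yaw 37.4 gap 16.9 F [ 1.4 -0.1  2. ] q [-0.37  0.68  1.47  0.16  1.26 -1.1 ]
shift [-0.9  2.1  6.4] turn [-0.1  0.  -0.2] rows>=0.2
```

```bash
python3 -m handwheel '[[[0,0,0,0,0,0,-1],[0,-28,9,0,0,0,-1],[0,-60,19,0,0,0,-1],[0,-95,30,0,0,0,-1],[0,-130,41,0,0,0,-1]]]' 20
python3 plan.py 560 -150 135 0
python3 - <<'E'
from h import *
s=read_state();p,d=shot("wrist","w27")
E
```

```text
clock: 41.7
eef_pos: [535.7, -122.5, 133.6]
eef_rot: [-1.26, 0.003, 0.653]
wrist_force: [0.8, 0.0, 0.6]
finger_gap: 17.0
t41.70 pos [ 535.7 -122.5  133.6] yaw 37.4 gap 17.0 F [0.8 0.  0.6] q [-0.37  0.51  1.38  0.16  1.51 -1.06]
shift [  2.6 -12.6 -34.4] turn [-17.1  37.1  -6. ] rows>=5.8
 call 1 [  1.  -6. -17.] [-8.5 18.5 -3. ]
 call 2 [  7.  -4. -17.] [-8.5 18.5 -3. ]
```

View pics/w27.png

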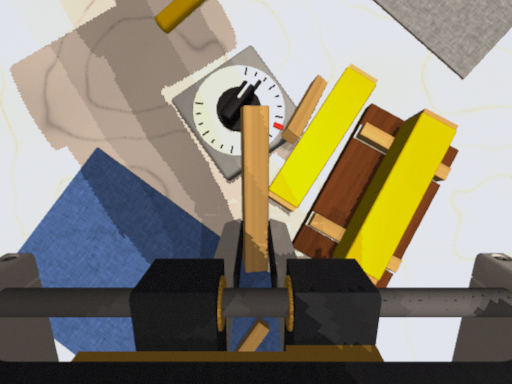

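```bash
cat > held.py <<'E'
from h import *
import sys
p,d=shot("wrist");c=imaging.get_calibration("wrist");K=c["mtx"]
v,u=np.mgrid[:384,:512]
P=(np.stack([(u-K[0,2])/K[0,0]*d,(v-K[1,2])/K[1,1]*d,d,np.ones_like(d)],-1)@c["hand_eye"].T)[...,:3]
hsv=cv2.cvtColor(p,cv2.COLOR_RGB2HSV);H,S,V=[hsv[...,i].astype(int) for i in range(3)]
m=(abs(P[...,0])<6)&(P[...,1]<-5)&(P[...,1]>-75)&(H>5)&(H<24)&(S>70)&(d>0)
q=P[m];f=np.polyfit(q[:,2],q[:,1],1);r=abs(np.polyval(f,q[:,2])-q[:,1])<4
q=q[r];f=np.polyfit(q[:,2],q[:,1],1)
print("n",len(q),"z range",np.percentile(q[:,2],[0.5,99.5]).round(1),"y at z=0 %.1f slope %.1f deg"%(f[1],np.degrees(np.arctan(f[0]))))
for zz in(20,40,60):
    k=(abs(P[...,2]-zz)<3)&(abs(P[...,1]-np.polyval(f,zz))<6)&(abs(P[...,0])<16)&(H>5)&(H<24)&(S>70)
    if k.sum(): print(zz,"x",np.percentile(P[k][:,0],[2,98]).round(1))
E
python3 held.py
```

```text
n 3098 z range [-24.8  83.1] y at z=0 -28.6 slope 0.8 deg
20 x [-8.1  7.7]
40 x [-8.6  7.5]
60 x [-8.3  7.9]
```

```bash
TILT=0.8 python3 plan.py 615.3 -80.5 135 -82 4
```

```text
t41.80 pos [ 538.3 -123.4  137.9] yaw 37.4 gap 16.8 F [ 0.2 -0.  -0.3] q [-0.37  0.51  1.38  0.16  1.51 -1.06]
shift [ 87.3  -0.9 -13. ] turn [-10.2 118.2 -18.7] rows>=16.8
 call 1 [22. -0. -3.] [-2.5 29.5 -4.7]
 call 2 [21.  1.  8.] [-2.5 29.5 -4.7]
 call 3 [14.  2. 17.] [-2.5 29.5 -4.7]
 call 4 [ 3.  2. 22.] [-2.5 29.5 -4.7]
```

```bash
python3 -m handwheel '[[[22,0,-3,-2.5,29.5,-4.7,-1],[22,0,-3,-2.5,29.5,-4.7,-1],[22,0,-3,-2.5,29.5,-4.7,-1],[22,0,-3,-2.5,29.5,-4.7,-1],[22,0,-3,-2.5,29.5,-4.7,-1]]]' 20
python3 -m handwheel '[[[21,1,8,-2.5,29.5,-4.7,-1],[21,1,8,-2.5,29.5,-4.7,-1],[21,1,8,-2.5,29.5,-4.7,-1],[21,1,8,-2.5,29.5,-4.7,-1],[21,1,8,-2.5,29.5,-4.7,-1]]]' 20
python3 -m handwheel '[[[14,2,17,-2.5,29.5,-4.7,-1],[14,2,17,-2.5,29.5,-4.7,-1],[14,2,17,-2.5,29.5,-4.7,-1],[14,2,17,-2.5,29.5,-4.7,-1],[14,2,17,-2.5,29.5,-4.7,-1]]]' 20
TILT=0.8 python3 plan.py 615.3 -80.5 135 -82
```

```text
clock: 42.22
eef_pos: [557.1, -112.2, 136.6]
eef_rot: [-1.329, 0.06, 0.129]
wrist_force: [-0.2, 0.2, -1.8]
finger_gap: 16.9
clock: 42.63
eef_pos: [576.7, -101.3, 135.9]
eef_rot: [-1.413, 0.083, -0.397]
wrist_force: [-0.1, -0.9, -0.3]
finger_gap: 16.8
clock: 43.05
eef_pos: [596.1, -90.6, 134.9]
eef_rot: [-1.497, 0.061, -0.923]
wrist_force: [-0.7, -0.3, 0.2]
finger_gap: 17.1
t43.05 pos [596.1 -90.6 134.9] yaw -52.9 gap 17.1 F [-0.7 -0.3  0.2] q [-0.26  0.46  1.43  0.1   1.26  0.64]
shift [ 3.5  1.3 21.4] turn [-2.5 28.9 -4.7] rows>=4.1
```

```bash
python3 -m handwheel '[[[3.5,2,21.4,-2.5,28.9,-4.7,-1],[3.5,2,21.4,-2.5,28.9,-4.7,-1],[3.5,2,21.4,-2.5,28.9,-4.7,-1],[3.5,2,21.4,-2.5,28.9,-4.7,-1],[3.5,2,21.4,-2.5,28.9,-4.7,-1]]]' 20
TILT=0.8 python3 plan.py 615.3 -80.5 85 -82
python3 held.py
```

```text
clock: 43.47
eef_pos: [615.3, -79.9, 133.8]
eef_rot: [-1.559, -0.001, -1.433]
wrist_force: [0.5, 0.0, -0.3]
finger_gap: 16.6
t43.47 pos [615.3 -79.9 133.8] yaw -82.1 gap 16.6 F [ 0.5  0.  -0.3] q [-0.19  0.49  1.38  0.    1.26  1.24]
shift [ 0.6 48.8 -0.6] turn [ 0.1 -0.1  0.1] rows>=1.2
n 3088 z range [-24.4  83.5] y at z=0 -28.6 slope 1.0 deg
20 x [-7.4  8.4]
40 x [-7.2  8.2]
60 x [-7.6  8.6]
```

```bash
python3 -m handwheel '[[[0.6,25,-0.8,0.2,0,0,-1],[0.6,46,-0.8,0.2,0,0,-1],[0.6,52,-0.8,0.2,0,0,-1],[0.6,52,-0.8,0.2,0,0,-1]]]' 20
TILT=1 python3 plan.py 615.3 -80.5 66 -82
python3 - <<'E'
from h import *
s=read_state();p,d=shot("wrist","w28")
E
```

```text
clock: 43.85
eef_pos: [614.3, -80.6, 80.1]
eef_rot: [-1.558, 0.001, -1.425]
wrist_force: [-0.4, -0.8, -0.2]
finger_gap: 17.0
t43.85 pos [614.3 -80.6  80.1] yaw -81.6 gap 17.0 F [-0.4 -0.8 -0.2] q [-0.19  0.55  1.43  0.01  1.15  1.23]
shift [ 0.  14.1  0.9] turn [ 0.3  0.4 -0.1] rows>=0.3
```

View pics/w28.png

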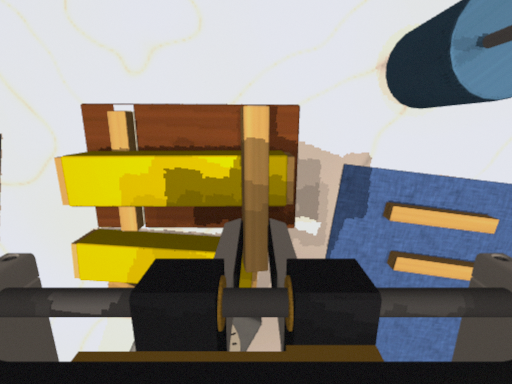

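```bash
python3 -m handwheel '[[[0,6,0.9,0.3,0.4,0,-1],[0,12,0.9,0.3,0.4,0,-1],[0,14,0.9,0.3,0.4,0,-1],[0,14,0.9,0.3,0.4,0,-1]]]' 20
python3 -m handwheel '[[[0,1,0,0,0,0,-1],[0,1.5,0,0,0,0,-1],[0,1.5,0,0,0,0,-1]]]' 20
TILT=1 python3 plan.py 615.3 -80.5 63.4 -82
python3 held.py
```

```text
clock: 44.23
eef_pos: [616.0, -80.6, 67.4]
eef_rot: [-1.551, 0.0, -1.432]
wrist_force: [0.3, 0.7, 0.4]
finger_gap: 16.8
clock: 44.48
eef_pos: [616.0, -80.6, 66.1]
eef_rot: [-1.551, 0.0, -1.432]
wrist_force: [0.5, -0.4, 0.5]
finger_gap: 17.2
t44.48 pos [616.  -80.6  66.1] yaw -82.0 gap 17.2 F [ 0.5 -0.4  0.5] q [-0.19  0.56  1.44  0.01  1.12  1.24]
shift [-0.2  2.7 -0.8] turn [-0.1 -0.  -0. ] rows>=0.1
n 3092 z range [-24.5  83.5] y at z=0 -28.6 slope 1.0 deg
20 x [-7.4  8.4]
40 x [-7.9  8.2]
60 x [-7.6  8.6]
```

```bash
python3 -m handwheel '[[[0,1,-0.7,0,0,0,-1],[0,2,-0.7,0,0,0,-1],[0,2.5,-0.7,0,0,0,-1],[0,2.5,-0.7,0,0,0,-1]]]' 20
python3 -m handwheel '[[[0,0.5,0,0,0,0,-1],[0,1,0,0,0,0,-1],[0,1,0,0,0,0,-1]]]' 20
```

```text
clock: 44.87
eef_pos: [615.4, -80.7, 63.7]
eef_rot: [-1.551, 0.0, -1.432]
wrist_force: [-1.6, 0.2, 1.9]
finger_gap: 16.5
clock: 45.12
eef_pos: [615.6, -80.7, 63.1]
eef_rot: [-1.55, 0.0, -1.432]
wrist_force: [-1.5, 1.0, 4.9]
finger_gap: 16.3
```

```bash
python3 -m handwheel '[[[0,-0.3,0,0,0,0,-0.4],[0,-0.3,0,0,0,0,-0.4],[0,-0.3,0,0,0,0,-0.4],[0,-0.3,0,0,0,0,-0.4]]]' 20
python3 -m handwheel '[[[0,-20,0,0,0,0,-0.4],[0,-50,0,0,0,0,-0.4],[0,-70,0,0,0,0,-0.4],[0,-70,0,0,0,0,-0.4]]]' 20
python3 -m handwheel '[[[0,0,-60,0,-20,0,-0.4],[0,0,-100,0,-30,0,-0.4],[0,0,-140,0,-35,0,-0.4],[0,0,-170,0,-35,0,-0.4],[0,0,-170,0,-35,0,-0.4]]]' 20
python3 - <<'E'
from h import *
p,d=shot("top","t29");np.savez("t29.npz",p=p,d=d)
W=cloud("top",d);R=(W[...,0]>440)&(W[...,0]<740)&(abs(W[...,1]+16)<130)
for a,b in((82,105),(64,82)):
  for r in rects(p,d,R,60,5000,a,b): print(*r)
cv2.imwrite("pics/t29c.png",cv2.resize(p[120:290,180:330,::-1],None,fx=4,fy=3.5,interpolation=cv2.INTER_CUBIC))
E
```

```text
clock: 45.45
eef_pos: [615.6, -80.7, 63.1]
eef_rot: [-1.551, 0.0, -1.432]
wrist_force: [-0.7, 1.0, 0.0]
finger_gap: 28.6
clock: 45.78
eef_pos: [615.9, -81.2, 137.7]
eef_rot: [-1.544, -0.002, -1.432]
wrist_force: [-0.2, 1.2, 0.8]
finger_gap: 28.0
clock: 46.2
eef_pos: [441.5, -104.5, 131.5]
eef_rot: [-1.553, -0.013, -0.816]
wrist_force: [-0.2, 0.7, 0.4]
finger_gap: 28.2
[274.  162.7] 369 [642.9 -74.6] [110.2  16.5] 7.8 [86.4 91.  94.8]
[282.2 162.2] 152 [646.4 -94.8] [41.  20.4] 7.3 [71.3 74.7 78.1]
[239.4 169. ] 1138 [632.2   3.2] [142.   41.1] -81.6 [71.1 75.1 78.6]
```

View pics/t29c.png

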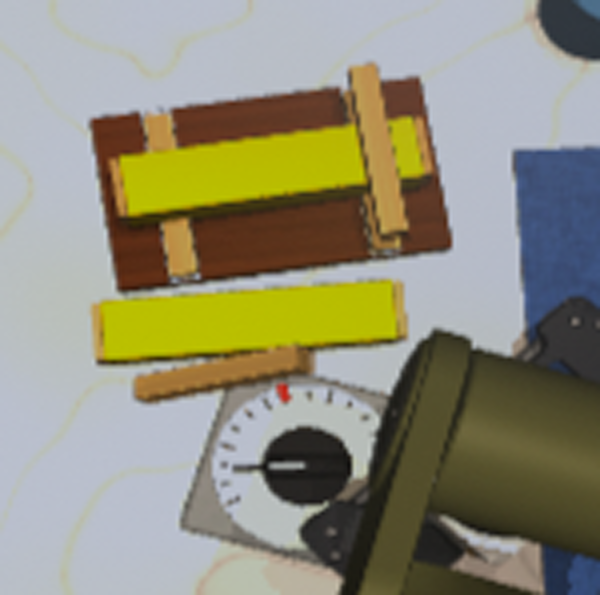

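Run:
```python
from h import *
D=np.load("t29.npz");p,d=D["p"],D["d"];W=cloud("top",d)
hsv=cv2.cvtColor(p,cv2.COLOR_RGB2HSV);H,S,V=[hsv[...,i].astype(int) for i in range(3)]
m=((H>5)&(H<22)&(S>90)&(V>80)).astype(np.uint8)
mm=np.zeros_like(m);mm[217:237,210:262]=m[217:237,210:262]
k,l,s,c=cv2.connectedComponentsWithStats(mm,connectivity=8);i=1+np.argmax(s[1:,4]);q=W[l==i]
c=q.mean(0);u=np.linalg.svd(q-c)[2][0];t=(q-c)@u;print(len(q),c,u,np.percentile(t,[0,2,98,100]))
for uu in range(212,262,4):
    vv=np.where(l[:,uu]==i)[0]
    if len(vv): print(uu,vv.min(),vv.max(),W[vv.min():vv.max()+1,uu,2].round(0),W[int(vv.mean()),uu].round(1))
cv2.imwrite("pics/t29d.png",cv2.resize(p[190:245,200:275,::-1],None,fx=10,fy=10,interpolation=cv2.INTER_CUBIC))
```

```text
350 [505.52925403  12.77620242  42.02748676] [-0.13334339  0.86191443 -0.48920655] [-51.06146241 -50.1785797   55.1329593   63.54812283]
216 227 234 [18. 20. 21. 19. 15. 15. 22. 15.] [498.8  58.1  18.6]
220 226 233 [24. 25. 19. 23. 27. 24. 22. 24.] [500.7  48.7  23.1]
224 225 232 [30. 27. 27. 33. 29. 32. 28. 26.] [502.   39.2  33.1]
228 224 230 [ 2. 34. 34. 38. 33. 34. 36.] [503.8  29.9  37.7]
232 223 231 [-6. 37. 37. 39. 38. 41. 44. 40. 29.] [505.9  20.7  39.4]
236 222 229 [ 1. 48. 46. 45. 47. 43. 47. 43.] [507.6  11.6  45. ]
240 221 228 [15. 48. 54. 52. 51. 51. 51. 52.] [509.1   2.5  52. ]
244 220 228 [30. 53. 55. 56. 56. 57. 58. 58. 49.] [508.6  -6.4  56.3]
248 220 227 [58. 60. 63. 62. 63. 64. 65. 57.] [510.2 -15.3  61.6]
252 219 226 [67. 65. 67. 62. 67. 71. 70. 60.] [512.3 -24.3  62.4]
256 219 226 [29. 60. 60. 62. 62. 65. 65. 63.] [512.2 -33.4  61.9]
```

View pics/t29d.png

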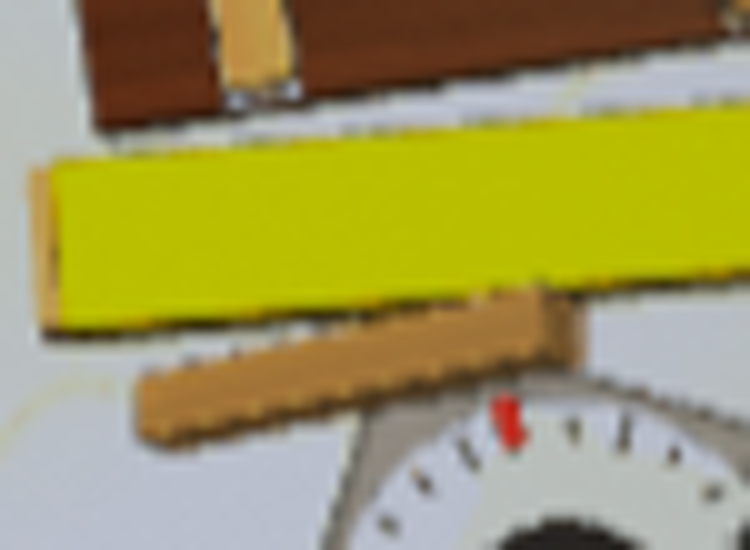

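```bash
TILT=-30 python3 plan.py 506 7 110 9.3 2
```

```text
t46.25 pos [ 444.5 -104.8  132.6] yaw -46.3 gap 28.3 F [ 0.5 -1.1  0.2] q [-0.32  0.13  1.86  0.01  1.13  0.49]
shift [-38.8  24.4 121.2] turn [-28.2 -54.7 -13.2] rows>=8.8
 call 1 [-19.  12.  61.] [-14.1 -27.3  -6.6]
 call 2 [11. -4. 64.] [-14.1 -27.3  -6.6]
```

```bash
python3 -m handwheel '[[[-19,6,61,-14,-27.3,-6.6,-0.4],[-19,6,61,-14,-27.3,-6.6,-0.4],[-19,6,61,-14,-27.3,-6.6,-0.4],[-19,6,61,-14,-27.3,-6.6,-0.4],[-19,6,61,-14,-27.3,-6.6,-0.4]]]' 25
TILT=-30 python3 plan.py 506 7 110 9.3 1
```

```text
clock: 46.67
eef_pos: [476.6, -47.9, 127.0]
eef_rot: [-1.827, -0.076, -0.317]
wrist_force: [0.1, -1.4, -0.0]
finger_gap: 28.5
t46.67 pos [476.6 -47.9 127. ] yaw -18.2 gap 28.5 F [ 0.1 -1.4 -0. ] q [-0.02  0.22  1.8  -0.29  1.15  0.43]
shift [ 9.5  1.6 63.8] turn [-14.  -27.1  -6.5] rows>=4.4
```

```bash
python3 -m handwheel '[[[9.5,1.6,64,-14,-27,-6.5,-0.4],[9.5,1.6,64,-14,-27,-6.5,-0.4],[9.5,1.6,64,-14,-27,-6.5,-0.4],[9.5,1.6,64,-14,-27,-6.5,-0.4],[9.5,1.6,64,-14,-27,-6.5,-0.4]]]' 25
TILT=-30 python3 plan.py 506.2 7.2 94.2 9.3 1
python3 - <<'E'
from h import *
s=read_state();p,d=shot("wrist","w30")
E
```

```text
clock: 47.08
eef_pos: [506.3, 8.6, 108.7]
eef_rot: [-2.098, 0.002, 0.166]
wrist_force: [-0.7, 0.7, -0.3]
finger_gap: 28.3
t47.08 pos [506.3   8.6 108.7] yaw 9.5 gap 28.3 F [-0.7  0.7 -0.3] q [ 0.23  0.34  1.77 -0.58  1.15  0.34]
shift [-0.4 13.2  6.1] turn [0.2 0.3 0. ] rows>=0.3
```

View pics/w30.png

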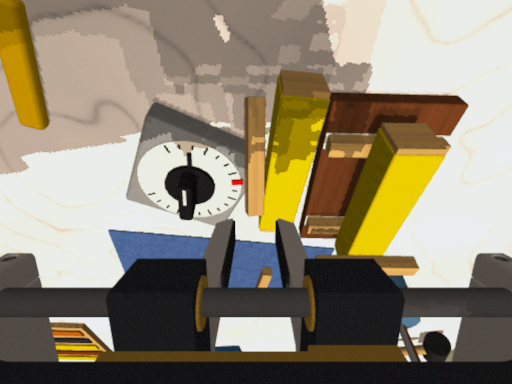

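```bash
cat > f1.py <<'E'
from h import *
p,d=shot("wrist");c=imaging.get_calibration("wrist");K=c["mtx"]
v,u=np.mgrid[:384,:512]
P=(np.stack([(u-K[0,2])/K[0,0]*d,(v-K[1,2])/K[1,1]*d,d,np.ones_like(d)],-1)@c["hand_eye"].T)[...,:3]
for vv in range(100,222,12):
    r=P[vv,240:275];hs=cv2.cvtColor(p[vv:vv+1,240:275],cv2.COLOR_RGB2HSV)[0]
    k=(hs[:,0]>5)&(hs[:,0]<22)&(hs[:,1]>80)
    if k.any(): print(vv,240+np.where(k)[0].min(),240+np.where(k)[0].max(),np.median(r[k],0).round(1))
E
python3 f1.py
```

```text
100 245 274 [ 0.5 53.7 92.7]
112 245 272 [ 0.5 53.7 82.6]
124 245 265 [ 0.1 53.4 72.4]
136 245 264 [-0.4 53.9 61.9]
148 245 264 [-0.4 53.7 51.2]
160 245 265 [ 0.1 53.5 40.3]
172 245 264 [-0.4 53.4 29.1]
184 245 264 [-0.4 53.2 17.7]
196 246 264 [-0.  52.9  6. ]
208 246 263 [-0.4 53.1 -6. ]
```

```bash
python3 -m handwheel '[[[0,30,6,0,0,0,-0.4],[0,55,6,0,0,0,-0.4],[0,75,6,0,0,0,-0.4],[0,82,6,0,0,0,-0.4],[0,82,6,0,0,0,-0.4]]]' 25
python3 -m handwheel '[[[0,0,0,0,0,0,-1],[0,0,0,0,0,0,-1],[0,0,0,0,0,0,-1],[0,0,0,0,0,0,-1],[0,0,0,0,0,0,-1]]]' 25
TILT=-30 python3 plan.py 511.9 -27.3 33.6 9.3 1
python3 held.py
```

```text
clock: 47.6
eef_pos: [511.6, -27.8, 33.8]
eef_rot: [-2.094, 0.001, 0.157]
wrist_force: [0.4, -0.2, -0.1]
finger_gap: 28.5
clock: 48.02
eef_pos: [512.1, -27.5, 34.5]
eef_rot: [-2.094, -0.001, 0.158]
wrist_force: [0.5, 0.5, 2.1]
finger_gap: 17.0
t48.02 pos [512.1 -27.5  34.5] yaw 9.0 gap 17.0 F [0.5 0.5 2.1] q [ 0.16  0.45  1.82 -0.65  0.98  0.4 ]
shift [-0.2  0.7  0.6] turn [-0.  -0.3 -0.1] rows>=0.0
n 3248 z range [-17.9  90.4] y at z=0 -29.0 slope -0.4 deg
20 x [-7.8  8.6]
40 x [-7.6  8.3]
60 x [-8.  8.]
```

```bash
python3 -m handwheel '[[[0,0,0,0,0,0,-1],[0,-26,-15,0,0,0,-1],[0,-52,-30,0,0,0,-1],[0,-80,-46,0,0,0,-1],[0,-100,-58,0,0,0,-1]]]' 25
python3 held.py
python3 plan.py 591.6 37.1 150 -82
```

```text
clock: 48.48
eef_pos: [512.2, -27.6, 152.5]
eef_rot: [-2.094, -0.002, 0.158]
wrist_force: [0.4, 0.5, -0.3]
finger_gap: 16.7
n 3241 z range [-17.7  90.5] y at z=0 -29.0 slope 0.2 deg
20 x [-7.9  7.9]
40 x [-7.7  8.3]
60 x [-8.1  8. ]
t48.53 pos [513.8 -27.5 156.4] yaw 9.0 gap 17.2 F [0.1 0.5 5.2] q [ 0.16  0.27  1.74 -0.57  1.19  0.23]
shift [ 87.  -19.6  48.2] turn [23.  88.6 24.1] rows>=13.2
 call 1 [29. -7. 16.] [ 7.7 29.5  8. ]
 call 2 [16. -7. 29.] [ 7.7 29.5  8. ]
 call 3 [-1. -3. 34.] [ 7.7 29.5  8. ]
```

```bash
python3 -m handwheel '[[[29,-7,16,7.7,29.5,8,-1],[29,-7,16,7.7,29.5,8,-1],[29,-7,16,7.7,29.5,8,-1],[29,-7,16,7.7,29.5,8,-1],[29,-7,16,7.7,29.5,8,-1]]]' 25
python3 -m handwheel '[[[16,-7,29,7.7,29.5,8,-1],[16,-7,29,7.7,29.5,8,-1],[16,-7,29,7.7,29.5,8,-1],[16,-7,29,7.7,29.5,8,-1],[16,-7,29,7.7,29.5,8,-1]]]' 25
python3 plan.py 591.6 37.1 140 -82
```

```text
clock: 48.95
eef_pos: [539.9, -5.9, 154.5]
eef_rot: [-1.925, -0.103, -0.375]
wrist_force: [0.2, -0.4, 0.3]
finger_gap: 16.9
clock: 49.37
eef_pos: [565.9, 15.4, 152.4]
eef_rot: [-1.73, -0.098, -0.919]
wrist_force: [-0.6, 0.3, -0.5]
finger_gap: 17.2
t49.37 pos [565.9  15.4 152.4] yaw -52.6 gap 17.2 F [-0.6  0.3 -0.5] q [ 0.05  0.42  1.45 -0.17  1.35  1.02]
shift [-2.8  6.7 35.1] turn [ 7.5 28.8  7.8] rows>=4.3
```

```bash
python3 -m handwheel '[[[-2.8,6.7,35,7.5,28.8,7.8,-1],[-2.8,6.7,35,7.5,28.8,7.8,-1],[-2.8,6.7,35,7.5,28.8,7.8,-1],[-2.8,6.7,35,7.5,28.8,7.8,-1],[-2.8,6.7,35,7.5,28.8,7.8,-1]]]' 25
python3 held.py
python3 plan.py 591.6 37.1 80 -82
```

```text
clock: 49.78
eef_pos: [591.3, 36.6, 139.5]
eef_rot: [-1.569, 0.002, -1.439]
wrist_force: [0.3, 0.0, 0.6]
finger_gap: 16.5
n 3226 z range [-17.6  90.1] y at z=0 -29.2 slope 0.3 deg
20 x [-7.4  9. ]
40 x [-7.1  8.8]
60 x [-7.6  8.6]
t49.83 pos [591.3  36.5 139.7] yaw -82.4 gap 17.2 F [-0.  -1.   0.1] q [-0.    0.43  1.45  0.    1.25  1.44]
shift [-0.5 59.7  0.3] turn [-0.1 -0.4 -0.1] rows>=1.4
```

```bash
python3 -m handwheel '[[[-0.5,25,0.3,0,-0.4,0,-1],[-0.5,50,0.3,0,-0.4,0,-1],[-0.5,66,0.3,0,-0.4,0,-1],[-0.5,70,0.3,0,-0.4,0,-1],[-0.5,70,0.3,0,-0.4,0,-1]]]' 25
python3 plan.py 591.6 37.1 64 -82
python3 - <<'E'
from h import *
s=read_state();p,d=shot("wrist","w31")
E
```

```text
clock: 50.25
eef_pos: [591.0, 37.3, 68.6]
eef_rot: [-1.572, 0.002, -1.43]
wrist_force: [0.7, -0.8, 0.9]
finger_gap: 16.9
t50.25 pos [591.   37.3  68.6] yaw -81.9 gap 16.9 F [ 0.7 -0.8  0.9] q [0.   0.51 1.52 0.   1.12 1.43]
shift [0.3 4.6 0.6] turn [ 0.1  0.1 -0.1] rows>=0.1
```

View pics/w31.png

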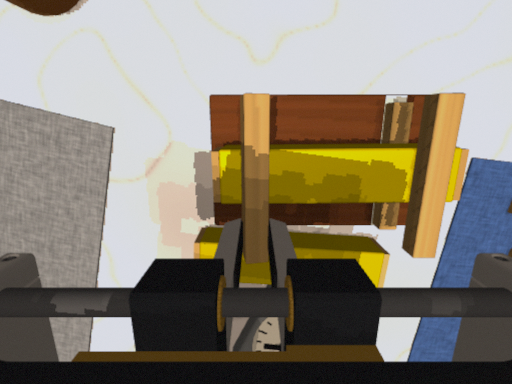

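```bash
python3 -m handwheel '[[[0.3,2,0.6,0,0,0,-1],[0.3,4,0.6,0,0,0,-1],[0.3,5,0.6,0,0,0,-1],[0.3,5,0.6,0,0,0,-1]]]' 25
python3 -m handwheel '[[[0,0.5,0,0,0,0,-1],[0,1,0,0,0,0,-1],[0,1,0,0,0,0,-1]]]' 25
python3 plan.py 591.6 37.1 64 -82
```

```text
clock: 50.63
eef_pos: [592.4, 37.0, 65.2]
eef_rot: [-1.569, 0.002, -1.43]
wrist_force: [-0.1, 0.4, -0.4]
finger_gap: 17.4
clock: 50.88
eef_pos: [592.4, 37.1, 64.2]
eef_rot: [-1.569, 0.002, -1.43]
wrist_force: [0.4, -0.6, -0.3]
finger_gap: 16.8
t50.88 pos [592.4  37.1  64.2] yaw -81.9 gap 16.8 F [ 0.4 -0.6 -0.3] q [-0.    0.52  1.52  0.    1.11  1.43]
shift [-0.2  0.2 -0.8] turn [-0.1  0.1 -0.1] rows>=0.0
```

```bash
python3 -m handwheel '[[[-0.2,0.7,-0.7,0,0,0,-1],[-0.2,1.3,-0.7,0,0,0,-1],[-0.2,1.3,-0.7,0,0,0,-1]]]' 25
python3 -m handwheel '[[[0,0.5,0,0,0,0,-1],[0,0.8,0,0,0,0,-1],[0,0.8,0,0,0,0,-1]]]' 25
```

```text
clock: 51.13
eef_pos: [591.7, 37.1, 63.1]
eef_rot: [-1.569, 0.002, -1.43]
wrist_force: [-1.4, -1.1, 2.4]
finger_gap: 16.7
clock: 51.38
eef_pos: [591.9, 37.2, 62.5]
eef_rot: [-1.568, 0.002, -1.43]
wrist_force: [-1.1, 1.2, 3.4]
finger_gap: 16.8
```

```bash
python3 -m handwheel '[[[0,-0.2,0,0,0,0,-0.4],[0,-0.2,0,0,0,0,-0.4],[0,-0.2,0,0,0,0,-0.4],[0,-0.2,0,0,0,0,-0.4]]]' 25
python3 -m handwheel '[[[0,-20,0,0,0,0,-0.4],[0,-50,0,0,0,0,-0.4],[0,-80,0,0,0,0,-0.4],[0,-80,0,0,0,0,-0.4]]]' 25
python3 -m handwheel '[[[0,0,-60,0,-20,0,0.3],[0,0,-110,0,-30,0,0.3],[0,0,-150,0,-35,0,0.3],[0,0,-190,0,-35,0,0.3],[0,0,-190,0,-35,0,0.3]]]' 40
python3 - <<'E'
from h import *
p,d=shot("top","t32");np.savez("t32.npz",p=p,d=d)
W=cloud("top",d);R=(W[...,0]>400)&(W[...,0]<740)&(abs(W[...,1]+16)<130)
hsv=cv2.cvtColor(p,cv2.COLOR_RGB2HSV);H,S,V=[hsv[...,i].astype(int) for i in range(3)]
for a,b in((82,105),(64,82),(30,50)):
  for r in rects(p,d,R&(S>60),60,5000,a,b): print(*r)
E
```

```text
clock: 51.72
eef_pos: [591.8, 37.2, 62.5]
eef_rot: [-1.569, 0.002, -1.43]
wrist_force: [0.2, -0.0, 0.3]
finger_gap: 28.3
clock: 52.05
eef_pos: [593.9, 37.1, 148.4]
eef_rot: [-1.561, 0.0, -1.43]
wrist_force: [1.1, 0.4, 0.9]
finger_gap: 27.9
clock: 52.47
eef_pos: [402.2, 10.2, 145.7]
eef_rot: [-1.563, -0.005, -0.813]
wrist_force: [-0.5, 0.2, 0.4]
finger_gap: 57.9
[274.  162.6] 361 [643.1 -74.7] [110.2  16.2] 8.3 [87.3 91.2 94.5]
[221.  170.6] 352 [626.4  44. ] [110.3  15.9] 8.1 [87.6 91.3 94.3]
[282.2 162.3] 153 [646.5 -94.5] [39.8 19.6] 7.5 [70.5 74.8 77.8]
[247.7 167.8] 837 [633.3 -16.2] [104.7  45.4] -82.6 [70.9 75.2 78.6]
[212.8 173.2] 171 [623.5  62.7] [41.2 21.6] 8.3 [71.2 74.8 78.1]
[241.8 211.5] 1358 [539.7  -2. ] [180.1  40.5] -85.7 [35.3 39.1 42.5]
```

View pics/t32.png

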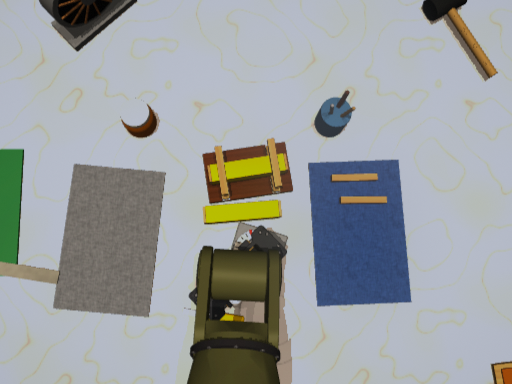

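```bash
python3 plan.py 537.4 28 90 4.3 2
```

```text
t52.52 pos [400.9  10.1 146. ] yaw -46.1 gap 59.8 F [ 1.6 -0.3  1.7] q [-0.07 -0.    1.97  0.    1.17  0.74]
shift [ 81.5  57.2 110.3] turn [ -0.3 -50.4   0.5] rows>=7.0
 call 1 [41. 29. 55.] [ -0.1 -25.2   0.2]
 call 2 [60. 28. 33.] [ -0.1 -25.2   0.2]
```

```bash
python3 -m handwheel '[[[41,15,55,0,-25.2,0,0.12],[41,15,55,0,-25.2,0,0.12],[41,15,55,0,-25.2,0,0.12],[41,15,55,0,-25.2,0,0.12],[41,15,55,0,-25.2,0,0.12]]]' 60
python3 -m handwheel '[[[60,35,33,0,-25.2,0,0.12],[60,35,33,0,-25.2,0,0.12],[60,35,33,0,-25.2,0,0.12],[60,35,33,0,-25.2,0,0.12],[60,35,33,0,-25.2,0,0.12]]]' 60
python3 plan.py 537.4 28 45 4.3 1
python3 - <<'E'
from h import *
s=read_state();p,d=shot("wrist","w33")
E
```

```text
clock: 52.93
eef_pos: [469.1, 18.8, 131.0]
eef_rot: [-1.566, -0.007, -0.361]
wrist_force: [1.1, -0.1, 0.0]
finger_gap: 52.7
clock: 53.35
eef_pos: [537.1, 28.6, 95.7]
eef_rot: [-1.57, -0.007, 0.079]
wrist_force: [0.3, -0.1, 0.4]
finger_gap: 52.6
t53.35 pos [537.1  28.6  95.7] yaw 4.6 gap 52.6 F [ 0.3 -0.1  0.4] q [-0.02  0.36  1.66  0.    1.11 -0.1 ]
shift [-0.1 50.7 -0.7] turn [-0.1  0.3  0.4] rows>=1.2
```

View pics/w33.png

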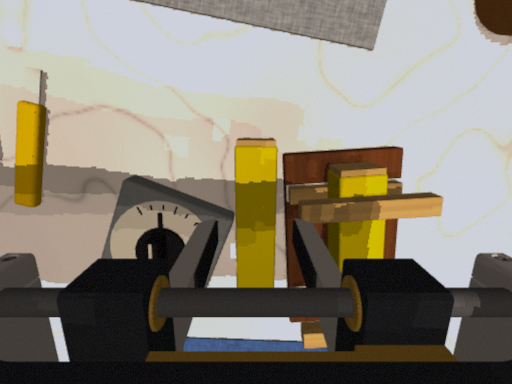

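```bash
python3 plan.py 539.7 -2.9 40 4.3 1
python3 -m handwheel '[[[0.5,0,-31,0,0.3,0.4,0.12],[0.5,40,-31,0,0.3,0.4,0.12],[0.5,55,-31,0,0.3,0.4,0.12],[0.5,55,-31,0,0.3,0.4,0.12]]]' 60
python3 plan.py 539.7 -2.9 13.7 4.3 1
python3 - <<'E'
from h import *
s=read_state();p,d=shot("wrist","w34")
E
```

```text
t53.40 pos [537.1  28.5  96.3] yaw 4.3 gap 52.2 F [ 0.7 -0.4 -0.1] q [-0.02  0.36  1.66  0.    1.11 -0.09]
shift [ -0.2  56.2 -31.6] turn [-0.1  0.   0.4] rows>=1.5
clock: 53.73
eef_pos: [538.4, -2.5, 38.5]
eef_rot: [-1.569, 0.004, 0.065]
wrist_force: [-0.2, 0.9, -0.8]
finger_gap: 52.4
t53.73 pos [538.4  -2.5  38.5] yaw 3.7 gap 52.4 F [-0.2  0.9 -0.8] q [-0.07  0.45  1.69  0.    1.   -0.14]
shift [ 1.4 24.8 -0.5] turn [-0.1 -0.6 -0.2] rows>=0.6
```

View pics/w34.png

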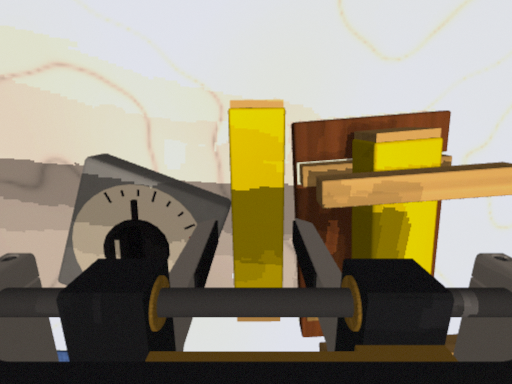

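```bash
python3 -m handwheel '[[[1.4,8,-0.5,0,-0.6,0,0.12],[1.4,16,-0.5,0,-0.6,0,0.12],[1.4,22,-0.5,0,-0.6,0,0.12],[1.4,24,-0.5,0,-0.6,0,0.12],[1.4,24,-0.5,0,-0.6,0,0.12]]]' 60
python3 plan.py 539.7 -2.9 13.7 4.3 1
```

```text
clock: 54.2
eef_pos: [540.7, -2.6, 16.3]
eef_rot: [-1.569, 0.002, 0.076]
wrist_force: [-0.0, 0.8, -0.3]
finger_gap: 52.9
t54.20 pos [540.7  -2.6  16.3] yaw 4.4 gap 52.9 F [-0.   0.8 -0.3] q [-0.07  0.49  1.7   0.    0.96 -0.15]
shift [-1.1  2.6 -0.2] turn [-0.1  0.1 -0.1] rows>=0.1
```

```bash
python3 -m handwheel '[[[-1,2.4,0,0,0,0,0.12],[-1,2.4,0,0,0,0,0.12],[-1,2.4,0,0,0,0,-1],[-1,2.4,0,0,0,0,-1],[-1,2.4,0,0,0,0,-1]]]' 60
python3 -m handwheel '[[[0,0,0,0,0,0,-1],[0,0,0,0,0,0,-1],[0,0,0,0,0,0,-1]]]' 60
python3 plan.py 539.7 -2.9 13.7 4.3 1
```

```text
clock: 54.62
eef_pos: [539.9, -2.7, 14.1]
eef_rot: [-1.569, 0.001, 0.076]
wrist_force: [-0.8, -0.1, 1.0]
finger_gap: 39.1
clock: 54.87
eef_pos: [539.9, -2.7, 14.2]
eef_rot: [-1.569, 0.001, 0.076]
wrist_force: [-0.3, 0.7, 0.1]
finger_gap: 39.1
t54.87 pos [539.9  -2.7  14.2] yaw 4.4 gap 39.1 F [-0.3  0.7  0.1] q [-0.07  0.49  1.7   0.    0.95 -0.15]
shift [-0.2  0.5 -0.2] turn [-0.1  0.1 -0.1] rows>=0.0
```

```bash
python3 -m handwheel '[[[0,-4,0,0,0,0,-1],[0,-10,0,0,0,0,-1],[0,-20,0,0,0,0,-1],[0,-35,0,0,0,0,-1],[0,-50,0,0,0,0,-1]]]' 60
python3 -m handwheel '[[[0,-20,0,0,0,0,-1],[0,-45,0,0,0,0,-1],[0,-70,0,0,0,0,-1],[0,-86,0,0,0,0,-1],[0,-86,0,0,0,0,-1]]]' 60
python3 - <<'E'
from h import *
s=read_state();p,d=shot("wrist","w35")
E
python3 plan.py 636.3 -18.7 148 8.1 1
```

```text
clock: 55.28
eef_pos: [539.9, -2.7, 65.4]
eef_rot: [-1.569, 0.001, 0.076]
wrist_force: [0.2, 0.2, -1.5]
finger_gap: 39.0
clock: 55.7
eef_pos: [541.6, -3.0, 155.9]
eef_rot: [-1.57, -0.005, 0.076]
wrist_force: [0.9, -0.3, -0.4]
finger_gap: 39.1
t55.75 pos [540.8  -2.9 153.4] yaw 4.4 gap 39.0 F [ 0.2 -0.  -3.1] q [-0.07  0.31  1.59  0.    1.24 -0.15]
shift [ 94.    5.6 -23. ] turn [-0.1 -3.7  0.1] rows>=2.3
```

View pics/w35.png

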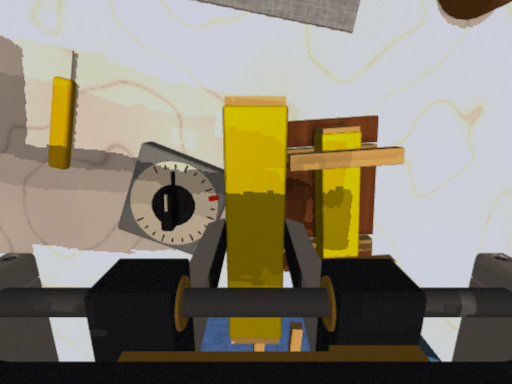

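```bash
python3 -m handwheel '[[[35,4,-8,0,-1.5,0,-1],[70,4,-16,0,-3,0,-1],[94,4,-21.5,0,-3.7,0,-1],[94,4,-21.5,0,-3.7,0,-1],[94,4,-21.5,0,-3.7,0,-1]]]' 60
python3 plan.py 636.1 -17.3 118 8.1 1
```

```text
clock: 56.17
eef_pos: [635.7, -17.3, 147.2]
eef_rot: [-1.569, 0.001, 0.14]
wrist_force: [-1.0, -0.1, -2.3]
finger_gap: 39.3
t56.17 pos [635.7 -17.3 147.2] yaw 8.0 gap 39.3 F [-1.  -0.1 -2.3] q [-0.09  0.52  1.3   0.    1.32 -0.23]
shift [ 0.4 29.2 -0.1] turn [-0.1 -0.1 -0.1] rows>=0.7
```

```bash
python3 -m handwheel '[[[0.4,12,0,0,0,0,-1],[0.4,24,0,0,0,0,-1],[0.4,30,0,0,0,0,-1],[0.4,30,0,0,0,0,-1]]]' 60
python3 -m handwheel '[[[0,3,0,0,0,0,-1],[0,6,0,0,0,0,-1],[0,8,0,0,0,0,-1],[0,8,0,0,0,0,-1]]]' 60
python3 plan.py 636.1 -17.3 106.2 8.1 1
python3 - <<'E'
from h import *
s=read_state();p,d=shot("wrist","w36")
E
```

```text
clock: 56.5
eef_pos: [634.7, -17.0, 114.8]
eef_rot: [-1.568, 0.004, 0.14]
wrist_force: [0.2, -0.1, -1.3]
finger_gap: 39.4
clock: 56.83
eef_pos: [634.5, -17.0, 106.5]
eef_rot: [-1.568, 0.005, 0.14]
wrist_force: [-0.9, 0.4, -1.9]
finger_gap: 39.5
t56.83 pos [634.5 -17.  106.5] yaw 8.0 gap 39.5 F [-0.9  0.4 -1.9] q [-0.09  0.56  1.34  0.    1.24 -0.23]
shift [ 1.5  0.3 -0.6] turn [-0.1 -0.1 -0.3] rows>=0.0
```

View pics/w36.png

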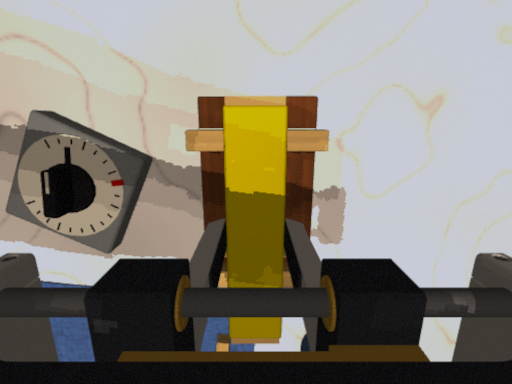

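```bash
python3 -m handwheel '[[[1.5,-1,-0.5,0,0,-0.3,-1],[1.5,-1,-0.5,0,0,-0.3,-1],[1.5,1,-0.5,0,0,-0.3,-1],[1.5,1.5,-0.5,0,0,-0.3,-1],[1.5,1.5,-0.5,0,0,-0.3,-1]]]' 60
python3 plan.py 636.1 -17.3 106.2 8.1 1
```

```text
clock: 57.3
eef_pos: [636.6, -17.3, 106.2]
eef_rot: [-1.569, -0.002, 0.14]
wrist_force: [-0.5, 0.7, 5.2]
finger_gap: 39.1
t57.30 pos [636.6 -17.3 106.2] yaw 8.0 gap 39.1 F [-0.5  0.7  5.2] q [-0.09  0.56  1.34  0.    1.23 -0.23]
shift [-0.4 -0.   0. ] turn [-0.1 -0.1  0.1] rows>=0.0
```

Contact at the expected height. Release and lift, then check from above and the side.

```bash
python3 -m handwheel '[[[-0.3,-0.3,0,0,0,0,0.2],[-0.3,-0.3,0,0,0,0,0.2],[-0.3,-0.3,0,0,0,0,0.2],[-0.3,-0.3,0,0,0,0,0.2],[-0.3,-0.3,0,0,0,0,0.2]]]' 20
python3 -m handwheel '[[[0,-20,0,0,0,0,0.2],[0,-50,0,0,0,0,0.2],[0,-70,0,0,0,0,0.2],[0,-80,0,0,0,0,0.2],[0,-80,0,0,0,0,0.2]]]' 20
python3 -m handwheel '[[[-60,0,0,0,2,0,-0.3],[-100,0,0,0,4,0,-0.3],[-140,10,0,0,6,0,-0.3],[-180,30,0,0,7,0,-0.3],[-190,40,0,0,7,0,-0.3]]]' 20
python3 -m handwheel '[[[0,0,-60,0,0,0,-0.3],[0,0,-100,0,0,0,-0.3],[0,0,-140,0,0,0,-0.3],[0,0,-170,0,0,0,-0.3],[0,0,-170,0,0,0,-0.3]]]' 20
python3 - <<'E'
from h import *
p,d=shot("top","t37");q,_=shot("scene","s37")
W=cloud("top",d);R=(W[...,0]>400)&(W[...,0]<740)&(abs(W[...,1]+16)<130)
hsv=cv2.cvtColor(p,cv2.COLOR_RGB2HSV);H,S,V=[hsv[...,i].astype(int) for i in range(3)]
for a,b in((118,150),(82,112),(60,81)):
  for r in rects(p,d,R&(S>60),60,5000,a,b): print(*r)
cv2.imwrite("pics/t37c.png",cv2.resize(p[120:290,180:330,::-1],None,fx=4,fy=3.5,interpolation=cv2.INTER_CUBIC))
cv2.imwrite("pics/s37c.png",cv2.resize(q[130:280,140:340,::-1],None,fx=4,fy=4,interpolation=cv2.INTER_CUBIC))
E
python3 plan.py 443.3 -35 100 1
```

```text
clock: 57.72
eef_pos: [636.2, -17.3, 106.4]
eef_rot: [-1.569, -0.002, 0.14]
wrist_force: [-0.7, -0.1, -0.3]
finger_gap: 56.4
clock: 58.13
eef_pos: [636.8, -17.6, 188.5]
eef_rot: [-1.569, -0.006, 0.14]
wrist_force: [-0.3, -0.6, -0.5]
finger_gap: 56.1
clock: 58.55
eef_pos: [445.6, -44.1, 145.7]
eef_rot: [-1.569, -0.004, 0.017]
wrist_force: [0.7, 0.2, 0.2]
finger_gap: 33.3
clock: 58.97
eef_pos: [447.4, -218.9, 143.7]
eef_rot: [-1.569, -0.002, 0.013]
wrist_force: [-0.3, 0.4, -0.2]
finger_gap: 32.9
[248.6 162.4] 1598 [635.2 -17. ] [179.6  40.8] -82.1 [126.5 131.  134.2]
[270.9 143.9] 80 [685.1 -68.6] [26.1 15.9] 7.7 [87.9 91.4 94.5]
[218.1 151.5] 77 [668.2  50. ] [25.4 15.7] 8.6 [87.7 91.  94.3]
[249.8 179.4] 368 [598.2 -19.2] [173.7  37.3] -82.3 [ 88.   92.2 109.6]
[247.8 175.8] 130 [616.9 -17.9] [103.    4.6] -81.4 [62.2 73.6 77.2]
t59.07 pos [ 447.6 -214.9  143.6] yaw 0.8 gap 32.7 F [ 0.7  0.3 -0.8] q [-0.52  0.22  1.72  0.    1.19 -0.54]
shift [ -1.8  44.3 179.8] turn [-0.2 -0.2  0.1] rows>=4.4
```

View pics/t37c.png

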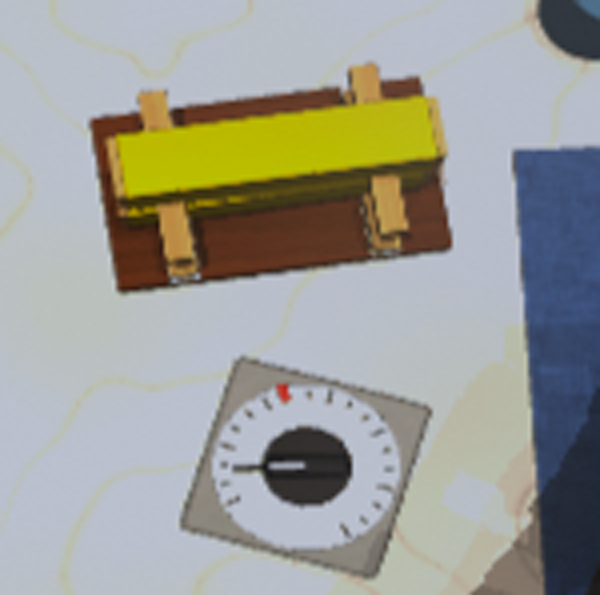

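View pics/s37c.png

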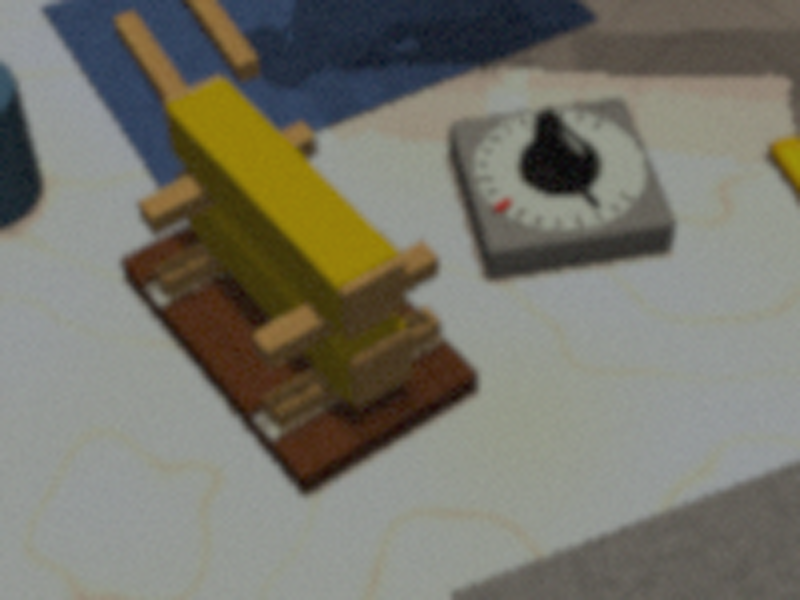

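```bash
python3 -m handwheel '[[[-2,0,40,0,0,0,-0.3],[-2,5,80,0,0,0,-0.3],[-2,20,120,0,0,0,-0.3],[-2,40,160,0,0,0,-0.3],[-2,44,180,0,0,0,-0.3]]]' 20
python3 -m handwheel '[[[0,0,0,0,0,0,-0.3],[0,0,0,0,0,0,-0.3]]]' 20
python3 plan.py 443.3 -35 50 1
python3 - <<'E'
from h import *
s=read_state();p,d=shot("wrist","w38")
E
```

```text
clock: 59.48
eef_pos: [440.8, -30.6, 97.7]
eef_rot: [-1.566, 0.002, 0.017]
wrist_force: [0.3, -0.3, 0.6]
finger_gap: 32.7
clock: 59.65
eef_pos: [439.6, -28.3, 96.6]
eef_rot: [-1.566, 0.004, 0.021]
wrist_force: [0.6, -0.7, 0.9]
finger_gap: 33.0
t59.65 pos [439.6 -28.3  96.6] yaw 1.2 gap 33.0 F [ 0.6 -0.7  0.9] q [-0.15  0.17  1.92  0.    1.06 -0.17]
shift [ 3.7 46.6 -7. ] turn [-0.3  0.2 -0.2] rows>=1.1
```

View pics/w38.png

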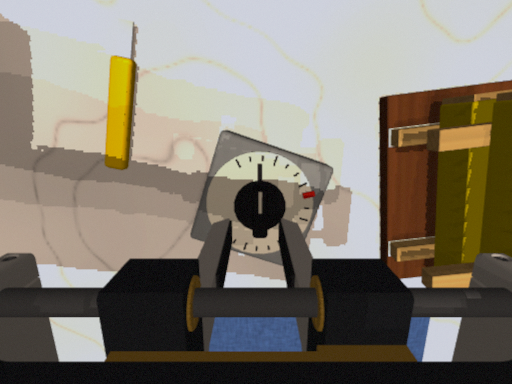

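Run:
```python
from h import *
s=read_state();p,d=shot("wrist");c=imaging.get_calibration("wrist");K=c["mtx"]
v,u=np.mgrid[:384,:512]
P=(np.stack([(u-K[0,2])/K[0,0]*d,(v-K[1,2])/K[1,1]*d,d,np.ones_like(d)],-1)@wmat(s).T)[...,:3]
m=(P[...,2]>57)&(P[...,2]<68)&(abs(P[...,0]-443)<30)&(abs(P[...,1]+35)<35)
q=P[m];print(len(q),np.percentile(q,[1,99],axis=0).round(1));r=cv2.minAreaRect(q[:,:2].astype(np.float32));print(r)
m=(P[...,2]>27)&(P[...,2]<33.5)&(abs(P[...,0]-443)<80)&(abs(P[...,1]+35)<90)
q=P[m];print(cv2.minAreaRect(q[:,:2].astype(np.float32)))
```

```text
761 [[436.6 -56.1  58.1]
 [450.8 -11.9  63.8]]
((443.5711669921875, -33.98741912841797), (13.892510414123535, 44.883975982666016), 1.3666306734085083)
((443.4993896484375, -34.297576904296875), (116.70584106445312, 116.76905822753906), 72.38487243652344)
```

```bash
python3 -m handwheel '[[[3.7,20,-6.2,0,0,0,-0.3],[3.7,45,-6.2,0,0,0,-0.3],[3.7,62,-6.2,0,0,0,-0.3],[3.7,68,-6.2,0,0,0,-0.3],[3.7,68,-6.2,0,0,0,-0.3]]]' 20
python3 plan.py 443.5 -34.3 24 1.4
```

```text
clock: 60.17
eef_pos: [443.8, -36.9, 28.8]
eef_rot: [-1.566, 0.003, 0.017]
wrist_force: [0.2, -1.4, 0.9]
finger_gap: 33.3
t60.17 pos [443.8 -36.9  28.8] yaw 0.9 gap 33.3 F [ 0.2 -1.4  0.9] q [-0.17  0.29  1.96  0.01  0.9  -0.19]
shift [-0.3  4.8  2.6] turn [-0.3 -0.5 -0.2] rows>=0.1
```

```bash
python3 -m handwheel '[[[-0.3,4.5,2.6,0,-0.5,0,-0.3],[-0.3,4.5,2.6,0,-0.5,0,-0.3],[-0.3,4.5,2.6,0,-0.5,0,-1],[-0.3,4.5,2.6,0,-0.5,0,-1],[-0.3,4.5,2.6,0,-0.5,0,-1]]]' 20
python3 -m handwheel '[[[0,0,0,0,0,0,-1],[0,0,0,0,0,0,-1],[0,0,0,0,0,0,-1]]]' 20
python3 plan.py 443.5 -34.3 24 1.4
python3 - <<'E'
from h import *
s=read_state();p,d=shot("wrist","w39")
E
```

```text
clock: 60.58
eef_pos: [443.8, -34.3, 24.9]
eef_rot: [-1.566, 0.002, 0.025]
wrist_force: [0.3, 0.2, -0.6]
finger_gap: 16.1
clock: 60.83
eef_pos: [443.9, -34.3, 24.9]
eef_rot: [-1.566, 0.002, 0.025]
wrist_force: [2.2, 0.2, -2.8]
finger_gap: 13.9
t60.83 pos [443.9 -34.3  24.9] yaw 1.5 gap 13.9 F [ 2.2  0.2 -2.8] q [-0.16  0.29  1.96  0.01  0.89 -0.19]
shift [-0.4  1.   0. ] turn [-0.3  0.1 -0.1] rows>=0.0
```

View pics/w39.png

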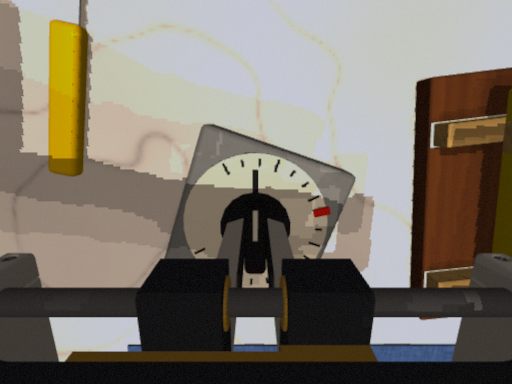

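Run:
```python
from h import *
s=read_state()
A=np.array([443.6,-34.3])
an=lambda v:np.degrees(np.arctan2(v[1],v[0]))
for n,q in(("wrist tab",wray(s,321.5,211.5,32)[:2]),("wrist ptr tip",wray(s,255,170,32)[:2])): print(n,q.round(1),np.linalg.norm(q-A).round(1),an(q-A).round(1))
# image: with disc centre estimated as homography-free
Z=cv2.imread("pics/t37.png")[:,:,::-1]
hsv=cv2.cvtColor(np.ascontiguousarray(Z),cv2.COLOR_RGB2HSV);m=((hsv[...,0]<8)|(hsv[...,0]>172))&(hsv[...,1]>140)&(hsv[...,2]>100)
y,x=np.where(m[220:290,225:290]);u,v=x.mean()+225,y.mean()+220;print("tab px",u,v,len(x))
T=ray("top",u,v,32)[:2];B=ray("top",256.6,253.3,30)[:2];P=ray("top",238.5,253.7,32)[:2]
print("top",T,B,P,an(T-B),an(P-B),np.linalg.norm(T-B),np.linalg.norm(P-B)); A2=A+[0,0.9];print(an(T-A2),an(P-A2),np.linalg.norm(T-A2),np.linalg.norm(P-A2))
```

```text
wrist tab [492.6 -22.8] 50.4 13.2
wrist ptr tip [443.    6.7] 41.0 90.8
tab px 250.33333333333334 231.33333333333334 9
top [493.69846996 -21.2908187 ] [443.32353262 -34.90700413] [442.91275627   6.59357182] 15.125425004165306 90.56710015082793 52.18270611519442 41.50260885398298
13.588207476128336 90.9844654626932 51.54113856265213 39.99947613416633
```

```bash
python3 -m handwheel '[[[0,0,0,0,7,0,-1],[0,0,0,0,14,0,-1],[0,0,0,0,21,0,-1],[0,0,0,0,28,0,-1],[0,0,0,0,35,0,-1]]]' 20
python3 plan.py 443.8 -34.3 24.9 -68.5
python3 -m handwheel '[[[0,0,0,0,7,0,-1],[0,0,0,0,14,0,-1],[0,0,0,0,21,0,-1],[0,0,0,0,28,0,-1],[0,0,0,0,35,0,-1]]]' 20
python3 -m handwheel '[[[0,0,0,0,0,0,-1],[0,0,0,0,0,0,-1],[0,0,0,0,0,0,-1]]]' 20
python3 plan.py 443.8 -34.3 24.9 -76.1
python3 - <<'E'
from h import *
s=read_state();p,d=shot("wrist","w40");shot("top","t40")
E
```

```text
clock: 61.3
eef_pos: [444.1, -34.4, 25.0]
eef_rot: [-1.568, 0.004, -0.591]
wrist_force: [2.2, 0.1, -4.6]
finger_gap: 13.9
t61.30 pos [444.1 -34.4  25. ] yaw -33.9 gap 13.9 F [ 2.2  0.1 -4.6] q [-0.16  0.29  1.96  0.01  0.89  0.43]
shift [-0.3  0.1 -0.1] turn [-0.1 34.6 -0.3] rows>=4.8
 call 1 [-0.  0. -0.] [-0.  17.3 -0.1]
 call 2 [-0.  0. -0.] [-0.  17.3 -0.1]
clock: 61.72
eef_pos: [444.2, -34.5, 25.0]
eef_rot: [-1.571, 0.004, -1.208]
wrist_force: [1.7, -1.4, -4.3]
finger_gap: 13.5
clock: 61.97
eef_pos: [444.2, -34.5, 25.0]
eef_rot: [-1.571, 0.004, -1.204]
wrist_force: [1.9, -1.1, -4.0]
finger_gap: 14.2
t61.97 pos [444.2 -34.5  25. ] yaw -69.0 gap 14.2 F [ 1.9 -1.1 -4. ] q [-0.16  0.29  1.96  0.    0.89  1.04]
shift [-0.3  0.1 -0.3] turn [ 0.   7.1 -0.3] rows>=1.0
```

View pics/w40.png

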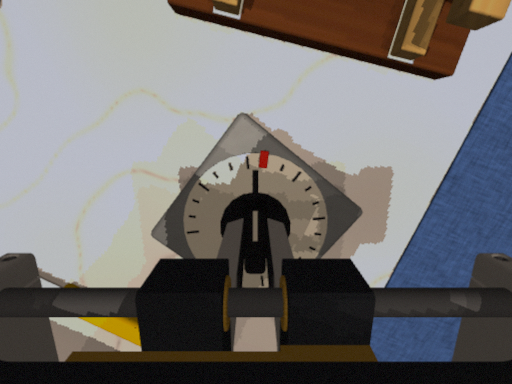

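Run:
```python
from h import *
s=read_state();p,d=shot("wrist");cv2.imwrite("pics/w41c.png",cv2.resize(p[135:245,190:320,::-1],None,fx=6,fy=5.4,interpolation=cv2.INTER_CUBIC))
hsv=cv2.cvtColor(p,cv2.COLOR_RGB2HSV);m=((hsv[...,0]<8)|(hsv[...,0]>172))&(hsv[...,1]>140)&(hsv[...,2]>100)
y,x=np.where(m[140:190,240:290]);u,v=x.mean()+240,y.mean()+140
an=lambda v:np.degrees(np.arctan2(v[1],v[0]))
A=np.array([443.8,-34.4]);T=wray(s,u,v,33)[:2];P=wray(s,255.3,171.5,32)[:2]
print(u,v,T,P,np.linalg.norm(T-A),np.linalg.norm(P-A),an(T-A),an(P-A), "tool z az",90+np.degrees(s["eef_rot"][2]))
```

```text
263.1294964028777 158.85611510791367 [492.62143265 -22.60085931] [482.20608983 -20.76519767] 50.22700476048151 40.754577292029396 13.586687325429253 19.545710824607664 tool z az 20.931143210289036
```

View pics/w41c.png

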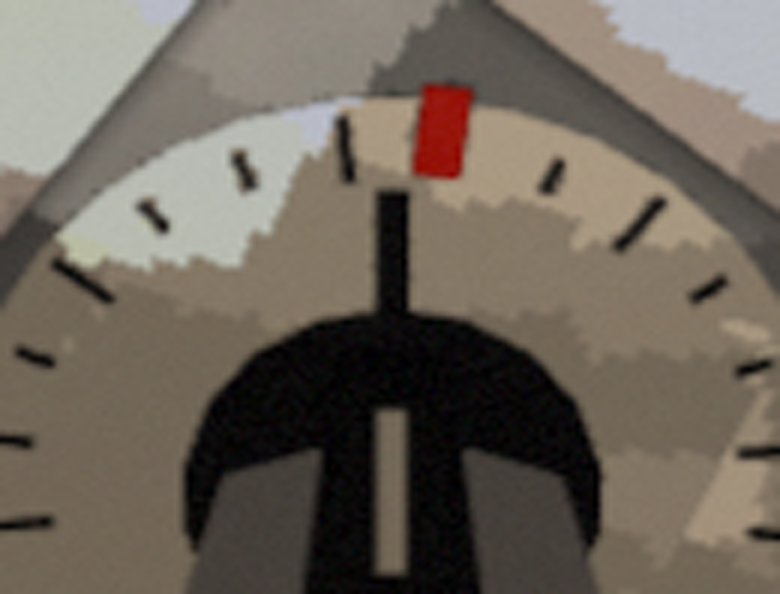

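```bash
python3 -m handwheel '[[[0,0,0,0,4,0,-1],[0,0,0,0,7,0,-1],[0,0,0,0,7,0,-1],[0,0,0,0,7,0,-1]]]' 20
python3 - <<'E'
from h import *
s=read_state();p,d=shot("wrist");cv2.imwrite("pics/w42c.png",cv2.resize(p[135:245,190:320,::-1],None,fx=6,fy=5.4,interpolation=cv2.INTER_CUBIC))
E
```

```text
clock: 62.45
eef_pos: [444.2, -34.5, 25.0]
eef_rot: [-1.571, 0.004, -1.326]
wrist_force: [0.9, -1.0, -4.4]
finger_gap: 13.6
```

View pics/w42c.png

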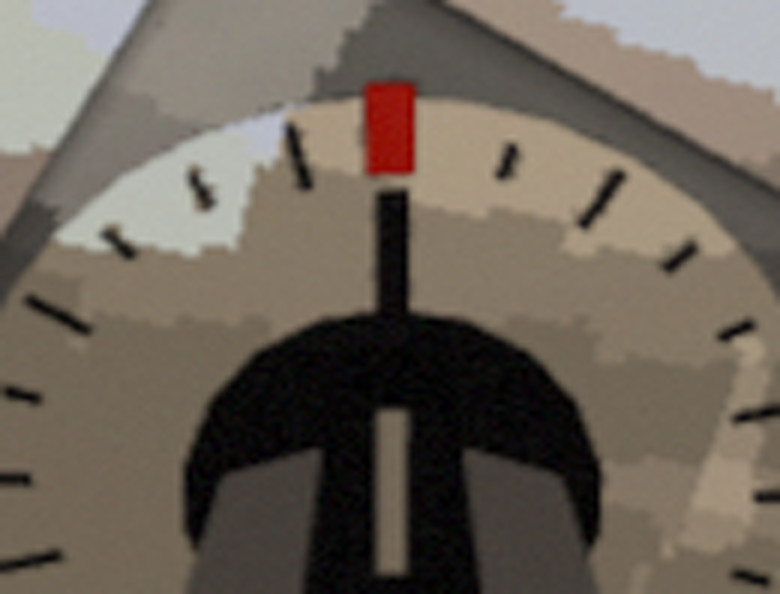

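```bash
python3 -m handwheel '[[[0,0,0,0,0,0,-0.3],[0,0,0,0,0,0,-0.3],[0,0,0,0,0,0,-0.3],[0,0,0,0,0,0,-0.3]]]' 20
python3 -m handwheel '[[[0,-25,0,0,0,0,-0.3],[0,-55,0,0,0,0,-0.3],[0,-85,0,0,0,0,-0.3],[0,-110,0,0,0,0,-0.3],[0,-110,0,0,0,0,-0.3]]]' 20
python3 - <<'E'
from h import *
s=read_state();p,d=shot("wrist","w43")
E
python3 -m handwheel '[[[-40,0,0,0,0,0,-0.3],[-80,0,0,0,0,0,-0.3],[-120,0,0,0,0,0,-0.3],[-160,0,0,0,0,0,-0.3],[-200,0,0,0,0,0,-0.3]]]' 20
python3 -m handwheel '[[[0,0,0,0,0,0,-0.3],[0,0,0,0,0,0,-0.3]]]' 20
python3 - <<'E'
from h import *
p,d=shot("top","t44");q,_=shot("scene","s44")
W=cloud("top",d);R=(W[...,0]>400)&(W[...,0]<740)&(abs(W[...,1]+16)<130)
hsv=cv2.cvtColor(p,cv2.COLOR_RGB2HSV);H,S,V=[hsv[...,i].astype(int) for i in range(3)]
for a,b in((118,150),(82,112)):
  for r in rects(p,d,R&(S>60),60,5000,a,b): print(*r)
a=cv2.resize(p[130:290,190:310,::-1],None,fx=3.3,fy=3.3,interpolation=cv2.INTER_CUBIC);b=cv2.resize(q[130:280,140:290,::-1],None,fx=2.6,fy=3.52,interpolation=cv2.INTER_CUBIC)
cv2.imwrite("pics/t44c.png",np.hstack([a,cv2.resize(b,(390,a.shape[0]))]))
E
```

```text
clock: 62.83
eef_pos: [444.2, -34.5, 25.0]
eef_rot: [-1.571, 0.004, -1.325]
wrist_force: [-0.3, 0.0, -1.1]
finger_gap: 32.3
clock: 63.25
eef_pos: [446.4, -35.2, 139.6]
eef_rot: [-1.565, 0.002, -1.325]
wrist_force: [0.7, -0.0, 0.5]
finger_gap: 32.7
clock: 63.72
eef_pos: [395.4, 160.4, 136.7]
eef_rot: [-1.569, 0.003, -1.325]
wrist_force: [1.1, -0.4, -0.0]
finger_gap: 32.5
clock: 63.88
eef_pos: [394.3, 161.7, 135.6]
eef_rot: [-1.57, 0.002, -1.321]
wrist_force: [-1.2, -0.1, -0.3]
finger_gap: 33.0
[248.7 162.3] 1593 [635.4 -17.1] [179.9  41.6] -82.3 [126.6 131.1 134.1]
[270.9 143.8] 79 [685.1 -68.8] [25.9 15.9] 7.8 [88.5 91.5 94.4]
[218.1 151.6] 78 [668.5  50.1] [26.1 15.8] 8.9 [87.6 91.4 94.3]
[277.  176.8] 156 [607.5 -86.8] [36.7 36.3] -82.1 [ 86.7  91.9 107.4]
[230.8 181.1] 219 [ 5.956e+02 -1.000e-01] [135.4  37.3] -82.5 [ 88.7  93.5 109.6]
```

View pics/t44c.png

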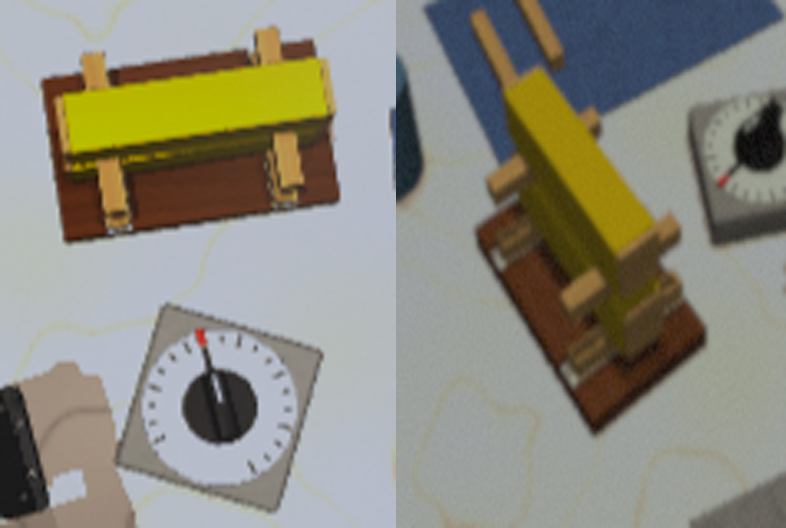

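View pics/w43.png

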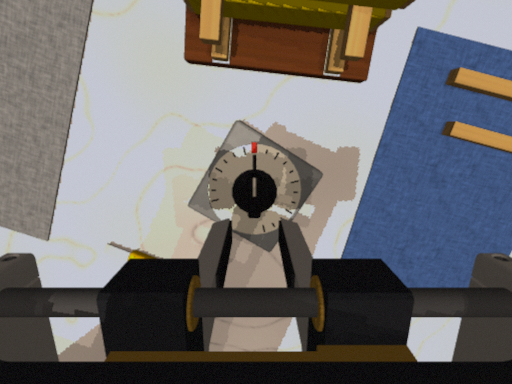

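View pics/t44.png

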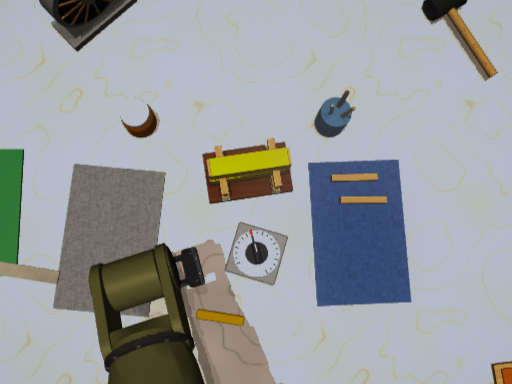

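Run:
```python
from cell import order, read_state
print(read_state()["clock"]); print(order.sign_off())
```

```text
63.9833
the job is handed in; nothing more can be done
None
```

I stacked both bars on the stand, set the timer's pointer on the red tab, and handed in at 64 s of the 210 s allowed. Only two of the three bars were there. From the bottom, the pile is two sticks, a bar, two sticks, a bar.

**Mended on the way:**
- **First grasp missed:** the fingertips turned out to sit about 26 mm further back than the description says. I measured the offset with the wrist camera and used that from then on.
- **Pile knocked over:** after the pile was first finished, the upper bar and its two sticks fell between the stand and the timer while the arm was away from them. I picked up all three and rebuilt that layer before turning the knob. I take this for the announced knock; nothing I saw pointed to the arm touching them.

**Last checks:**

| Item | Result |
|---|---|
| Upper bar | 1 mm from the stand's centre and 0.3° off its length; height spread across its top no more than depth noise |
| Lower bar (checked before it was covered) | 1 mm from the stand's centre |
| Lower right stick | About 1 mm from its line, seen from above after placing |
| Lower left stick | On its line in the wrist camera just before release, and unmoved in later pictures |
| Upper two sticks | Each within about 1.5 mm of its line |
| Pointer | On the red tab, about 0.3° off before I let go, and still in line afterwards |
| Surroundings | Two spare sticks on their mat, glue jar and brush pot not moved, arm clear of everything |

The top and wrist cameras disagreed by up to about 3 mm on some points. I settled those from close-up wrist pictures and by looking again after each placing.

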